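Size and pack the birthday gifts

TASK

Clear the sizing board by hanging the basket by its handle on the hook. Then take the gift boxes that are there one at a time, longest first (red, then blue, then green): square each one in the sizing board's corner, its long side flush against the fence farther from the robot (+x) and its end flush against the left-hand fence (+y), let go of it so that its size can be read, and then pack it lengthwise and upright into a free lane of the shipping tray before you size the next. Leave everything else on the table where it is.

Things in the scene. Friction and masses are not known exactly. Their poses are not given: they have to be found in the camera images.
- board: sizing board, fixed: a thin plywood plate with printed lines, 220 (x) x 240 (y) x 4 mm. Two low aluminium fences, 15 mm wide, stand on its +x edge and its +y edge (the x and y of the board); their tops are 14 mm above the table, 10 mm above the plate. Origin at the centre of its underside, z up
- corner (a point): the inside corner of the sizing board where the two fences meet, at the plate's top surface: 95 mm along x and 105 mm along y from the board's origin, 4 mm above the table. Axes as the board's. The +x fence's inner face is the plane x = 0 here and the +y fence's inner face the plane y = 0; the plate lies at negative x and y
- carton: shallow cardboard shipping tray, fixed, 244 (x) x 180 (y) mm, origin at the centre of its underside, floor 4 mm above the table. Two 6 mm thick dividers at x = -40 and +40 mm, running along y, make three lanes, each 74 mm wide and 170 mm long, centred at x = -80, 0 and +80 mm. Dividers and the two x sides are 22 mm high above the table, the two y ends 42 mm
- hook: hook stand, fixed: round 120 mm foot, thin brass post of 10 mm diameter at its origin (table level), with a level 10 mm thick arm that runs from the post's top along the stand's -x for 115 mm, its axis 250 mm above the table; then a tip turned up to 280 mm above the table, at 120 mm from the post
- hook_seat (a point): point on the upper side of the hook's arm, 72 mm out from the post, 255 mm above the table: where a handle should rest so that the basket clears the post
- basket: wooden gift basket, empty, 100 (x) x 150 (y) x 80 mm high, 0.25 kg, with a rigid arched handle of 10 mm round rod in its y-z plane: the rod's axis rises from y = +-72.5 mm at the rim to y = +-65 mm, z = 150 mm, then slopes gently to its peak at y = 0, z = 165 mm. Origin at the centre of its underside, z up. It starts upright on the sizing board
- handle_top (a point): centre of the rod at the peak of the basket's handle, 165 mm above the basket's underside
- red_gift: red gift box with ribbon, cardboard, 150 x 54 x 60 mm, about 0.25 kg, upright as it stands at the start; may be absent. Origin at the centre of its underside, x along its length (150 mm), y across its width (54 mm), z up
- blue_gift: blue gift box with ribbon, cardboard, 130 x 50 x 60 mm, about 0.25 kg, upright as it stands at the start; may be absent. Origin at the centre of its underside, x along its length (130 mm), y across its width (50 mm), z up
- green_gift: green gift box with ribbon, cardboard, 110 x 50 x 60 mm, about 0.25 kg, upright as it stands at the start; may be absent. Origin at the centre of its underside, x along its length (110 mm), y across its width (50 mm), z up
- bottle: bystander: amber glass bottle, 60 mm diameter, 210 mm high; origin at its underside
- mug: bystander: blue mug, 80 mm diameter, 90 mm high; origin at its underside
- spool: bystander: yellow ribbon spool, 70 mm diameter, 50 mm high; origin at its underside
- party_hat: bystander: orange cone party hat, 100 mm diameter, 150 mm high; origin at its underside
- jar: bystander: jar with a white lid, 70 mm diameter, 90 mm high; origin at its underside

How it is judged (in metres and radians):
On the way, in this order (a step that is already met when the one before it is completed fails the run):
1. the basket hangs by its handle on the hook, released (x of handle_top in the frame of hook between -0.118 and -0.02 m and y of handle_top in the frame of hook between -0.05 and 0.05 m and z of handle_top in the frame of hook between 0.24 and 0.29 m and height (world z) of basket above 0.05 m and angle between basket's own z axis and vertical below 0.45 rad and contact force between basket and hook above 0.5 N and contact force between basket and the fingers below 0.1 N and linear speed of basket below 0.06 m/s), for 0.3 s.
2. the red gift box stands flush against both fences of the sizing board (gaps under 3 mm, within 2 degrees), released (x of red_gift in the frame of corner between -0.03 and -0.024 m and y of red_gift in the frame of corner between -0.078 and -0.072 m and z of red_gift in the frame of corner between -0.004 and 0.004 m and angle between the x axis of red_gift and the y axis of board, either way round below 0.035 rad and angle between red_gift's own z axis and vertical below 0.06 rad and contact force between red_gift and the fingers below 0.1 N and linear speed of red_gift below 0.02 m/s), for 0.2 s.
3. the red gift box lies flat in a lane of the shipping tray, released (x of red_gift in the frame of carton between -0.115 and 0.115 m and y of red_gift in the frame of carton between -0.034 and 0.034 m and z of red_gift in the frame of carton below 0.01 m and angle between the x axis of red_gift and the y axis of carton, either way round below 0.2 rad and angle between red_gift's own z axis and vertical below 0.08 rad and contact force between red_gift and the fingers below 0.1 N and linear speed of red_gift below 0.02 m/s), for 0.2 s.
4. the blue gift box stands flush against both fences of the sizing board (gaps under 3 mm, within 2 degrees), released (x of blue_gift in the frame of corner between -0.028 and -0.022 m and y of blue_gift in the frame of corner between -0.068 and -0.062 m and z of blue_gift in the frame of corner between -0.004 and 0.004 m and angle between the x axis of blue_gift and the y axis of board, either way round below 0.035 rad and angle between blue_gift's own z axis and vertical below 0.06 rad and contact force between blue_gift and the fingers below 0.1 N and linear speed of blue_gift below 0.02 m/s), for 0.2 s.
5. the blue gift box lies flat in a lane of the shipping tray, released (x of blue_gift in the frame of carton between -0.115 and 0.115 m and y of blue_gift in the frame of carton between -0.034 and 0.034 m and z of blue_gift in the frame of carton below 0.01 m and angle between the x axis of blue_gift and the y axis of carton, either way round below 0.2 rad and angle between blue_gift's own z axis and vertical below 0.08 rad and contact force between blue_gift and the fingers below 0.1 N and linear speed of blue_gift below 0.02 m/s), for 0.2 s.
6. the green gift box stands flush against both fences of the sizing board (gaps under 3 mm, within 2 degrees), released (x of green_gift in the frame of corner between -0.028 and -0.022 m and y of green_gift in the frame of corner between -0.058 and -0.052 m and z of green_gift in the frame of corner between -0.004 and 0.004 m and angle between the x axis of green_gift and the y axis of board, either way round below 0.035 rad and angle between green_gift's own z axis and vertical below 0.06 rad and contact force between green_gift and the fingers below 0.1 N and linear speed of green_gift below 0.02 m/s), for 0.2 s.
7. the green gift box lies flat in a lane of the shipping tray, released (x of green_gift in the frame of carton between -0.115 and 0.115 m and y of green_gift in the frame of carton between -0.034 and 0.034 m and z of green_gift in the frame of carton below 0.01 m and angle between the x axis of green_gift and the y axis of carton, either way round below 0.2 rad and angle between green_gift's own z axis and vertical below 0.08 rad and contact force between green_gift and the fingers below 0.1 N and linear speed of green_gift below 0.02 m/s), for 0.2 s.
At the end, for the whole second after the job is handed in: The basket hangs at rest by its handle on the hook arm, underside over 50 mm up, tilted under 25 degrees; every gift box present stands on the floor of a tray lane (within 10 mm), tilted under 4.5 degrees, lengthwise within 11 degrees; all released and at rest (all of step 1 and all of step 3 and all of step 5 and all of step 7); the robot touches nothing.
It fails at once if a bystander is moved more than 40 mm or tipped (distance of any of bottle, mug, spool, party_hat, jar from where it was at the start of the episode above 0.04 m or angle between any of bottle, mug, spool, party_hat, jar's own z axis and vertical above 0.5 rad).
Of red_gift, blue_gift, green_gift only 2 to 3 are there at a start; the rules pass over those that are not, and their reading is None.
At some moment in a run one of red_gift, blue_gift, green_gift may be knocked a few centimetres aside while the robot is not near it.
It also fails if it takes over 210 s, if anything falls off the work surface, if the arm or the gripper's body presses on something with over 40 N, if the wrist force passes 120 N, or if a joint passes its speed limit or range.

ROBOT

A 6-joint arm with a two-finger parallel gripper is mounted at the origin on the work surface. World frame = base frame: x ahead of the robot, y to its left, z up, the work surface at z = 0. Lengths are in m, angles in degrees, forces in N, time in s.
With the tool pointing down it reaches from about 0.4 to 0.825 m from the base axis. Payload 7 kg.
Tool frame: the origin (TCP) lies at the very end of the fingers, on their centre line; the grasp point (between the pads) lies env.tcp_to_grasp behind it (env.tcp_to_grasp is the distance from the TCP to the grasp point, in m); z points along the fingers, y is the line along which they close (so a half turn about z gives the same grasp; the last joint's range is limited). The gripper opens to 88 mm and grips with 3 to 60 N. Pads are 19 mm wide; open, the fingers measure 130 mm over their backs; the gripper's body (78 mm by 193 mm) begins 47 mm behind the grasp point.
Start: joints at [-59.181, 20.546, 0.682, 0, -70.136, -16.507], TCP at [0.167, -0.654, 0.227] pointing down, gripper open.
Joint ranges: [-176.03, 176.03], [-82.01, 121.73], [-58.28, 71.71], [-173.87, 95.51], [-174.79, -0.11], [-173.66, 173.66]. Speed limits (degrees/s): [136.94, 136.94, 172.46, 180, 180, 180].

INTERFACE

Orientations are given as a 3x3 rotation matrix whose columns are the frame's x, y, z axes.
In Python, from station import env gives the robot as it stands.
- The arm moves only by the tool play_rows, never from a script. Its argument "rows" is a list of rows, each an object of numbers: "dx", "dy", "dz": the shift along the tool's x, y, z in cm; "rx", "ry", "rz": the turn, a rotation vector about the tool's x, y, z in degrees; "claw": the finger opening in cm, from 0 to 8.76. In form: [{"dx": .., "dy": .., "dz": .., "rx": .., "ry": .., "rz": .., "claw": ..}, ...]. A call has 1 to 5 rows; each row is the pose to reach, as a shift and turn from the pose commanded when the call began, along the tool's axes at that moment; what a row does not reach only later rows make up. A row lasts 1/10 s, in which the tool goes at most 50 mm and 8.59 degrees, less where a joint would pass 70% of its speed; a pose out of reach is approached as far as the arm can. A call with a gripper value outside its range is refused whole. The fingers move at their own pace and stop on an object; "force" is the grip in N (left out, the last holds). Time passes only in rows, so rows that repeat a pose let the fingers close. It gives the time, the measured TCP pose, the force, the opening and the grip force at its end, in the units of the state.
- env.get_state(): the state, without advancing time (a new reading comes with each control period).
- env.grab_frame(name): name is "side" or "top" or "wrist"; returns the picture (480x640x3 uint8, red, green, blue); there is no depth.
- env.camera_info(name): a dict with "fx", "fy", "cx", "cy" (pixels), "k1" (the pictures are not rectified: a ray, as slopes to the right and down, at radius r is drawn at 1 + k1 r^2 times it, then the intrinsics apply), "R" (3x3) and "t" (3): a world point X has camera coordinates R X + t. Camera axes: x right, y down, z forward; pixel columns grow to the right and rows downward; lengths in m; the calibration is good to about 2 mm. A picture is of the moment at which its call begins: read the wrist's pose just before it. camera_info takes no time and is no camera call; for the wrist camera it gives the pose at the moment of the call.
- env.sign_off(): hands the job in; it is judged then, once.
The state is a dict: "time": time; "joints": joint angles; "dq": joint speeds; "joint_efforts": joint torques, N m; "eef_pos": TCP position; "tool_rot": TCP orientation; "force": force on the tool from outside, world axes, zero at the start; "ft_torque": the same for the moment, N m; "grip_width": opening from 0.0 (shut) to 1.0 (fully open); "grasp_force": force on a finger pad.
Only numpy, scipy, OpenCV 4.12 (cv2) and the standard library are available. Lean on these libraries where they do the work, as an engineer would, in place of code of your own. Each camera call takes 0.05 s, during which the arm holds its last target. There are 200 camera calls.

## Working session

There is one attempt and no reset: what is moved stays moved. The work goes in short steps, Python scripts to look and compute and a tool call to move; the robot and the scene stay as the last step left them, time stands still between calls to the robot, and variables do not carry over. Pictures are saved under pics/ and viewed, at most 14 in all, crops included, and the job is handed in when it is done.

Besides the shell and the picture viewer there is one more tool, called after "Emit:" as name([rows], argument=value, ...), one row to a line, values as JSON. play_rows: Moves the arm, as the interface text tells. Its arguments: {"type":"object","properties":{"rows":{"type":"array"},"force":{"type":"number"}},"required":["rows"]}

```bash
ls; mkdir -p pics; python3 - <<'E'
from station import env
import cv2,numpy as np
np.set_printoptions(precision=4,suppress=True)
print(env.get_state(),env.tcp_to_grasp)
for n in ("side","top","wrist"):
    i=env.camera_info(n);print(n,i)
    cv2.imwrite(f"pics/{n}0.png",env.grab_frame(n)[:,:,::-1])
E
```

```text
pics
{'time': 0.0, 'joints': array([-59.1818,  20.5907,   0.6339,  -0.0199, -70.1375, -16.5064]), 'dq': array([-0.0084,  0.0293, -0.0758,  0.0598, -0.0072,  0.0275]), 'joint_efforts': array([  0.0018, -58.2718,  29.3051,   6.9978,   0.0066,  -0.0002]), 'eef_pos': array([ 0.1667, -0.6536,  0.2256]), 'tool_rot': array([[-0.969 , -0.2471, -0.0006],
       [-0.2471,  0.969 ,  0.0016],
       [ 0.0002,  0.0017, -1.    ]]), 'force': array([ 0.513 ,  0.0008, -1.1017]), 'ft_torque': array([ 0.0159, -0.0601, -0.0098]), 'grasp_force': 0.0, 'grip_width': 0.9976913022158636} 0.0188
side {'fx': 436.47890132032035, 'fy': 436.47890132032035, 'cx': 322.96174082804737, 'cy': 234.8850726121208, 'k1': -0.01986912048773762, 'R': array([[-0.983 , -0.1831,  0.0129],
       [-0.1471,  0.7436, -0.6522],
       [ 0.1098, -0.643 , -0.7579]]), 't': array([0.5733, 0.147 , 1.2519])}
top {'fx': 497.40766206052825, 'fy': 497.40766206052825, 'cx': 310.9422257040112, 'cy': 244.93245851875463, 'k1': -0.10806040851465976, 'R': array([[-0.0289, -0.9996,  0.0003],
       [-0.9853,  0.0284, -0.1683],
       [ 0.1682, -0.0052, -0.9857]]), 't': array([0.0749, 0.5756, 1.5998])}
wrist {'fx': 382.3579309078883, 'fy': 382.3579309078883, 'cx': 310.19721950680446, 'cy': 243.67761759360087, 'k1': -0.07819646291655963, 'R': array([[-0.2478,  0.9688,  0.0015],
       [ 0.9342,  0.2385,  0.2653],
       [ 0.2567,  0.0671, -0.9642]]), 't': array([ 0.6746, -0.0335,  0.3919])}
```

View pics/top0.png

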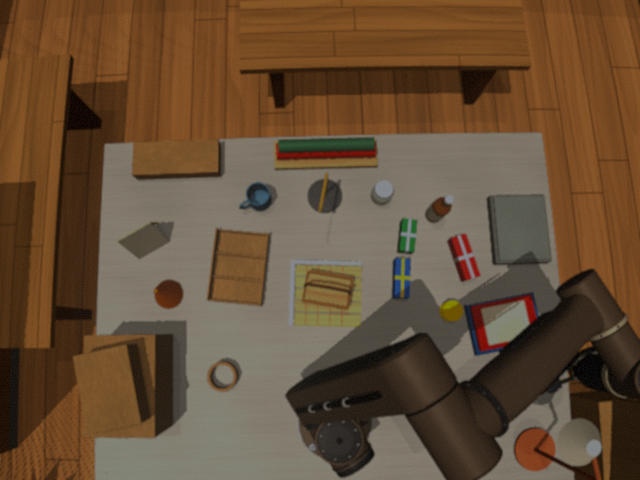

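View pics/side0.png

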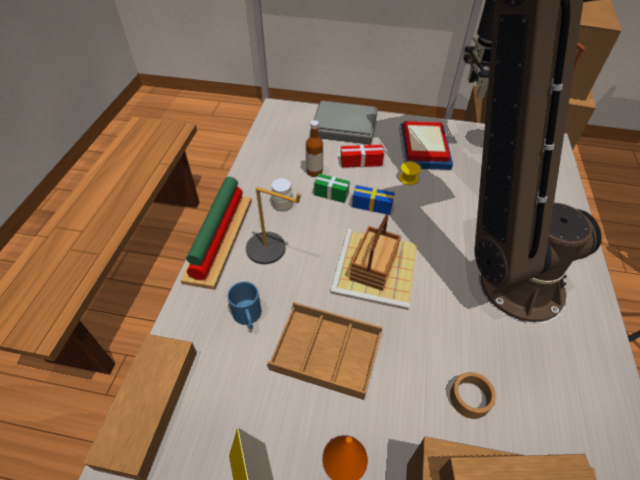

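The top view shows the board at about (327,294) with white fences on the left (+y) and top (+x), and the basket on it at (329,288). The hook foot is at (325,195), the tray at (240,267), and red, blue and green are at (464,257), (402,278) and (408,236). The side view agrees: hook tip at about (297,198), basket at (376,258).

```bash
cat > h.py <<'E'
from station import env
import cv2,numpy as np
np.set_printoptions(precision=4,suppress=True)
class Cam:
    def __init__(s,n,info=None):
        i=info or env.camera_info(n); s.R=np.array(i["R"]);s.t=np.array(i["t"])
        s.K=np.array([[i["fx"],0,i["cx"]],[0,i["fy"],i["cy"]],[0,0,1]]);s.d=np.array([i["k1"],0,0,0.])
    def ray(s,p):
        u=cv2.undistortPoints(np.array(p,float).reshape(-1,1,2),s.K,s.d).reshape(-1,2)
        return -s.R.T@s.t, np.c_[u,np.ones(len(u))]@s.R
    def plane(s,p,z):
        c,d=s.ray(p); return c+d*((z-c[2])/d[:,2])[:,None]
    def proj(s,X):
        return cv2.projectPoints(np.array(X,float).reshape(-1,3),cv2.Rodrigues(s.R)[0],s.t,s.K,s.d)[0].reshape(-1,2)
def tri(ca,pa,cb,pb):
    """closest point of two rays, and their gap"""
    a,d=ca.ray(pa);b,e=cb.ray(pb);d=d[0]/np.linalg.norm(d[0]);e=e[0]/np.linalg.norm(e[0])
    s=np.linalg.lstsq(np.c_[d,-e],b-a,rcond=None)[0]
    p,q=a+s[0]*d,b+s[1]*e
    return (p+q)/2,np.linalg.norm(p-q)
def mask(im,col):
    h=cv2.cvtColor(im,cv2.COLOR_RGB2HSV);H,S,V=h[...,0],h[...,1],h[...,2]
    m={"red":((H<6)|(H>174))&(S>180)&(V>70),"blue":(H>105)&(H<125)&(S>150)&(V>60),"green":(H>50)&(H<80)&(S>130)&(V>50)}[col]
    return cv2.morphologyEx(m.astype(np.uint8),cv2.MORPH_CLOSE,np.ones((7,7)))
def blobs(im,col,amin=100):
    cs,_=cv2.findContours(mask(im,col),cv2.RETR_EXTERNAL,cv2.CHAIN_APPROX_NONE)
    return sorted([c for c in cs if cv2.contourArea(c)>amin],key=cv2.contourArea,reverse=True)
E
python3 - <<'E'
from h import *
T=Cam("top");S=Cam("side")
t=cv2.imread("pics/top0.png")[:,:,::-1];s=cv2.imread("pics/side0.png")[:,:,::-1]
for c in("red","blue","green"):
    for im,C,n in((t,T,"t"),(s,S,"s")):
        for b in blobs(im,c,80)[:4]:
            r=cv2.minAreaRect(b.astype(np.float32));P=C.plane(r[0],0.05)[0];
            q=C.plane(cv2.boxPoints(r),.06);
            print(c,n,np.array(r[0]),P,np.linalg.norm(np.diff(q[:3],axis=0),axis=1),np.degrees(np.arctan2(*(q[1]-q[0])[1::-1])))
cv2.imwrite("pics/tc.png",cv2.resize(t[160:320,200:380,::-1],None,fx=4,fy=3.75,interpolation=cv2.INTER_CUBIC) if 0 else cv2.resize(t[165:335,200:400,::-1],None,fx=3.5,fy=3.5,interpolation=cv2.INTER_CUBIC))
cv2.imwrite("pics/sc.png",cv2.resize(s[175:400,230:430,::-1],None,fx=2.6,fy=2.6,interpolation=cv2.INTER_CUBIC))
E
```

```text
red t [464.5668 256.6489] [ 0.523  -0.4526  0.05  ] [0.0537 0.1439] -72.96271329398785
red t [505.4696 322.4414] [ 0.3003 -0.574   0.05  ] [0.2111 0.1473] -81.177125895351
red t [325.8782 153.981 ] [ 0.8924 -0.0021  0.05  ] [0.0395 0.3359] -2.5000129357011556
red s [426.5 141. ] [ 0.2996 -0.5603  0.05  ] [0.1739 0.231 ] -168.13999061972368
red s [214.9452 232.0205] [0.9099 0.0147 0.05  ] [0.373  0.0717] -88.8156471465772
red s [362.3626 155.4284] [ 0.5217 -0.4297  0.05  ] [0.1504 0.1132] -164.91170306443777
blue t [401.1747 277.7842] [ 0.4592 -0.2351  0.05  ] [0.125  0.0494] -5.249283867695785
blue s [372.1648 199.1203] [ 0.4631 -0.217   0.05  ] [0.0992 0.1278] -90.16624173002442
blue s [434.2095 164.957 ] [ 0.2691 -0.4284  0.05  ] [0.1218 0.043 ] -163.18356408303475
green t [407.1886 235.4262] [ 0.6002 -0.2637  0.05  ] [0.1033 0.0483] -8.55075277347331
green s [330.3495 187.2434] [ 0.6048 -0.2453  0.05  ] [0.0994 0.1127] -88.77332272109055
```

View pics/tc.png

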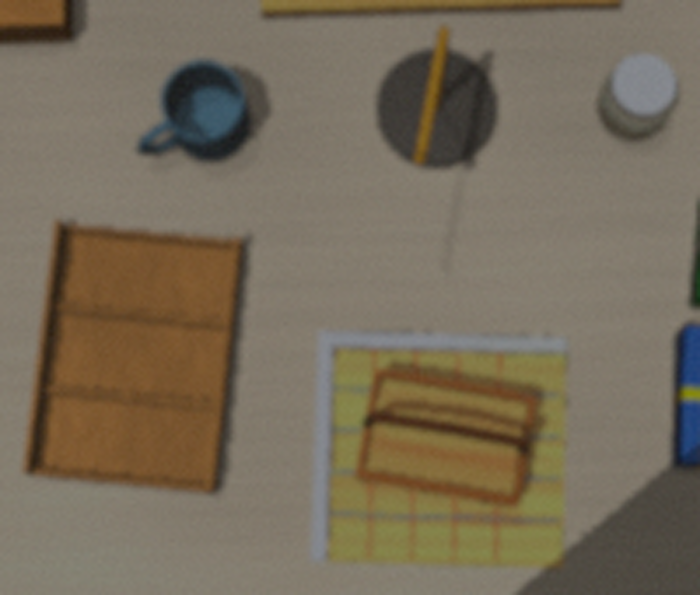

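View pics/sc.png

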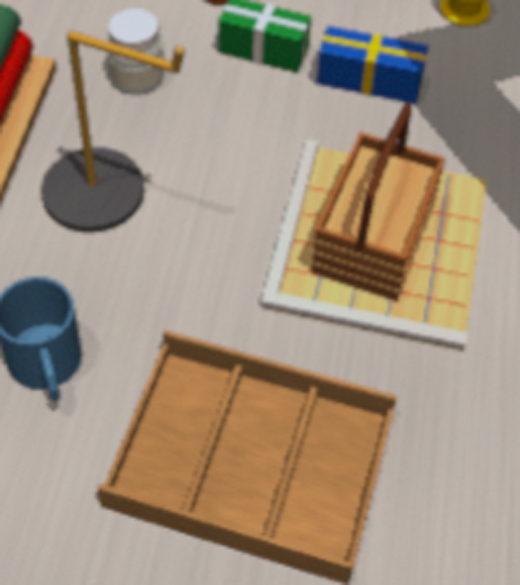

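The crops give clear features. Top crop: hook arm from (443,30) to (420,163), board outer corner (320,333), handle shoulders (368,417) and (526,447), tray corners (57,222), (243,240), (213,490), (27,470). The matching side features are also visible, so I can triangulate.

```bash
python3 - <<'E'
from h import *
T=Cam("top");S=Cam("side")
tp=lambda u,v:(200+(u+.5)/3.5-.5,165+(v+.5)/3.5-.5)
sp=lambda u,v:(230+(u+.5)/2.6-.5,175+(v+.5)/2.6-.5)
F={"post_top":((443,30),(72,38)),"tip":((420,161),(180,50)),"bd ++":((320,333),(265,300)),"bd +x-y":((567,341),(312,143)),"bd -x+y":((316,561),(465,343)),
"rim +x+y":((380,372),(315,235)),"rim +x-y":((540,398),(362,137)),"rim -x-y":((520,502),(441,158)),"rim -x+y":((360,478),(404,262)),
"sh+y":((368,417),(365,243)),"sh-y":((526,447),(407,108)),
"ct ++":((57,222),(102,490)),"ct +-":((243,240),(168,336)),"ct --":((213,490),(394,402)),"ct -+":((27,470),(352,572))}
for k,(a,b) in F.items(): print(k,*tri(T,tp(*a),S,sp(*b)))
for z in(.004,.14,.15,.165): print(z,T.plane(tp(448,428),z+.004))
print("foot",T.plane(tp(437,108),.01),S.plane(sp(91,183),.01))
E
```

```text
post_top [0.7602 0.0073 0.2456] 0.0002576613800317173
tip [0.6407 0.0314 0.2735] 0.003246497675183191
bd ++ [0.535  0.1265 0.0123] 0.0002487932434768232
bd +x-y [ 0.5196 -0.1117  0.0065] 0.0026600679277981273
bd -x+y [0.3184 0.1354 0.0059] 0.001827031156028432
rim +x+y [0.4908 0.0696 0.0647] 0.0030164756133626977
rim +x-y [ 0.4598 -0.0777  0.0676] 0.0012676594959256033
rim -x-y [ 0.3666 -0.055   0.0765] 0.003705334357300322
rim -x+y [0.3935 0.0905 0.0698] 0.004488107503050105
sh+y [0.4424 0.0823 0.0826] 0.007403155084221828
sh-y [ 0.4125 -0.057   0.1463] 0.005578788154240141
ct ++ [0.6468 0.3774 0.0337] 0.0007048230397267768
ct +- [0.6253 0.1984 0.0259] 0.0006853365908215531
ct -- [0.3869 0.2303 0.0263] 0.0011870989487007062
ct -+ [0.4087 0.4071 0.0265] 0.0018288182889033475
0.004 [[0.4401 0.0062 0.008 ]]
0.14 [[0.4287 0.0112 0.144 ]]
0.15 [[0.4279 0.0115 0.154 ]]
0.165 [[0.4266 0.0121 0.169 ]]
foot [[0.756  0.0062 0.01  ]] [[0.7627 0.0037 0.01  ]]
```

```bash
cat >> h.py <<'E'
def plan(pos,yaw,step=.2,astep=36,pose=None):
    """calls (cm, deg in the tool's axes) that bring the tool, pointing down, with its y axis at heading yaw, to pos"""
    s=env.get_state(); p,R=pose or (np.array(s["eef_pos"]),np.array(s["tool_rot"]))
    a=np.radians(yaw); y=np.array([np.cos(a),np.sin(a),0]);z=np.array([0,0,-1.]);G=np.c_[np.cross(y,z),y,z]
    d=np.array(pos)-p; rv=cv2.Rodrigues(R.T@G)[0].ravel()
    n=max(1,int(np.ceil(max(np.linalg.norm(d)/step,np.degrees(np.linalg.norm(rv))/astep))))
    print("from",p,"yaw",np.degrees(np.arctan2(R[1,1],R[0,1])),"tilt",np.degrees(np.arccos(-R[2,2])))
    for k in range(n):
        Rk=R@cv2.Rodrigues(rv*k/n)[0]
        print("  call",k+1,"d",(Rk.T@d/n*100).round(2),"r",np.degrees(rv/n).round(2))
E
python3 -c "
from h import *
plan([.42,-.02,.30],168)"
```

```text
from [ 0.1667 -0.6537  0.2258] yaw 104.30778904907538 tilt 0.0786830901245446
  call 1 d [-10.05  13.79  -1.84] r [  0.02   0.01 -15.92]
  call 2 d [-13.45  10.5   -1.84] r [  0.02   0.01 -15.92]
  call 3 d [-15.81   6.41  -1.85] r [  0.02   0.01 -15.92]
  call 4 d [-16.96   1.82  -1.85] r [  0.02   0.01 -15.92]
```

Emit:
play_rows([
  {"dx":-2,"dy":2.8,"dz":-1.8,"rz":-3.2},
  {"dx":-4.5,"dy":6.2,"dz":-1.8,"rz":-7},
  {"dx":-7.5,"dy":10.2,"dz":-1.8,"rz":-12},
  {"dx":-10,"dy":13.8,"dz":-1.8,"rz":-16},
  {"dx":-10,"dy":13.8,"dz":-1.8,"rz":-16},
])

```text
schema error: expected keys dx, dy, dz, rx, ry, rz, claw
```

Emit:
play_rows([
  {"dx":-3.4,"dy":2.6,"dz":-0.5,"rz":-4},
  {"dx":-6.7,"dy":5.2,"dz":-0.9,"rz":-8},
  {"dx":-10,"dy":7.9,"dz":-1.4,"rz":-12},
  {"dx":-13.4,"dy":10.5,"dz":-1.8,"rz":-16},
  {"dx":-13.4,"dy":10.5,"dz":-1.8,"rz":-16},
])

```text
schema error: expected keys dx, dy, dz, rx, ry, rz, claw
```

Emit:
play_rows([
  {"dx":-4,"dy":1.6,"dz":-0.5,"rz":-4},
  {"dx":-8,"dy":3.2,"dz":-0.9,"rz":-8},
  {"dx":-12,"dy":4.8,"dz":-1.4,"rz":-12},
  {"dx":-15.8,"dy":6.4,"dz":-1.8,"rz":-16},
  {"dx":-15.8,"dy":6.4,"dz":-1.8,"rz":-16},
])

```text
schema error: expected keys dx, dy, dz, rx, ry, rz, claw
```

Emit:
play_rows([
  {"dx":-4.2,"dy":0.5,"dz":-0.5,"rz":-4},
  {"dx":-8.4,"dy":0.9,"dz":-0.9,"rz":-8},
  {"dx":-12.6,"dy":1.3,"dz":-1.4,"rz":-12},
  {"dx":-17,"dy":1.8,"dz":-1.8,"rz":-16},
  {"dx":-17,"dy":1.8,"dz":-1.8,"rz":-16},
])

```text
schema error: expected keys dx, dy, dz, rx, ry, rz, claw
```

```bash
python3 - <<'E'
from h import *
plan([.42,-.02,.30],168)
i=env.camera_info("wrist");im=env.grab_frame("wrist");np.save("w1.npy",i,allow_pickle=True)
cv2.imwrite("pics/w1.png",im[:,:,::-1])
print(Cam("wrist",i).proj([[.427,.0095,.169],[.4208,-.0198,.162]]))
E
```

```text
from [ 0.1667 -0.6537  0.2258] yaw 104.30778904907538 tilt 0.0786830901245446
  call 1 d [-10.05  13.79  -1.84] r [  0.02   0.01 -15.92]
  call 2 d [-13.45  10.5   -1.84] r [  0.02   0.01 -15.92]
  call 3 d [-15.81   6.41  -1.85] r [  0.02   0.01 -15.92]
  call 4 d [-16.96   1.82  -1.85] r [  0.02   0.01 -15.92]
[[738.5433 549.171 ]
 [736.1075 550.9212]]
```

View pics/w1.png

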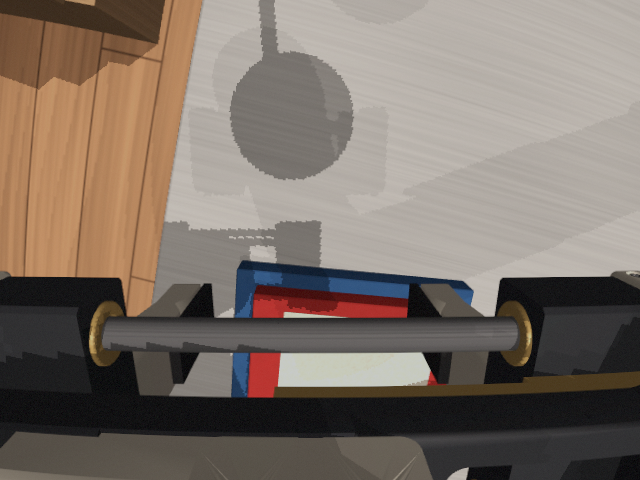

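The arm had not moved: every row needs all seven keys. The wrist view shows the fingers at rows 290–390 and the region on the tool's +x side above them.

Emit:
play_rows([
  {"dx":-2,"dy":2.8,"dz":-1,"rx":0,"ry":0,"rz":-3.2,"claw":8.7},
  {"dx":-4.5,"dy":6.2,"dz":-1.8,"rx":0,"ry":0,"rz":-7,"claw":8.7},
  {"dx":-7.5,"dy":10.2,"dz":-1.8,"rx":0,"ry":0,"rz":-12,"claw":8.7},
  {"dx":-10,"dy":13.8,"dz":-1.8,"rx":0,"ry":0,"rz":-16,"claw":8.7},
  {"dx":-10,"dy":13.8,"dz":-1.8,"rx":0,"ry":0,"rz":-16,"claw":8.7},
])

```text
time: 0.7
eef_pos: [0.2307, -0.4919, 0.2454]
tool_rot: [[-0.861, -0.509, 0.002], [-0.509, 0.861, -0.0], [-0.001, -0.001, -1.0]]
force: [0.5, -0.8, 0.1]
grip_width: 0.994
grasp_force: 0.0
```

Emit:
play_rows([
  {"dx":-3.4,"dy":2.6,"dz":-0.5,"rx":0,"ry":0,"rz":-4,"claw":8.7},
  {"dx":-6.7,"dy":5.2,"dz":-0.9,"rx":0,"ry":0,"rz":-8,"claw":8.7},
  {"dx":-10,"dy":7.9,"dz":-1.4,"rx":0,"ry":0,"rz":-12,"claw":8.7},
  {"dx":-13.4,"dy":10.5,"dz":-1.8,"rx":0,"ry":0,"rz":-16,"claw":8.7},
  {"dx":-13.4,"dy":10.5,"dz":-1.8,"rx":0,"ry":0,"rz":-16,"claw":8.7},
])

```text
time: 1.2
eef_pos: [0.2939, -0.3345, 0.2637]
tool_rot: [[-0.686, -0.727, 0.003], [-0.727, 0.686, -0.001], [-0.001, -0.002, -1.0]]
force: [-0.4, -0.9, 0.8]
grip_width: 0.99
grasp_force: 0.0
```

Emit:
play_rows([
  {"dx":-4,"dy":1.6,"dz":-0.5,"rx":0,"ry":0,"rz":-4,"claw":8.7},
  {"dx":-8,"dy":3.2,"dz":-0.9,"rx":0,"ry":0,"rz":-8,"claw":8.7},
  {"dx":-12,"dy":4.8,"dz":-1.4,"rx":0,"ry":0,"rz":-12,"claw":8.7},
  {"dx":-15.8,"dy":6.4,"dz":-1.8,"rx":0,"ry":0,"rz":-16,"claw":8.7},
  {"dx":-15.8,"dy":6.4,"dz":-1.8,"rx":0,"ry":0,"rz":-16,"claw":8.7},
])

```text
time: 1.7
eef_pos: [0.357, -0.176, 0.2813]
tool_rot: [[-0.459, -0.889, 0.002], [-0.889, 0.459, 0.0], [-0.001, -0.002, -1.0]]
force: [0.6, -0.0, -0.6]
grip_width: 0.99
grasp_force: 0.0
```

Emit:
play_rows([
  {"dx":-4.2,"dy":0.5,"dz":-0.5,"rx":0,"ry":0,"rz":-4,"claw":8.7},
  {"dx":-8.4,"dy":0.9,"dz":-0.9,"rx":0,"ry":0,"rz":-8,"claw":8.7},
  {"dx":-12.6,"dy":1.3,"dz":-1.4,"rx":0,"ry":0,"rz":-12,"claw":8.7},
  {"dx":-17,"dy":1.8,"dz":-1.8,"rx":0,"ry":0,"rz":-16,"claw":8.7},
  {"dx":-17,"dy":1.8,"dz":-1.8,"rx":0,"ry":0,"rz":-16,"claw":8.7},
])

```text
time: 2.2
eef_pos: [0.4202, -0.0172, 0.2987]
tool_rot: [[-0.198, -0.98, 0.001], [-0.98, 0.198, 0.0], [-0.0, -0.0, -1.0]]
force: [-0.6, 0.0, -0.1]
grip_width: 0.989
grasp_force: 0.0
```

```bash
python3 - <<'E'
from h import *
plan([.42,-.02,.30],168)
i=env.camera_info("wrist");im=env.grab_frame("wrist");np.save("w1.npy",i,allow_pickle=True)
cv2.imwrite("pics/w2.png",im[:,:,::-1])
print(Cam("wrist",i).proj([[.427,.0095,.169],[.4208,-.0198,.162]]))
E
```

```text
from [ 0.4202 -0.0172  0.2987] yaw 168.57066292861836 tilt 0.029672774229160162
  call 1 d [ 0.28 -0.03 -0.13] r [-0.03  0.01  0.57]
[[308.924  267.1765]
 [309.2926 228.6843]]
```

View pics/w2.png

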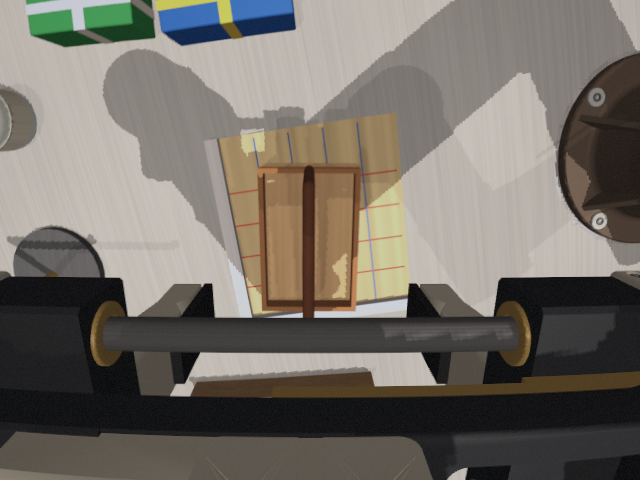

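The wrist view shows the handle vertical at column 309 (predicted 308.9), its −y foot at row 170, and the basket's rim ends at rows 165 and 308. The tool is aligned with it.

```bash
python3 - <<'E'
from h import *
W=Cam("wrist",np.load("w1.npy",allow_pickle=True).item())
P=W.plane([[309,165],[308,310],[258,167],[359,167]],.084);print(P,(P[0]+P[1])/2,np.linalg.norm(P[0]-P[1]),np.linalg.norm(P[2]-P[3]))
print("handle foot",W.plane([[309,171]],.152))
c=(P[0]+P[1])/2; y=(P[1]-P[0]);y/=np.linalg.norm(y); g=c-.03*y; print(g)
plan([g[0],g[1],.143],168.5)
E
```

```text
[[ 0.4124 -0.0639  0.084 ]
 [ 0.4437  0.0852  0.084 ]
 [ 0.4612 -0.0719  0.084 ]
 [ 0.3654 -0.0526  0.084 ]] [0.4281 0.0106 0.084 ] 0.15235541001896138 0.09771861901636163
handle foot [[ 0.4122 -0.0636  0.152 ]]
[ 0.4219 -0.0187  0.084 ]
from [ 0.4192 -0.0188  0.2983] yaw 168.445564523531 tilt 0.043059286550955075
  call 1 d [-0.06 -0.28 15.53] r [ 0.03 -0.03 -0.05]
```

Emit:
play_rows([
  {"dx":0,"dy":-0.2,"dz":4,"rx":0,"ry":0,"rz":0,"claw":8.7},
  {"dx":0,"dy":-0.2,"dz":8,"rx":0,"ry":0,"rz":0,"claw":8.7},
  {"dx":0,"dy":-0.2,"dz":12,"rx":0,"ry":0,"rz":0,"claw":8.7},
  {"dx":0,"dy":-0.2,"dz":15.5,"rx":0,"ry":0,"rz":0,"claw":8.7},
  {"dx":0,"dy":-0.2,"dz":15.5,"rx":0,"ry":0,"rz":0,"claw":4},
])

```text
time: 2.75
eef_pos: [0.4168, -0.0228, 0.1397]
tool_rot: [[-0.206, -0.979, -0.008], [-0.979, 0.206, -0.003], [0.004, 0.008, -1.0]]
force: [-0.3, -1.7, 0.5]
grip_width: 0.947
grasp_force: 0.0
```

Emit:
play_rows([
  {"dx":0,"dy":0,"dz":0,"rx":0,"ry":0,"rz":0,"claw":0},
  {"dx":0,"dy":0,"dz":0,"rx":0,"ry":0,"rz":0,"claw":0},
  {"dx":0,"dy":0,"dz":0,"rx":0,"ry":0,"rz":0,"claw":0},
  {"dx":0,"dy":0,"dz":0,"rx":0,"ry":0,"rz":0,"claw":0},
  {"dx":0,"dy":0,"dz":0,"rx":0,"ry":0,"rz":0,"claw":0},
], force=45)

```text
time: 3.25
eef_pos: [0.4206, -0.0202, 0.1443]
tool_rot: [[-0.203, -0.979, 0.001], [-0.979, 0.203, 0.001], [-0.001, -0.001, -1.0]]
force: [-0.6, -0.3, -0.7]
grip_width: 0.506
grasp_force: 0.0
```

Emit:
play_rows([
  {"dx":0,"dy":0,"dz":0,"rx":0,"ry":0,"rz":0,"claw":0},
  {"dx":0,"dy":0,"dz":0,"rx":0,"ry":0,"rz":0,"claw":0},
  {"dx":0,"dy":0,"dz":-1,"rx":0,"ry":0,"rz":0,"claw":0},
  {"dx":0,"dy":0,"dz":-2,"rx":0,"ry":0,"rz":0,"claw":0},
  {"dx":0,"dy":0,"dz":-3,"rx":0,"ry":0,"rz":0,"claw":0},
])

```text
time: 3.75
eef_pos: [0.4205, -0.0203, 0.1748]
tool_rot: [[-0.202, -0.979, 0.001], [-0.979, 0.202, 0.0], [-0.0, -0.001, -1.0]]
force: [0.4, 0.4, 0.2]
grip_width: 0.054
grasp_force: 0.0
```

The fingers close slowly (about 0.9 s for a full stroke), so they were still open when I lifted and rose off the rod. I'll reopen, lower and wait for a grip.

Emit:
play_rows([
  {"dx":0,"dy":0,"dz":0,"rx":0,"ry":0,"rz":0,"claw":5},
  {"dx":0,"dy":0,"dz":0,"rx":0,"ry":0,"rz":0,"claw":5},
  {"dx":0,"dy":0,"dz":0,"rx":0,"ry":0,"rz":0,"claw":5},
  {"dx":0,"dy":0,"dz":0,"rx":0,"ry":0,"rz":0,"claw":5},
  {"dx":0,"dy":0,"dz":0,"rx":0,"ry":0,"rz":0,"claw":5},
])

```text
time: 4.25
eef_pos: [0.42, -0.0205, 0.1732]
tool_rot: [[-0.203, -0.979, -0.001], [-0.979, 0.203, -0.0], [0.0, 0.001, -1.0]]
force: [-0.4, 0.4, -0.2]
grip_width: 0.448
grasp_force: 0.0
```

```bash
python3 - <<'E'
from h import *
print(env.get_state()["grip_width"])
plan([.4219,-.0187,.143],168.5)
cv2.imwrite("pics/w3.png",env.grab_frame("wrist")[:,:,::-1])
E
```

```text
0.4480291202116028
from [ 0.42   -0.0205  0.1732] yaw 168.31000106338607 tilt 0.04145687742394732
  call 1 d [-0.21 -0.16  3.02] r [ 0.03 -0.02 -0.19]
```

View pics/w3.png

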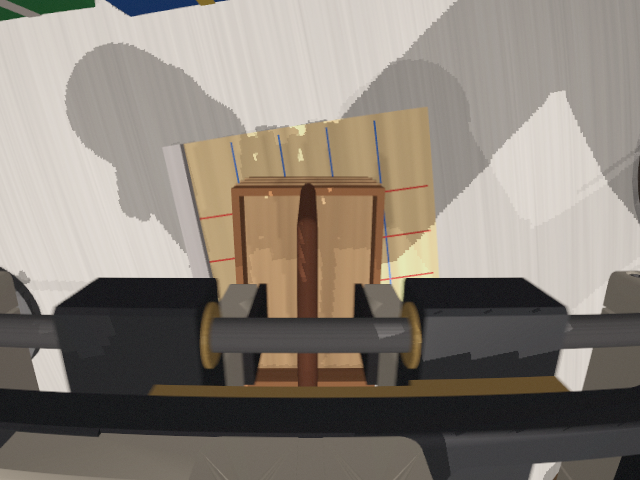

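The basket has not moved: the handle is still straight at column 308, between the pads at columns 265 and 357. I'll lower and close now.

Emit:
play_rows([
  {"dx":0,"dy":-0.1,"dz":1,"rx":0,"ry":0,"rz":0,"claw":5},
  {"dx":0,"dy":-0.1,"dz":2,"rx":0,"ry":0,"rz":0,"claw":5},
  {"dx":0,"dy":-0.1,"dz":3,"rx":0,"ry":0,"rz":0,"claw":5},
  {"dx":0,"dy":-0.1,"dz":3,"rx":0,"ry":0,"rz":0,"claw":0},
  {"dx":0,"dy":-0.1,"dz":3,"rx":0,"ry":0,"rz":0,"claw":0},
])

```text
time: 4.8
eef_pos: [0.4209, -0.0207, 0.1431]
tool_rot: [[-0.202, -0.979, -0.001], [-0.979, 0.202, -0.001], [0.001, 0.001, -1.0]]
force: [0.5, 0.9, 0.4]
grip_width: 0.445
grasp_force: 0.0
```

Emit:
play_rows([
  {"dx":0,"dy":0,"dz":0,"rx":0,"ry":0,"rz":0,"claw":0},
  {"dx":0,"dy":0,"dz":0,"rx":0,"ry":0,"rz":0,"claw":0},
  {"dx":0,"dy":0,"dz":0,"rx":0,"ry":0,"rz":0,"claw":0},
  {"dx":0,"dy":0,"dz":0,"rx":0,"ry":0,"rz":0,"claw":0},
  {"dx":0,"dy":0,"dz":0,"rx":0,"ry":0,"rz":0,"claw":0},
])

```text
time: 5.3
eef_pos: [0.4214, -0.0206, 0.1438]
tool_rot: [[-0.203, -0.979, 0.001], [-0.979, 0.203, 0.0], [-0.0, -0.001, -1.0]]
force: [1.2, -0.4, 1.1]
grip_width: 0.099
grasp_force: 45.0
```

Emit:
play_rows([
  {"dx":0,"dy":0,"dz":-1,"rx":0,"ry":0,"rz":0,"claw":0},
  {"dx":0,"dy":0,"dz":-3,"rx":0,"ry":0,"rz":0,"claw":0},
  {"dx":0,"dy":0,"dz":-5,"rx":0,"ry":0,"rz":0,"claw":0},
  {"dx":0,"dy":0,"dz":-6.5,"rx":0,"ry":0,"rz":0,"claw":0},
  {"dx":0,"dy":0,"dz":-7,"rx":0,"ry":0,"rz":0,"claw":0},
])

```text
time: 5.8
eef_pos: [0.4216, -0.0204, 0.2153]
tool_rot: [[-0.202, -0.979, 0.002], [-0.979, 0.202, 0.001], [-0.001, -0.002, -1.0]]
force: [-0.4, -0.2, -3.1]
grip_width: 0.097
grasp_force: 45.0
```

Emit:
play_rows([
  {"dx":0,"dy":0,"dz":-1,"rx":0,"ry":0,"rz":0,"claw":0},
  {"dx":0,"dy":0,"dz":-3,"rx":0,"ry":0,"rz":0,"claw":0},
  {"dx":0,"dy":0,"dz":-5,"rx":0,"ry":0,"rz":0,"claw":0},
  {"dx":0,"dy":0,"dz":-6.5,"rx":0,"ry":0,"rz":0,"claw":0},
  {"dx":0,"dy":0,"dz":-7,"rx":0,"ry":0,"rz":0,"claw":0},
])

```text
time: 6.3
eef_pos: [0.4215, -0.0205, 0.2848]
tool_rot: [[-0.203, -0.979, 0.001], [-0.979, 0.203, 0.0], [-0.001, -0.001, -1.0]]
force: [0.4, -0.6, -3.8]
grip_width: 0.096
grasp_force: 45.0
```

```bash
python3 - <<'E'
from h import *
s=env.get_state();print(s["force"],s["grasp_force"],s["grip_width"],s["eef_pos"])
plan([.69-.0064,.0209-.0293,.284],168.5,step=.1)
im=env.grab_frame("side")
cv2.imwrite("pics/s3.png",cv2.resize(im[130:350,220:480,::-1],None,fx=2.6,fy=2.6))
E
```

```text
[ 0.3833 -0.6217 -3.8096] 44.99916136264801 0.09647118028931342 [ 0.4215 -0.0205  0.2848]
from [ 0.4215 -0.0205  0.2848] yaw 168.31558625812642 tilt 0.07666702054229493
  call 1 d [-2.16 -8.47  0.04] r [-0.02  0.01 -0.06]
  call 2 d [-2.16 -8.48  0.03] r [-0.02  0.01 -0.06]
  call 3 d [-2.15 -8.48  0.03] r [-0.02  0.01 -0.06]
```

View pics/s3.png

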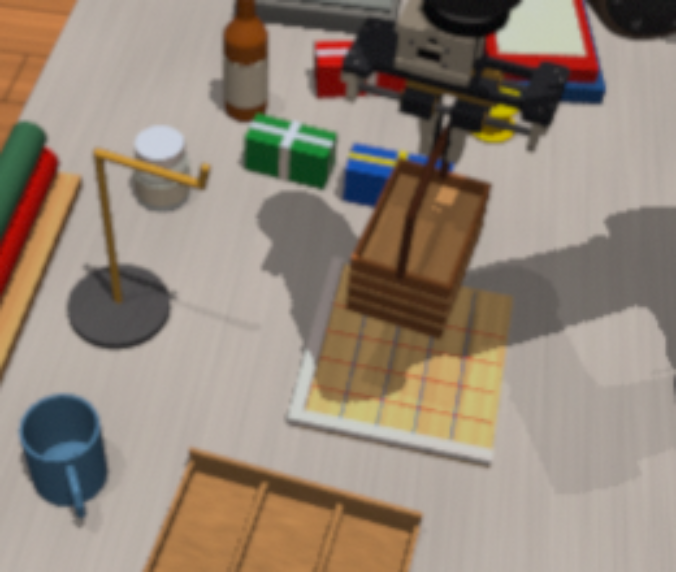

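The side view shows the basket hanging level below the gripper, clear of the board, with the hook tip at crop (205,172). I'll move it over the hook.

Emit:
play_rows([
  {"dx":-0.5,"dy":-1.7,"dz":0,"rx":0,"ry":0,"rz":0,"claw":0},
  {"dx":-1.2,"dy":-4.2,"dz":0,"rx":0,"ry":0,"rz":0,"claw":0},
  {"dx":-2,"dy":-7,"dz":0,"rx":0,"ry":0,"rz":0,"claw":0},
  {"dx":-3,"dy":-9.5,"dz":0,"rx":0,"ry":0,"rz":0,"claw":0},
  {"dx":-3.5,"dy":-11,"dz":0,"rx":0,"ry":0,"rz":0,"claw":0},
])

```text
time: 6.85
eef_pos: [0.5371, -0.0084, 0.2816]
tool_rot: [[-0.203, -0.979, -0.003], [-0.979, 0.203, -0.001], [0.001, 0.002, -1.0]]
force: [0.4, 0.1, -2.3]
grip_width: 0.096
grasp_force: 45.0
```

Emit:
play_rows([
  {"dx":-0.5,"dy":-1,"dz":0,"rx":0,"ry":0,"rz":0,"claw":0},
  {"dx":-1,"dy":-2.5,"dz":0,"rx":0,"ry":0,"rz":0,"claw":0},
  {"dx":-1.5,"dy":-4,"dz":0,"rx":0,"ry":0,"rz":0,"claw":0},
  {"dx":-2,"dy":-5.5,"dz":0,"rx":0,"ry":0,"rz":0,"claw":0},
  {"dx":-2.5,"dy":-7,"dz":0,"rx":0,"ry":0,"rz":0,"claw":0},
])

```text
time: 7.35
eef_pos: [0.6095, 0.0018, 0.2826]
tool_rot: [[-0.203, -0.979, -0.002], [-0.979, 0.203, -0.0], [0.0, 0.002, -1.0]]
force: [0.1, -0.5, -2.4]
grip_width: 0.102
grasp_force: 45.0
```

Emit:
play_rows([
  {"dx":0,"dy":-1.5,"dz":0,"rx":0,"ry":0,"rz":0,"claw":0},
  {"dx":-0.2,"dy":-3,"dz":0,"rx":0,"ry":0,"rz":0,"claw":0},
  {"dx":-0.4,"dy":-5,"dz":0,"rx":0,"ry":0,"rz":0,"claw":0},
  {"dx":-0.5,"dy":-6.5,"dz":0,"rx":0,"ry":0,"rz":0,"claw":0},
  {"dx":-0.5,"dy":-7.4,"dz":0,"rx":0,"ry":0,"rz":0,"claw":0},
])

```text
time: 7.85
eef_pos: [0.6834, -0.0083, 0.2821]
tool_rot: [[-0.203, -0.979, -0.002], [-0.979, 0.203, -0.0], [0.001, 0.002, -1.0]]
force: [-0.4, 0.1, -3.1]
grip_width: 0.096
grasp_force: 45.0
```

```bash
python3 - <<'E'
from h import *
s=env.get_state();print(s["force"],s["grasp_force"])
plan([.69-.0064,.0209-.0293,.284],168.5,step=.1)
im=env.grab_frame("side");t=env.grab_frame("top")
a=cv2.resize(im[120:300,220:420,::-1],(400,360));b=cv2.resize(t[130:310,230:430,::-1],(400,360))
cv2.imwrite("pics/s4.png",np.hstack([a,b]))
E
```

```text
[-0.3906  0.1192 -3.0896] 44.99933123588562
from [ 0.6834 -0.0083  0.2821] yaw 168.3064393919133 tilt 0.11786128223662137
  call 1 d [ 0.   -0.02 -0.19] r [ 0.11 -0.04 -0.19]
```

View pics/s4.png

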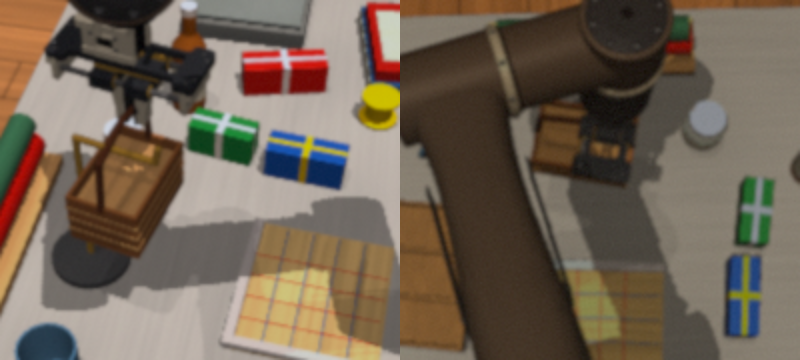

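The side view shows the arm passing through the handle opening: tip at (155,155) on the near side, post on the far side. Lowering onto the arm now.

Emit:
play_rows([
  {"dx":0,"dy":0,"dz":1,"rx":0,"ry":0,"rz":0,"claw":0},
  {"dx":0,"dy":0,"dz":2,"rx":0,"ry":0,"rz":0,"claw":0},
  {"dx":0,"dy":0,"dz":3,"rx":0,"ry":0,"rz":0,"claw":0},
  {"dx":0,"dy":0,"dz":4,"rx":0,"ry":0,"rz":0,"claw":0},
  {"dx":0,"dy":0,"dz":4,"rx":0,"ry":0,"rz":0,"claw":0},
])

```text
time: 8.45
eef_pos: [0.6818, -0.0083, 0.2414]
tool_rot: [[-0.203, -0.979, -0.003], [-0.979, 0.203, -0.0], [0.001, 0.003, -1.0]]
force: [0.2, 0.6, -3.8]
grip_width: 0.096
grasp_force: 45.0
```

Emit:
play_rows([
  {"dx":0,"dy":0,"dz":0.2,"rx":0,"ry":0,"rz":0,"claw":0},
  {"dx":0,"dy":0,"dz":0.4,"rx":0,"ry":0,"rz":0,"claw":0},
  {"dx":0,"dy":0,"dz":0.5,"rx":0,"ry":0,"rz":0,"claw":0},
  {"dx":0,"dy":0,"dz":0.5,"rx":0,"ry":0,"rz":0,"claw":0},
  {"dx":0,"dy":0,"dz":0.5,"rx":0,"ry":0,"rz":0,"claw":0},
])

```text
time: 8.95
eef_pos: [0.6831, -0.0084, 0.2388]
tool_rot: [[-0.203, -0.979, 0.0], [-0.979, 0.203, 0.0], [-0.0, -0.0, -1.0]]
force: [0.0, -0.6, -3.0]
grip_width: 0.098
grasp_force: 45.0
```

Emit:
play_rows([
  {"dx":0,"dy":0,"dz":0.2,"rx":0,"ry":0,"rz":0,"claw":0},
  {"dx":0,"dy":0,"dz":0.3,"rx":0,"ry":0,"rz":0,"claw":0},
  {"dx":0,"dy":0,"dz":0.4,"rx":0,"ry":0,"rz":0,"claw":0},
  {"dx":0,"dy":0,"dz":0.4,"rx":0,"ry":0,"rz":0,"claw":0},
  {"dx":0,"dy":0,"dz":0.4,"rx":0,"ry":0,"rz":0,"claw":0},
])

```text
time: 9.45
eef_pos: [0.6833, -0.0083, 0.2351]
tool_rot: [[-0.202, -0.979, 0.001], [-0.979, 0.202, 0.0], [-0.0, -0.001, -1.0]]
force: [-0.9, 0.4, 0.4]
grip_width: 0.1
grasp_force: 45.0
```

Emit:
play_rows([
  {"dx":0,"dy":0,"dz":0.1,"rx":0,"ry":0,"rz":0,"claw":0},
  {"dx":0,"dy":0,"dz":0.2,"rx":0,"ry":0,"rz":0,"claw":0},
  {"dx":0,"dy":0,"dz":0.2,"rx":0,"ry":0,"rz":0,"claw":0},
  {"dx":0,"dy":0,"dz":0.2,"rx":0,"ry":0,"rz":0,"claw":0},
  {"dx":0,"dy":0,"dz":0.2,"rx":0,"ry":0,"rz":0,"claw":0},
])

```text
time: 9.95
eef_pos: [0.6835, -0.0083, 0.2339]
tool_rot: [[-0.202, -0.979, 0.002], [-0.979, 0.202, 0.0], [-0.001, -0.002, -1.0]]
force: [-2.8, 2.1, 6.2]
grip_width: 0.098
grasp_force: 45.0
```

Contact is made: the vertical force went from −3.8 to +6 N at a peak height of about 0.26. I'll ease off slightly and release.

Emit:
play_rows([
  {"dx":0,"dy":0,"dz":-0.1,"rx":0,"ry":0,"rz":0,"claw":0},
  {"dx":0,"dy":0,"dz":-0.1,"rx":0,"ry":0,"rz":0,"claw":2},
  {"dx":0,"dy":0,"dz":-0.1,"rx":0,"ry":0,"rz":0,"claw":3},
  {"dx":0,"dy":0,"dz":-0.1,"rx":0,"ry":0,"rz":0,"claw":4},
  {"dx":0,"dy":0,"dz":-0.1,"rx":0,"ry":0,"rz":0,"claw":4},
])

```text
time: 10.45
eef_pos: [0.6829, -0.0085, 0.2331]
tool_rot: [[-0.203, -0.979, -0.001], [-0.979, 0.203, -0.0], [0.0, 0.001, -1.0]]
force: [-0.6, 0.3, -0.9]
grip_width: 0.397
grasp_force: 0.0
```

Emit:
play_rows([
  {"dx":0,"dy":0,"dz":0,"rx":0,"ry":0,"rz":0,"claw":4},
  {"dx":0,"dy":0,"dz":0,"rx":0,"ry":0,"rz":0,"claw":4},
  {"dx":0,"dy":0,"dz":-1,"rx":0,"ry":0,"rz":0,"claw":4},
  {"dx":0,"dy":0,"dz":-3,"rx":0,"ry":0,"rz":0,"claw":4},
  {"dx":0,"dy":0,"dz":-6,"rx":0,"ry":0,"rz":0,"claw":4},
])

```text
time: 10.95
eef_pos: [0.6824, -0.0085, 0.2933]
tool_rot: [[-0.203, -0.979, -0.003], [-0.979, 0.203, -0.0], [0.001, 0.003, -1.0]]
force: [0.5, -0.0, 0.5]
grip_width: 0.456
grasp_force: 0.0
```

```bash
python3 - <<'E'
from h import *
S=Cam("side");T=Cam("top")
s=env.grab_frame("side");t=env.grab_frame("top")
for c in("red","blue","green"):
    for im,C,n in((t,T,"t"),(s,S,"s")):
        for b in blobs(im,c,150)[:4]:
            r=cv2.minAreaRect(b.astype(np.float32));P=C.plane(r[0],0.05)[0]
            if P[0]<.75 and P[0]>.38 and P[1]<-.1:print(c,n,np.array(r[0]),P)
plan([.50,-.2,.30],168.5)
a=cv2.resize(s[120:300,220:420,::-1],(400,360));b=cv2.resize(t[130:310,230:430,::-1],(400,360))
cv2.imwrite("pics/s5.png",np.hstack([a,b]))
E
```

```text
red t [464.7001 256.6   ] [ 0.5231 -0.453   0.05  ]
red s [362.3753 155.3836] [ 0.5216 -0.43    0.05  ]
blue t [401.174  277.8027] [ 0.4592 -0.2351  0.05  ]
blue s [372.1731 199.1346] [ 0.4631 -0.2169  0.05  ]
green t [407.1416 235.0135] [ 0.6016 -0.2636  0.05  ]
green s [330.5735 187.3018] [ 0.604  -0.2451  0.05  ]
from [ 0.6851 -0.0086  0.2995] yaw 168.3354769530495 tilt 0.4532133002610413
  call 1 d [11.24  7.13 -0.1 ] r [-0.22  0.05 -0.08]
  call 2 d [11.23  7.14 -0.06] r [-0.22  0.05 -0.08]
```

View pics/s5.png

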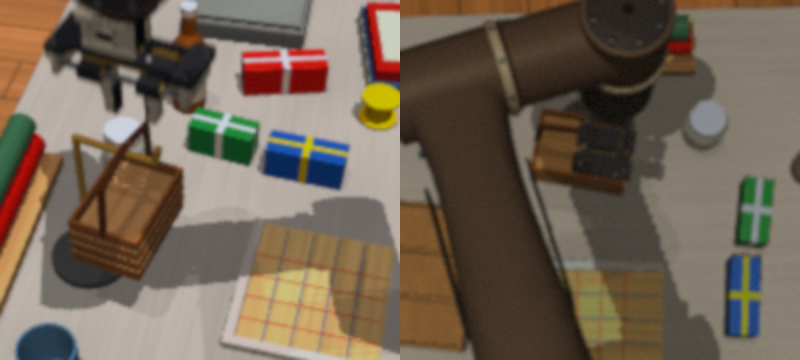

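The basket hangs level on the arm, released (side crop: handle over the arm at (130,148)), and all three gifts are where they were. Next is the red box: I'll move above it for a wrist look.

```bash
python3 - <<'E'
from h import *
plan([.59,-.43,.30],107)
T=Cam("top");im=env.grab_frame("top")
b=[b for b in blobs(im,"red",150) if 430<b[:,0,0].mean()<490][0]
r=cv2.boxPoints(cv2.minAreaRect(b.astype(np.float32)));q=T.plane(r,.06);print(q)
E
```

```text
from [ 0.6851 -0.0086  0.2995] yaw 168.3354769530495 tilt 0.4532133002610413
  call 1 d [14.4   0.26 -0.04] r [-0.12  0.11 20.45]
  call 2 d [13.58 -4.78 -0.02] r [-0.12  0.11 20.45]
  call 3 d [11.06 -9.23 -0.01] r [-0.12  0.11 20.45]
[[ 0.5836 -0.4055  0.06  ]
 [ 0.5992 -0.4579  0.06  ]
 [ 0.46   -0.493   0.06  ]
 [ 0.4452 -0.4411  0.06  ]]
```

Emit:
play_rows([
  {"dx":2,"dy":0,"dz":0,"rx":0,"ry":0,"rz":4,"claw":8.7},
  {"dx":6,"dy":0,"dz":0,"rx":0,"ry":0,"rz":8,"claw":8.7},
  {"dx":10,"dy":0.2,"dz":0,"rx":0,"ry":0,"rz":14,"claw":8.7},
  {"dx":14.4,"dy":0.3,"dz":0,"rx":0,"ry":0,"rz":20.5,"claw":8.7},
  {"dx":14.4,"dy":0.3,"dz":0,"rx":0,"ry":0,"rz":20.5,"claw":8.7},
])

```text
time: 11.6
eef_pos: [0.6494, -0.153, 0.2936]
tool_rot: [[-0.539, -0.842, -0.001], [-0.842, 0.539, -0.001], [0.001, 0.0, -1.0]]
force: [0.2, 0.5, 0.6]
grip_width: 0.85
grasp_force: 0.0
```

Emit:
play_rows([
  {"dx":3,"dy":-1,"dz":0,"rx":0,"ry":0,"rz":5,"claw":8.7},
  {"dx":6.5,"dy":-2.3,"dz":0,"rx":0,"ry":0,"rz":10,"claw":8.7},
  {"dx":10,"dy":-3.5,"dz":0,"rx":0,"ry":0,"rz":15,"claw":8.7},
  {"dx":13.6,"dy":-4.8,"dz":0,"rx":0,"ry":0,"rz":20.5,"claw":8.7},
  {"dx":13.6,"dy":-4.8,"dz":0,"rx":0,"ry":0,"rz":20.5,"claw":8.7},
])

```text
time: 12.1
eef_pos: [0.6177, -0.293, 0.293]
tool_rot: [[-0.799, -0.601, -0.001], [-0.601, 0.799, -0.0], [0.001, 0.001, -1.0]]
force: [0.7, 0.9, -0.2]
grip_width: 0.992
grasp_force: 0.0
```

Emit:
play_rows([
  {"dx":3,"dy":-2.5,"dz":0,"rx":0,"ry":0,"rz":5,"claw":8.7},
  {"dx":6,"dy":-5,"dz":0,"rx":0,"ry":0,"rz":10,"claw":8.7},
  {"dx":9,"dy":-7.5,"dz":0,"rx":0,"ry":0,"rz":15,"claw":8.7},
  {"dx":11,"dy":-9.2,"dz":0,"rx":0,"ry":0,"rz":20.5,"claw":8.7},
  {"dx":11,"dy":-9.2,"dz":0,"rx":0,"ry":0,"rz":20.5,"claw":8.7},
])

```text
time: 12.6
eef_pos: [0.5863, -0.4318, 0.2925]
tool_rot: [[-0.959, -0.284, -0.002], [-0.284, 0.959, 0.0], [0.001, 0.001, -1.0]]
force: [0.0, -0.0, -0.7]
grip_width: 0.992
grasp_force: 0.0
```

Emit:
play_rows([
  {"dx":0,"dy":0,"dz":0,"rx":0,"ry":0,"rz":0,"claw":8.7},
  {"dx":0,"dy":0,"dz":0,"rx":0,"ry":0,"rz":0,"claw":8.7},
])

```text
time: 12.8
eef_pos: [0.5878, -0.4283, 0.2935]
tool_rot: [[-0.957, -0.291, -0.0], [-0.291, 0.957, 0.0], [-0.0, 0.0, -1.0]]
force: [0.5, 0.0, -0.5]
grip_width: 0.995
grasp_force: 0.0
```

```bash
python3 - <<'E'
from h import *
plan([.523,-.4526,.12],105)
i=env.camera_info("wrist");im=env.grab_frame("wrist");np.save("w_red.npy",i,allow_pickle=True)
cv2.imwrite("pics/w_red.png",im[:,:,::-1])
for c in("red","blue","green"):
    for b in blobs(im,c,600):print(c,cv2.contourArea(b),b[:,0].mean(0),cv2.boxPoints(cv2.minAreaRect(b.astype(np.float32))).round(1).tolist())
E
```

```text
from [ 0.5878 -0.4283  0.2935] yaw 106.93408033247725 tilt 0.01939816309029071
  call 1 d [ 6.91 -0.45 17.35] r [0.02 0.   1.93]
blue 2168.5 [517.1844 109.4078] [[484.79998779296875, 131.89999389648438], [514.0, 69.19999694824219], [550.0, 86.0], [520.7000122070312, 148.6999969482422]]
blue 2068.5 [487.6746 171.9053] [[457.5, 189.8000030517578], [483.3999938964844, 135.6999969482422], [518.0999755859375, 152.39999389648438], [492.20001220703125, 206.39999389648438]]
blue 852.5 [553.4651 121.7364] [[533.5, 144.39999389648438], [558.9000244140625, 92.0], [573.4000244140625, 99.0], [548.0, 151.5]]
blue 803.0 [521.6508 185.4762] [[502.0, 208.0], [527.5999755859375, 156.8000030517578], [541.5999755859375, 163.8000030517578], [516.0, 215.0]]
green 1478.0 [445.1212 231.8712] [[417.3999938964844, 243.0], [440.0, 203.6999969482422], [470.8999938964844, 221.5], [448.20001220703125, 260.79998779296875]]
green 873.5 [415.6015 275.0602] [[387.79998779296875, 284.0], [414.0, 250.0], [442.20001220703125, 271.70001220703125], [416.0, 305.70001220703125]]
```

View pics/w_red.png

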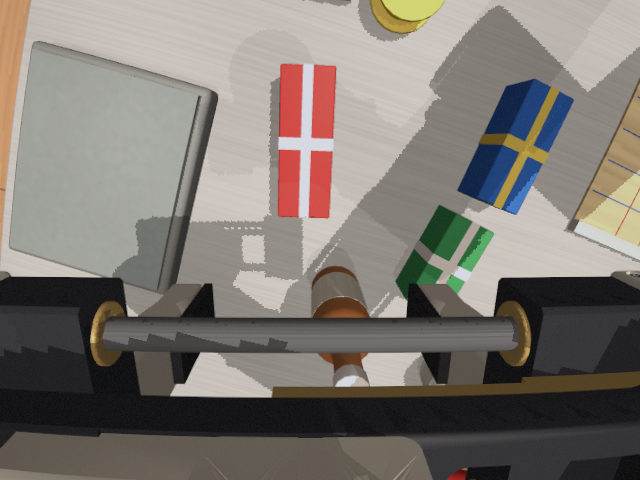

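The wrist view shows the red box's top face at (280,64), (336,66), (329,217), (278,217). The bottle is below it, its cap at (346,375) and base around (337,290). I'll measure both, checking the box height from two views.

```bash
python3 - <<'E'
from h import *
W=Cam("wrist",np.load("w_red.npy",allow_pickle=True).item());T=Cam("top")
c=np.array([[280,64],[336,66],[329,217],[278,217]],float)
q=W.plane(c,.06);print(q,[np.linalg.norm(q[i]-q[(i+1)%4]).round(4) for i in range(4)])
t=cv2.imread("pics/top0.png")[:,:,::-1]
b=[b for b in blobs(t,"red",150) if 430<b[:,0,0].mean()<490][0]
# ribbon crossing: wrist (305,144), top ribbon centre = white pixels inside blob
m=np.zeros(t.shape[:2],np.uint8);cv2.drawContours(m,[b],-1,1,-1)
h=cv2.cvtColor(t,cv2.COLOR_RGB2HSV);w=(m>0)&(h[...,1]<90)&(h[...,2]>110)
ys,xs=np.nonzero(w);print("white",xs.mean(),ys.mean(),len(xs))
print("tri",tri(W,(305.5,143.5),T,(xs.mean(),ys.mean())))
print("bottle cap",W.plane([[346,375]],.21),"base",W.plane([[337,275]],0.0))
yaw=np.degrees(np.arctan2(*((q[0]+q[1]-q[2]-q[3])[:2])[::-1]));print("axis",yaw,"centre",q.mean(0),"d2", np.degrees(np.arctan2(*((q[1]-q[0])[:2])[::-1])))
E
```

```text
[[ 0.4606 -0.4978  0.06  ]
 [ 0.4466 -0.4458  0.06  ]
 [ 0.5899 -0.4074  0.06  ]
 [ 0.6055 -0.4585  0.06  ]] [np.float64(0.0539), np.float64(0.1483), np.float64(0.0535), np.float64(0.1501)]
white 465.3898305084746 256.3672316384181 177
tri (array([ 0.5242, -0.4531,  0.0558]), np.float64(0.002483320680217474))
bottle cap [[ 0.6723 -0.3753  0.21  ]] base [[ 0.6684 -0.3687  0.    ]]
axis -164.91917095592333 centre [ 0.5256 -0.4524  0.06  ] d2 105.00354337253897
```

```bash
python3 - <<'E'
from h import *
plan([.5256,-.4524,.15],105.1)
E
```

```text
from [ 0.5879 -0.4282  0.2937] yaw 106.9401097193365 tilt 0.011278024302539503
  call 1 d [ 6.67 -0.51 14.37] r [0.   0.01 1.84]
```

Emit:
play_rows([
  {"dx":2,"dy":-0.2,"dz":3,"rx":0,"ry":0,"rz":1,"claw":8.7},
  {"dx":4,"dy":-0.4,"dz":6.5,"rx":0,"ry":0,"rz":1.8,"claw":8.7},
  {"dx":6,"dy":-0.5,"dz":10.5,"rx":0,"ry":0,"rz":1.8,"claw":8.7},
  {"dx":6.7,"dy":-0.5,"dz":14.4,"rx":0,"ry":0,"rz":1.8,"claw":8.7},
  {"dx":6.7,"dy":-0.5,"dz":14.4,"rx":0,"ry":0,"rz":1.8,"claw":8.7},
])

```text
time: 13.35
eef_pos: [0.5214, -0.4507, 0.1442]
tool_rot: [[-0.966, -0.259, -0.008], [-0.259, 0.966, 0.005], [0.006, 0.007, -1.0]]
force: [-0.4, 0.6, -0.5]
grip_width: 0.994
grasp_force: 0.0
```

Emit:
play_rows([
  {"dx":0,"dy":0,"dz":3,"rx":0,"ry":0,"rz":0,"claw":8.7},
  {"dx":0,"dy":0,"dz":6,"rx":0,"ry":0,"rz":0,"claw":8.7},
  {"dx":0,"dy":0,"dz":9,"rx":0,"ry":0,"rz":0,"claw":8.7},
  {"dx":0,"dy":0,"dz":11,"rx":0,"ry":0,"rz":0,"claw":8.7},
  {"dx":0,"dy":0,"dz":12.2,"rx":0,"ry":0,"rz":0,"claw":8.7},
])

```text
time: 13.85
eef_pos: [0.5263, -0.4529, 0.0279]
tool_rot: [[-0.965, -0.261, 0.0], [-0.261, 0.965, -0.0], [-0.0, -0.001, -1.0]]
force: [0.4, -0.1, -0.2]
grip_width: 0.993
grasp_force: 0.0
```

Emit:
play_rows([
  {"dx":0,"dy":0,"dz":0,"rx":0,"ry":0,"rz":0,"claw":4},
  {"dx":0,"dy":0,"dz":0,"rx":0,"ry":0,"rz":0,"claw":4},
  {"dx":0,"dy":0,"dz":0,"rx":0,"ry":0,"rz":0,"claw":4},
  {"dx":0,"dy":0,"dz":0,"rx":0,"ry":0,"rz":0,"claw":4},
  {"dx":0,"dy":0,"dz":0,"rx":0,"ry":0,"rz":0,"claw":4},
], force=25)

```text
time: 14.35
eef_pos: [0.5251, -0.4536, 0.0287]
tool_rot: [[-0.966, -0.259, 0.001], [-0.259, 0.966, -0.001], [-0.001, -0.001, -1.0]]
force: [0.5, -0.2, 2.2]
grip_width: 0.611
grasp_force: 25.0
```

Emit:
play_rows([
  {"dx":0,"dy":0,"dz":0,"rx":0,"ry":0,"rz":0,"claw":4},
  {"dx":0,"dy":0,"dz":0,"rx":0,"ry":0,"rz":0,"claw":4},
  {"dx":0,"dy":0,"dz":0,"rx":0,"ry":0,"rz":0,"claw":4},
])

```text
time: 14.65
eef_pos: [0.5251, -0.4536, 0.0286]
tool_rot: [[-0.966, -0.259, 0.001], [-0.259, 0.966, -0.001], [-0.001, -0.001, -1.0]]
force: [-0.5, 2.4, 5.5]
grip_width: 0.616
grasp_force: 25.0
```

Emit:
play_rows([
  {"dx":0,"dy":0,"dz":-1,"rx":0,"ry":0,"rz":0,"claw":4},
  {"dx":0,"dy":0,"dz":-3,"rx":0,"ry":0,"rz":0,"claw":4},
  {"dx":0,"dy":0,"dz":-6,"rx":0,"ry":0,"rz":0,"claw":4},
  {"dx":0,"dy":0,"dz":-9,"rx":0,"ry":0,"rz":0,"claw":4},
  {"dx":0,"dy":0,"dz":-10,"rx":0,"ry":0,"rz":0,"claw":4},
])

```text
time: 15.15
eef_pos: [0.5259, -0.4545, 0.1315]
tool_rot: [[-0.966, -0.259, 0.004], [-0.259, 0.966, -0.003], [-0.003, -0.004, -1.0]]
force: [0.8, -0.6, -0.7]
grip_width: 0.611
grasp_force: 25.0
```

```bash
cat >> h.py <<'E'
def fit(C,pts,z):
    """world line (point, heading deg) through pixels cast onto height z"""
    P=C.plane(pts,z)[:,:2].astype(np.float32); l=cv2.fitLine(P,cv2.DIST_HUBER,0,.001,.001).ravel()
    return l[2:],l[:2]
E
python3 - <<'E'
from h import *
s=env.get_state();print(s["force"],s["grasp_force"],s["eef_pos"])
T=Cam("top")
im=env.grab_frame("top")
h=cv2.cvtColor(im,cv2.COLOR_RGB2HSV);H,S,V=cv2.split(h)
m=(((H>18)&(H<34)&(S>85)&(V>60))*255).astype(np.uint8);m[:, :285]=0;m[:,370:]=0;m[:255]=0;m[332:]=0
m=cv2.morphologyEx(m,cv2.MORPH_CLOSE,np.ones((5,5)))
c=max(cv2.findContours(m,cv2.RETR_EXTERNAL,cv2.CHAIN_APPROX_NONE)[0],key=cv2.contourArea)
hull=cv2.boxPoints(cv2.minAreaRect(c));print(hull,cv2.contourArea(c),T.plane(hull,.004))
# edge pixels: top edge per column, left edge per row (half-pixel outward = boundary)
top=[(x,np.nonzero(m[:,x])[0].min()-.5) for x in range(305,355) if m[:,x].any()]
left=[(np.nonzero(m[y])[0].min()-.5,y) for y in range(275,320) if m[y].any()]
p,d=fit(T,top,.004);q,e=fit(T,left,.004)
if d[1]<0:d=-d
if e[0]<0:e=-e
k=np.linalg.solve(np.c_[d,-e],q-p);print("corner",p+k[0]*d,"yaw from +x fence",np.degrees(np.arctan2(-d[0],d[1])),"from +y fence",np.degrees(np.arctan2(e[1],e[0])))
cv2.imwrite("pics/t6.png",cv2.resize(np.hstack([im[220:340,190:380,::-1],cv2.cvtColor(m[220:340,190:380],8)]),None,fx=2,fy=2,interpolation=cv2.INTER_CUBIC))
cv2.imwrite("pics/t6full.png",im[:,:,::-1])
E
```

```text
[ 0.8248 -0.6066 -0.7422] 24.999704360961914 [ 0.5259 -0.4545  0.1315]
[[294. 265.]
 [361. 265.]
 [361. 325.]
 [294. 325.]] 2802.5 [[ 0.518   0.1173  0.004 ]
 [ 0.5114 -0.1094  0.004 ]
 [ 0.3102 -0.1007  0.004 ]
 [ 0.3169  0.1221  0.004 ]]
corner [0.5206 0.1107] yaw from +x fence -3.3997378 from +y fence -3.589662
```

```bash
python3 - <<'E'
from h import *
s=env.get_state();print(s["force"])
plan([.473,.0235,.13],176.5,step=.19)
E
```

```text
[ 1.3825 -0.2388 -0.2413]
from [ 0.526  -0.4544  0.1316] yaw 105.026666285674 tilt 0.29799553171833504
  call 1 d [-2.42 15.85  0.  ] r [ -0.11   0.01 -23.82]
  call 2 d [-8.62 13.52  0.03] r [ -0.11   0.01 -23.82]
  call 3 d [-13.34   8.88   0.05] r [ -0.11   0.01 -23.82]
```

```bash
python3 - <<'E'
from h import *
s=env.get_state();print(s["time"],s["force"],s["grip_width"])
for n in("side","top"):
    im=env.grab_frame(n);C=Cam(n)
    for b in blobs(im,"red",60):
        r=cv2.minAreaRect(b.astype(np.float32));P=C.plane(r[0],.05)[0]
        if .38<P[0]<.75 and P[1]<-.2: print(n,np.round(r[0],1),cv2.contourArea(b))
E
```

```text
15.2 [ 1.3825 -0.2388 -0.2413] 0.6139736653957014
side [364.4 131.4] 487.5
top [480.3 267.4] 171.5
top [470.1 234.5] 130.5
```

The red box is lifted: in the side view its row went from 155 to 131. Carrying it over the board.

Emit:
play_rows([
  {"dx":-0.4,"dy":3,"dz":0,"rx":0,"ry":0,"rz":-5,"claw":4},
  {"dx":-1,"dy":6.5,"dz":0,"rx":0,"ry":0,"rz":-10,"claw":4},
  {"dx":-1.7,"dy":11,"dz":0,"rx":0,"ry":0,"rz":-17,"claw":4},
  {"dx":-2.4,"dy":15.8,"dz":0,"rx":0,"ry":0,"rz":-24,"claw":4},
  {"dx":-2.4,"dy":15.8,"dz":0,"rx":0,"ry":0,"rz":-24,"claw":4},
])

```text
time: 15.8
eef_pos: [0.5048, -0.2898, 0.1257]
tool_rot: [[-0.773, -0.635, -0.004], [-0.635, 0.773, 0.002], [0.001, 0.004, -1.0]]
force: [1.5, -0.4, -1.8]
grip_width: 0.621
grasp_force: 25.0
```

Emit:
play_rows([
  {"dx":-2,"dy":3.2,"dz":0,"rx":0,"ry":0,"rz":-6,"claw":4},
  {"dx":-4.2,"dy":6.5,"dz":0,"rx":0,"ry":0,"rz":-12,"claw":4},
  {"dx":-6.4,"dy":10,"dz":0,"rx":0,"ry":0,"rz":-18,"claw":4},
  {"dx":-8.6,"dy":13.5,"dz":0,"rx":0,"ry":0,"rz":-24,"claw":4},
  {"dx":-8.6,"dy":13.5,"dz":0,"rx":0,"ry":0,"rz":-24,"claw":4},
])

```text
time: 16.3
eef_pos: [0.4872, -0.1322, 0.1262]
tool_rot: [[-0.448, -0.894, -0.002], [-0.894, 0.448, 0.001], [0.0, 0.003, -1.0]]
force: [0.7, -0.9, -2.1]
grip_width: 0.614
grasp_force: 25.0
```

Emit:
play_rows([
  {"dx":-3.5,"dy":2.2,"dz":0,"rx":0,"ry":0,"rz":-6,"claw":4},
  {"dx":-7,"dy":4.5,"dz":0,"rx":0,"ry":0,"rz":-12,"claw":4},
  {"dx":-10.5,"dy":7,"dz":0,"rx":0,"ry":0,"rz":-18,"claw":4},
  {"dx":-13.3,"dy":8.9,"dz":0,"rx":0,"ry":0,"rz":-23.5,"claw":4},
  {"dx":-13.3,"dy":8.9,"dz":0,"rx":0,"ry":0,"rz":-23.5,"claw":4},
])

```text
time: 16.8
eef_pos: [0.4691, 0.0257, 0.1265]
tool_rot: [[-0.055, -0.998, -0.001], [-0.998, 0.055, -0.0], [0.0, 0.001, -1.0]]
force: [0.2, 0.2, -2.8]
grip_width: 0.612
grasp_force: 25.0
```

Emit:
play_rows([
  {"dx":0,"dy":0,"dz":0,"rx":0,"ry":0,"rz":0,"claw":4},
  {"dx":0,"dy":0,"dz":0,"rx":0,"ry":0,"rz":0,"claw":4},
])

```text
time: 17.0
eef_pos: [0.4694, 0.0225, 0.1267]
tool_rot: [[-0.062, -0.998, -0.002], [-0.998, 0.063, -0.001], [0.001, 0.002, -1.0]]
force: [-0.5, -0.3, -3.2]
grip_width: 0.614
grasp_force: 25.0
```

```bash
python3 - <<'E'
from h import *
s=env.get_state();print(s["force"],s["grip_width"])
plan([.473,.0235,.033],176.5)
E
```

```text
[-0.4581 -0.2822 -3.2116] 0.6139212897419059
from [0.4694 0.0225 0.1267] yaw 176.41665287240218 tilt 0.10670476255400561
  call 1 d [-0.13 -0.37  9.37] r [ 0.1  -0.05 -0.08]
```

Emit:
play_rows([
  {"dx":0,"dy":-0.2,"dz":3,"rx":0,"ry":0,"rz":0,"claw":4},
  {"dx":0,"dy":-0.2,"dz":5.5,"rx":0,"ry":0,"rz":0,"claw":4},
  {"dx":0,"dy":-0.2,"dz":7.5,"rx":0,"ry":0,"rz":0,"claw":4},
  {"dx":0,"dy":-0.2,"dz":8.8,"rx":0,"ry":0,"rz":0,"claw":4},
  {"dx":0,"dy":-0.2,"dz":9.2,"rx":0,"ry":0,"rz":0,"claw":4},
])

```text
time: 17.5
eef_pos: [0.4708, 0.0215, 0.0338]
tool_rot: [[-0.064, -0.998, -0.003], [-0.998, 0.064, -0.001], [0.002, 0.003, -1.0]]
force: [-0.3, 0.1, -1.7]
grip_width: 0.612
grasp_force: 25.0
```

Emit:
play_rows([
  {"dx":0,"dy":0,"dz":0.1,"rx":0,"ry":0,"rz":0,"claw":4},
  {"dx":0,"dy":0,"dz":0.2,"rx":0,"ry":0,"rz":0,"claw":4},
  {"dx":0,"dy":0,"dz":0.2,"rx":0,"ry":0,"rz":0,"claw":4},
  {"dx":0,"dy":0,"dz":0.2,"rx":0,"ry":0,"rz":0,"claw":4},
])

```text
time: 17.9
eef_pos: [0.4723, 0.0233, 0.0342]
tool_rot: [[-0.061, -0.998, 0.001], [-0.998, 0.061, 0.001], [-0.001, -0.001, -1.0]]
force: [-0.0, 0.5, -2.1]
grip_width: 0.615
grasp_force: 25.0
```

Emit:
play_rows([
  {"dx":0,"dy":-0.4,"dz":0,"rx":0,"ry":0,"rz":0,"claw":4},
  {"dx":0,"dy":-0.8,"dz":0,"rx":0,"ry":0,"rz":0,"claw":4},
  {"dx":0,"dy":-1.2,"dz":0,"rx":0,"ry":0,"rz":0,"claw":4},
  {"dx":0,"dy":-1.4,"dz":0,"rx":0,"ry":0,"rz":0,"claw":4},
  {"dx":0,"dy":-1.4,"dz":0,"rx":0,"ry":0,"rz":0,"claw":4},
])

```text
time: 18.4
eef_pos: [0.4862, 0.0223, 0.0335]
tool_rot: [[-0.061, -0.998, 0.0], [-0.998, 0.061, -0.0], [0.0, -0.0, -1.0]]
force: [-0.6, 0.9, -2.5]
grip_width: 0.616
grasp_force: 25.0
```

Emit:
play_rows([
  {"dx":0,"dy":-0.1,"dz":0,"rx":0,"ry":0,"rz":0,"claw":4},
  {"dx":0,"dy":-0.2,"dz":0,"rx":0,"ry":0,"rz":0,"claw":4},
  {"dx":0,"dy":-0.2,"dz":0,"rx":0,"ry":0,"rz":0,"claw":4},
])

```text
time: 18.7
eef_pos: [0.4879, 0.0222, 0.0336]
tool_rot: [[-0.061, -0.998, 0.0], [-0.998, 0.061, -0.0], [0.0, -0.0, -1.0]]
force: [-0.3, 0.4, -2.8]
grip_width: 0.615
grasp_force: 25.0
```

Emit:
play_rows([
  {"dx":0,"dy":-0.1,"dz":0,"rx":0,"ry":0,"rz":0,"claw":4},
  {"dx":0,"dy":-0.2,"dz":0,"rx":0,"ry":0,"rz":0,"claw":4},
  {"dx":0,"dy":-0.2,"dz":0,"rx":0,"ry":0,"rz":0,"claw":4},
])

```text
time: 19.0
eef_pos: [0.49, 0.0221, 0.0336]
tool_rot: [[-0.061, -0.998, 0.0], [-0.998, 0.061, 0.0], [-0.0, -0.0, -1.0]]
force: [-1.0, -0.4, -2.4]
grip_width: 0.615
grasp_force: 25.0
```

Emit:
play_rows([
  {"dx":0,"dy":-0.1,"dz":0,"rx":0,"ry":0,"rz":0,"claw":4},
  {"dx":0,"dy":-0.2,"dz":0,"rx":0,"ry":0,"rz":0,"claw":4},
  {"dx":0,"dy":-0.2,"dz":0,"rx":0,"ry":0,"rz":0,"claw":4},
])

```text
time: 19.3
eef_pos: [0.4909, 0.0217, 0.0333]
tool_rot: [[-0.061, -0.998, -0.002], [-0.998, 0.061, -0.0], [0.001, 0.002, -1.0]]
force: [-4.0, 1.7, -0.4]
grip_width: 0.617
grasp_force: 25.0
```

Emit:
play_rows([
  {"dx":0,"dy":-0.1,"dz":0,"rx":0,"ry":0,"rz":0,"claw":4},
  {"dx":0,"dy":-0.2,"dz":0,"rx":0,"ry":0,"rz":0,"claw":4},
  {"dx":0,"dy":-0.2,"dz":0,"rx":0,"ry":0,"rz":0,"claw":4},
])

```text
time: 19.6
eef_pos: [0.4912, 0.0213, 0.0328]
tool_rot: [[-0.061, -0.998, -0.005], [-0.998, 0.061, -0.001], [0.001, 0.005, -1.0]]
force: [-8.5, 3.1, 0.6]
grip_width: 0.618
grasp_force: 25.0
```

Contact with the +x fence (−8.5 N). Easing off a little, then sliding to the +y fence.

Emit:
play_rows([
  {"dx":0,"dy":0.3,"dz":0,"rx":0,"ry":0,"rz":0,"claw":4},
  {"dx":-0.4,"dy":0.3,"dz":0,"rx":0,"ry":0,"rz":0,"claw":4},
  {"dx":-0.8,"dy":0.3,"dz":0,"rx":0,"ry":0,"rz":0,"claw":4},
  {"dx":-1.1,"dy":0.3,"dz":0,"rx":0,"ry":0,"rz":0,"claw":4},
  {"dx":-1.1,"dy":0.3,"dz":0,"rx":0,"ry":0,"rz":0,"claw":4},
])

```text
time: 20.1
eef_pos: [0.4916, 0.0335, 0.0335]
tool_rot: [[-0.06, -0.998, 0.0], [-0.998, 0.06, 0.0], [-0.0, -0.0, -1.0]]
force: [-1.6, 1.7, -2.6]
grip_width: 0.617
grasp_force: 25.0
```

Emit:
play_rows([
  {"dx":-0.1,"dy":0,"dz":0,"rx":0,"ry":0,"rz":0,"claw":4},
  {"dx":-0.2,"dy":0,"dz":0,"rx":0,"ry":0,"rz":0,"claw":4},
  {"dx":-0.2,"dy":0,"dz":0,"rx":0,"ry":0,"rz":0,"claw":4},
])

```text
time: 20.4
eef_pos: [0.4917, 0.0351, 0.0335]
tool_rot: [[-0.061, -0.998, 0.0], [-0.998, 0.061, 0.0], [-0.0, -0.0, -1.0]]
force: [-2.2, -0.4, -3.4]
grip_width: 0.613
grasp_force: 25.0
```

Emit:
play_rows([
  {"dx":-0.1,"dy":0,"dz":0,"rx":0,"ry":0,"rz":0,"claw":4},
  {"dx":-0.2,"dy":0,"dz":0,"rx":0,"ry":0,"rz":0,"claw":4},
  {"dx":-0.2,"dy":0,"dz":0,"rx":0,"ry":0,"rz":0,"claw":4},
])

```text
time: 20.7
eef_pos: [0.4918, 0.0371, 0.0336]
tool_rot: [[-0.061, -0.998, 0.0], [-0.998, 0.061, 0.0], [-0.0, -0.0, -1.0]]
force: [-1.0, -0.1, -2.1]
grip_width: 0.615
grasp_force: 25.0
```

Emit:
play_rows([
  {"dx":-0.1,"dy":0,"dz":0,"rx":0,"ry":0,"rz":0,"claw":4},
  {"dx":-0.2,"dy":0,"dz":0,"rx":0,"ry":0,"rz":0,"claw":4},
  {"dx":-0.2,"dy":0,"dz":0,"rx":0,"ry":0,"rz":0,"claw":4},
])

```text
time: 21.0
eef_pos: [0.4919, 0.0391, 0.0336]
tool_rot: [[-0.061, -0.998, -0.0], [-0.998, 0.061, 0.0], [-0.0, 0.0, -1.0]]
force: [-1.0, -0.6, -2.5]
grip_width: 0.612
grasp_force: 25.0
```

Emit:
play_rows([
  {"dx":-0.1,"dy":0,"dz":0,"rx":0,"ry":0,"rz":0,"claw":4},
  {"dx":-0.2,"dy":0,"dz":0,"rx":0,"ry":0,"rz":0,"claw":4},
  {"dx":-0.2,"dy":0,"dz":0,"rx":0,"ry":0,"rz":0,"claw":4},
])

```text
time: 21.3
eef_pos: [0.492, 0.0412, 0.0336]
tool_rot: [[-0.061, -0.998, 0.0], [-0.998, 0.061, 0.0], [-0.0, -0.0, -1.0]]
force: [-2.3, 0.8, -2.4]
grip_width: 0.616
grasp_force: 25.0
```

Emit:
play_rows([
  {"dx":-0.1,"dy":0,"dz":0,"rx":0,"ry":0,"rz":0,"claw":4},
  {"dx":-0.2,"dy":0,"dz":0,"rx":0,"ry":0,"rz":0,"claw":4},
  {"dx":-0.2,"dy":0,"dz":0,"rx":0,"ry":0,"rz":0,"claw":4},
])

```text
time: 21.6
eef_pos: [0.4921, 0.042, 0.0338]
tool_rot: [[-0.06, -0.998, -0.0], [-0.998, 0.06, -0.002], [0.002, 0.0, -1.0]]
force: [0.4, -7.8, -0.2]
grip_width: 0.613
grasp_force: 25.0
```

```bash
python3 - <<'E'
from h import *
s=env.get_state();print(s["force"],s["eef_pos"])
im=env.grab_frame("side")
cv2.imwrite("pics/s7.png",cv2.resize(im[190:330,280:460,::-1],None,fx=4,fy=4,interpolation=cv2.INTER_CUBIC))
E
```

```text
[ 0.4479 -7.777  -0.2218] [0.4921 0.042  0.0338]
```

View pics/s7.png

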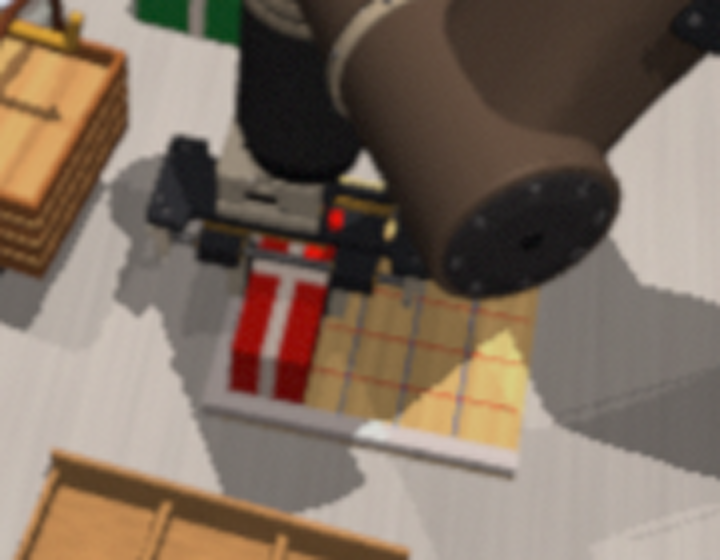

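The red box sits in the corner: its lower-left edge is at the fences near crop (230,390), and there is contact on both. I'll press +x again, lower onto the plate and release.

Emit:
play_rows([
  {"dx":0,"dy":-0.1,"dz":0,"rx":0,"ry":0,"rz":0,"claw":4},
  {"dx":0,"dy":-0.3,"dz":0,"rx":0,"ry":0,"rz":0,"claw":4},
  {"dx":0,"dy":-0.3,"dz":0.2,"rx":0,"ry":0,"rz":0,"claw":4},
  {"dx":0,"dy":-0.3,"dz":0.3,"rx":0,"ry":0,"rz":0,"claw":4},
  {"dx":0,"dy":-0.3,"dz":0.3,"rx":0,"ry":0,"rz":0,"claw":4},
])

```text
time: 22.15
eef_pos: [0.4921, 0.0415, 0.0319]
tool_rot: [[-0.061, -0.998, -0.005], [-0.998, 0.061, -0.002], [0.002, 0.005, -1.0]]
force: [-19.2, -0.9, 29.9]
grip_width: 0.615
grasp_force: 25.0
```

Emit:
play_rows([
  {"dx":0,"dy":0.2,"dz":-0.2,"rx":0,"ry":0,"rz":0,"claw":4},
  {"dx":0,"dy":0.2,"dz":-0.2,"rx":0,"ry":0,"rz":0,"claw":4},
  {"dx":0,"dy":0.2,"dz":-0.2,"rx":0,"ry":0,"rz":0,"claw":6.4},
  {"dx":0,"dy":0.2,"dz":-0.2,"rx":0,"ry":0,"rz":0,"claw":6.4},
  {"dx":0,"dy":0.2,"dz":-0.2,"rx":0,"ry":0,"rz":0,"claw":6.4},
])

```text
time: 22.65
eef_pos: [0.494, 0.0434, 0.0328]
tool_rot: [[-0.061, -0.998, 0.002], [-0.998, 0.061, 0.001], [-0.001, -0.002, -1.0]]
force: [-0.1, -0.2, 0.4]
grip_width: 0.725
grasp_force: 0.0
```

Emit:
play_rows([
  {"dx":0,"dy":0,"dz":0,"rx":0,"ry":0,"rz":0,"claw":6.4},
  {"dx":0,"dy":0,"dz":0,"rx":0,"ry":0,"rz":0,"claw":6.4},
  {"dx":0,"dy":0,"dz":0,"rx":0,"ry":0,"rz":0,"claw":6.4},
  {"dx":0,"dy":0,"dz":0,"rx":0,"ry":0,"rz":0,"claw":6.4},
])

```text
time: 23.05
eef_pos: [0.4931, 0.043, 0.0325]
tool_rot: [[-0.061, -0.998, 0.0], [-0.998, 0.061, 0.0], [-0.0, -0.0, -1.0]]
force: [0.8, -0.0, -0.1]
grip_width: 0.733
grasp_force: 0.0
```

```bash
python3 - <<'E'
from h import *
s=env.get_state();print(s["force"],s["eef_pos"],s["grip_width"])
im=env.grab_frame("side");S=Cam("side")
cv2.imwrite("pics/s8.png",im[:,:,::-1])
for b in blobs(im,"red",60):
    r=cv2.minAreaRect(b.astype(np.float32)); print(np.round(r[0],1),r[1:],S.plane(r[0],.03)[0])
E
```

```text
[ 0.824  -0.048  -0.1059] [0.4931 0.043  0.0325] 0.7326457196333711
[216.2 232.6] ((18.782970428466797, 100.17584228515625), 26.56505012512207) [0.9147 0.0003 0.03  ]
[350.9 264.4] ((19.41400718688965, 48.00313186645508), 12.804265975952148) [0.4941 0.0408 0.03  ]
[423.  140.5] ((37.0, 40.0), 90.0) [ 0.3097 -0.5883  0.03  ]
```

Emit:
play_rows([
  {"dx":0,"dy":0,"dz":-2,"rx":0,"ry":0,"rz":0,"claw":6.4},
  {"dx":0,"dy":0,"dz":-5,"rx":0,"ry":0,"rz":0,"claw":6.4},
  {"dx":0,"dy":0,"dz":-9,"rx":0,"ry":0,"rz":0,"claw":6.4},
  {"dx":-3,"dy":0,"dz":-12.5,"rx":0,"ry":0,"rz":0,"claw":6.4},
  {"dx":-6,"dy":0,"dz":-15,"rx":0,"ry":0,"rz":0,"claw":8},
])

```text
time: 23.6
eef_pos: [0.4973, 0.1033, 0.1854]
tool_rot: [[-0.062, -0.998, 0.003], [-0.998, 0.062, 0.001], [-0.001, -0.003, -1.0]]
force: [2.7, 0.9, -0.4]
grip_width: 0.778
grasp_force: 0.0
```

Emit:
play_rows([
  {"dx":-2,"dy":0,"dz":0,"rx":0,"ry":0,"rz":0,"claw":8},
  {"dx":-2,"dy":0,"dz":0,"rx":0,"ry":0,"rz":0,"claw":8},
  {"dx":-2,"dy":0,"dz":0,"rx":0,"ry":0,"rz":0,"claw":8},
])

```text
time: 23.9
eef_pos: [0.4975, 0.1229, 0.1822]
tool_rot: [[-0.06, -0.998, -0.001], [-0.998, 0.06, -0.0], [0.0, 0.001, -1.0]]
force: [-0.2, -0.4, -0.7]
grip_width: 0.909
grasp_force: 0.0
```

```bash
python3 - <<'E'
from h import *
s=env.get_state();print(s["eef_pos"])
i=env.camera_info("wrist");im=env.grab_frame("wrist");np.save("w_redB.npy",i,allow_pickle=True)
W=Cam("wrist",i)
print(W.proj([[.5206,.1107,.004],[.495,.038,.064]]))
cv2.imwrite("pics/w_redB.png",im[:,:,::-1])
E
```

```text
[0.4975 0.1229 0.1822]
[[283.8845 209.2082]
 [306.841  119.8994]]
```

View pics/w_redB.png

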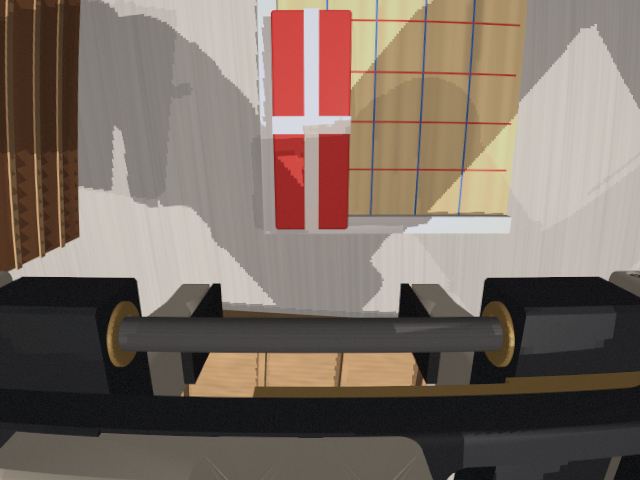

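The red box stands parallel in the corner: its top face is at columns 272–351, rows 10–229, with the +x fence strip on its left and the +y fence at rows 215–233. A quick numeric check of flushness from the same picture:

```bash
cat >> h.py <<'E'
def lines(C,m,z,rows,cols,side):
    """world line of a mask's edge: 'l','r' per row, 'b','t' per column"""
    if side in "lr": p=[((np.nonzero(m[y])[0].min()-.5) if side=="l" else (np.nonzero(m[y])[0].max()+.5),y) for y in rows if m[y].any()]
    else: p=[(x,(np.nonzero(m[:,x])[0].max()+.5) if side=="b" else (np.nonzero(m[:,x])[0].min()-.5)) for x in cols if m[:,x].any()]
    return fit(C,p,z)
E
python3 - <<'E'
from h import *
im=cv2.imread("pics/w_redB.png")[:,:,::-1];W=Cam("wrist",np.load("w_redB.npy",allow_pickle=True).item())
H,S,V=cv2.split(cv2.cvtColor(im,cv2.COLOR_RGB2HSV))
m=((((H<8)|(H>172))&(S>140)&(V>60))*255).astype(np.uint8);m[:,:265]=0;m[:,355:]=0;m[240:]=0
m=cv2.morphologyEx(m,cv2.MORPH_OPEN,np.ones((3,3)))
L=lines(W,m,.064,range(20,110),0,"l");R=lines(W,m,.064,range(20,220),0,"r");B=lines(W,m,.064,0,range(278,300),"b")
hd=lambda d:np.degrees(np.arctan2(-d[0],d[1]))if abs(d[1])>abs(d[0]) else np.degrees(np.arctan2(d[1]*np.sign(d[0]),abs(d[0])))
print("box yaw",hd(L[1]*np.sign(L[1][1])),hd(R[1]*np.sign(R[1][1])),hd(B[1]))
# free board edges / +y fence inner edge : yellow plate
y=(((H>15)&(H<35)&(S>50)&(V>60))*255).astype(np.uint8);y[:,:353]=0;y[:,530:]=0;y[240:]=0
y=cv2.morphologyEx(cv2.morphologyEx(y,cv2.MORPH_OPEN,np.ones((3,3))),cv2.MORPH_CLOSE,np.ones((9,9)))
F=lines(W,y,.004,0,range(420,505),"b");E=lines(W,y,.004,range(20,205),0,"r")
print("board yaw from +y fence",hd(F[1]),"from -x edge",hd(E[1]*np.sign(E[1][1])))
n=np.array([-F[1][1],F[1][0]]);n*=np.sign(n[1]);
# box end face to fence inner face, at the box's column
c=B[0]; print("gap y mm",1e3*n@(F[0]-c))
ne=np.array([E[1][1],-E[1][0]]);ne*=np.sign(ne[0]); print("box +x face from -x edge mm (205 if flush)",1e3*ne@(L[0]-E[0]), "-x face (151)",1e3*ne@(R[0]-E[0]))
E
```

```text
box yaw -3.1972091 -3.2600465 -3.416144
board yaw from +y fence -3.1062202 from -x edge -3.4065404
gap y mm 1.4467354
box +x face from -x edge mm (205 if flush) 205.49706 -x face (151) 152.06505
```

Flush: gaps about 0–1.5 mm, yaw within 0.3°. Before regrasping, I'll look at the tray from above with the wrist camera.

```bash
python3 - <<'E'
from h import *
plan([.51,.39,.30],172.8,step=.16)
E
```

```text
from [0.4975 0.1224 0.1821] yaw 176.52277822551332 tilt 0.061581602919347514
  call 1 d [-13.39   0.19  -5.9 ] r [ 0.03 -0.02  1.86]
  call 2 d [-13.38   0.62  -5.9 ] r [ 0.03 -0.02  1.86]
```

Emit:
play_rows([
  {"dx":-3,"dy":0,"dz":-2,"rx":0,"ry":0,"rz":0.5,"claw":8},
  {"dx":-6.5,"dy":0,"dz":-4,"rx":0,"ry":0,"rz":1,"claw":8},
  {"dx":-10,"dy":0.1,"dz":-5,"rx":0,"ry":0,"rz":1.5,"claw":8},
  {"dx":-13.4,"dy":0.2,"dz":-5.9,"rx":0,"ry":0,"rz":1.9,"claw":8},
  {"dx":-13.4,"dy":0.2,"dz":-5.9,"rx":0,"ry":0,"rz":1.9,"claw":8},
])

```text
time: 24.45
eef_pos: [0.5049, 0.2591, 0.2419]
tool_rot: [[-0.093, -0.996, 0.001], [-0.996, 0.093, 0.0], [-0.001, -0.001, -1.0]]
force: [-0.3, -0.4, -0.1]
grip_width: 0.914
grasp_force: 0.0
```

Emit:
play_rows([
  {"dx":-3,"dy":0.1,"dz":-2,"rx":0,"ry":0,"rz":0.5,"claw":8},
  {"dx":-6.5,"dy":0.3,"dz":-4,"rx":0,"ry":0,"rz":1,"claw":8},
  {"dx":-10,"dy":0.5,"dz":-5,"rx":0,"ry":0,"rz":1.5,"claw":8},
  {"dx":-13.4,"dy":0.6,"dz":-5.9,"rx":0,"ry":0,"rz":1.9,"claw":8},
  {"dx":-13.4,"dy":0.6,"dz":-5.9,"rx":0,"ry":0,"rz":1.9,"claw":8},
])

```text
time: 24.95
eef_pos: [0.5113, 0.3929, 0.2999]
tool_rot: [[-0.126, -0.992, -0.0], [-0.992, 0.126, -0.001], [0.001, 0.0, -1.0]]
force: [0.8, -0.2, -0.8]
grip_width: 0.914
grasp_force: 0.0
```

Emit:
play_rows([
  {"dx":0,"dy":0,"dz":0,"rx":0,"ry":0,"rz":0,"claw":8},
  {"dx":0,"dy":0,"dz":0,"rx":0,"ry":0,"rz":0,"claw":8},
])

```text
time: 25.15
eef_pos: [0.5107, 0.3891, 0.2997]
tool_rot: [[-0.128, -0.992, -0.001], [-0.992, 0.128, -0.001], [0.001, 0.001, -1.0]]
force: [0.2, 1.1, -0.1]
grip_width: 0.914
grasp_force: 0.0
```

```bash
python3 - <<'E'
from h import *
i=env.camera_info("wrist");im=env.grab_frame("wrist");np.save("w_tray.npy",i,allow_pickle=True)
cv2.imwrite("pics/w_tray.png",im[:,:,::-1])
print(env.get_state()["eef_pos"],Cam("wrist",i).proj([[.6468,.3774,.042],[.6253,.1984,.042],[.3869,.2303,.042],[.4087,.4071,.042]]))
E
```

```text
[0.5108 0.3891 0.3   ] [[188.1318 211.6251]
 [174.9412  37.7771]
 [411.513   38.1949]
 [403.311  210.8044]]
```

View pics/w_tray.png

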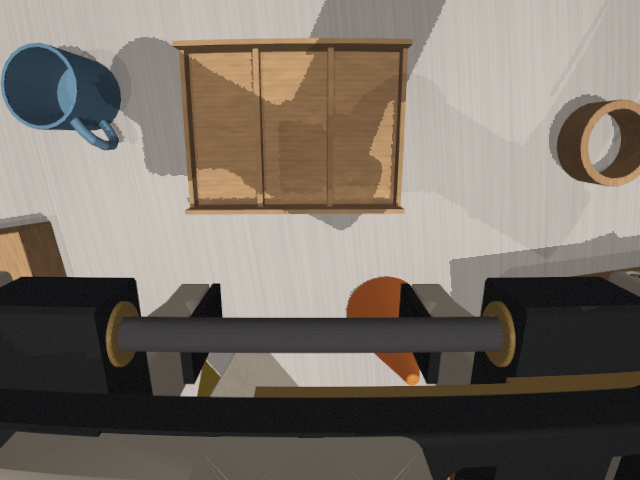

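The tray's outer top corners are at (175,42), (411,41), (188,212), (403,212), with dividers near columns 259 and 330. This matches the predicted corners within 4 px, and all lanes are empty. Now the numbers, and the regrasp.

```bash
python3 - <<'E'
from h import *
W=Cam("wrist",np.load("w_tray.npy",allow_pickle=True).item())
q=W.plane([[188,213],[174.5,41],[411.5,40],[403.5,213]],.042);print(q,q.mean(0),[np.linalg.norm(q[i]-q[(i+1)%4]).round(4) for i in range(4)])
d=W.plane([[256,50],[262.5,206],[330,50],[331,206]],.022)
c=q.mean(0)[:2];ex=q[0]+q[1]-q[2]-q[3];ex=ex[:2]/np.linalg.norm(ex[:2]);ey=np.array([-ex[1],ex[0]]);print("yaw",np.degrees(np.arctan2(ex[1],ex[0])))
print("dividers in tray frame",[(p[:2]-c)@np.c_[ex,ey] for p in d])
for x in(-.083,.083,0):print(x,c+ex*x)
print("hat",W.plane([[385,300]],0.03))
plan([.4925,.0425,.16],176.6,step=.18)
E
```

```text
[[0.6473 0.3789 0.042 ]
 [0.6263 0.2014 0.042 ]
 [0.3871 0.232  0.042 ]
 [0.4087 0.4096 0.042 ]] [0.5173 0.3055 0.042 ] [np.float64(0.1787), np.float64(0.2412), np.float64(0.1789), np.float64(0.2406)]
yaw -7.313138507067422
dividers in tray frame [array([ 0.0406, -0.0832]), array([0.0382, 0.0851]), array([-0.0381, -0.083 ]), array([-0.0411,  0.0852])]
-0.083 [0.435  0.3161]
0.083 [0.5997 0.2949]
0 [0.5173 0.3055]
hat [[0.4352 0.5171 0.03  ]]
from [0.5108 0.3891 0.3   ] yaw 172.6514964396389 tilt 0.06695543942621626
  call 1 d [11.53 -0.88  4.68] r [ 0.01 -0.02 -1.32]
  call 2 d [11.55 -0.61  4.68] r [ 0.01 -0.02 -1.32]
  call 3 d [11.56 -0.34  4.67] r [ 0.01 -0.02 -1.32]
```

Emit:
play_rows([
  {"dx":3,"dy":-0.3,"dz":1.2,"rx":0,"ry":0,"rz":-0.5,"claw":8},
  {"dx":7.5,"dy":-0.6,"dz":3,"rx":0,"ry":0,"rz":-1,"claw":8},
  {"dx":11.5,"dy":-0.9,"dz":4.7,"rx":0,"ry":0,"rz":-1.3,"claw":8},
  {"dx":15,"dy":-1.2,"dz":6,"rx":0,"ry":0,"rz":-2,"claw":8},
  {"dx":18,"dy":-1.4,"dz":7.3,"rx":0,"ry":0,"rz":-2,"claw":8},
])

```text
time: 25.7
eef_pos: [0.5011, 0.2072, 0.2272]
tool_rot: [[-0.093, -0.996, 0.0], [-0.996, 0.093, 0.0], [-0.0, -0.0, -1.0]]
force: [0.8, -0.1, 0.2]
grip_width: 0.913
grasp_force: 0.0
```

Emit:
play_rows([
  {"dx":4,"dy":0,"dz":1.5,"rx":0,"ry":0,"rz":-0.5,"claw":8},
  {"dx":8,"dy":0,"dz":3.5,"rx":0,"ry":0,"rz":-1,"claw":8},
  {"dx":12,"dy":-0.1,"dz":5,"rx":0,"ry":0,"rz":-1.5,"claw":8},
  {"dx":16.5,"dy":-0.3,"dz":6.7,"rx":0,"ry":0,"rz":-2,"claw":8},
  {"dx":16.5,"dy":-0.3,"dz":6.7,"rx":0,"ry":0,"rz":-2,"claw":8},
])

```text
time: 26.2
eef_pos: [0.4864, 0.0404, 0.1585]
tool_rot: [[-0.062, -0.998, -0.004], [-0.998, 0.062, -0.001], [0.002, 0.004, -1.0]]
force: [-0.1, 0.3, 0.6]
grip_width: 0.91
grasp_force: 0.0
```

Emit:
play_rows([
  {"dx":0,"dy":0,"dz":0,"rx":0,"ry":0,"rz":0,"claw":8},
  {"dx":0,"dy":0,"dz":0,"rx":0,"ry":0,"rz":0,"claw":8},
])

```text
time: 26.4
eef_pos: [0.4899, 0.0457, 0.1612]
tool_rot: [[-0.058, -0.998, 0.001], [-0.998, 0.058, 0.0], [-0.0, -0.001, -1.0]]
force: [0.5, 0.0, 0.4]
grip_width: 0.908
grasp_force: 0.0
```

```bash
python3 - <<'E'
from h import *
plan([.4925,.0425,.0325],176.6)
E
```

```text
from [0.4899 0.0457 0.1612] yaw 176.6776775864127 tilt 0.0707293311266206
  call 1 d [ 0.31 -0.27 12.87] r [-0.06  0.03  0.08]
```

Emit:
play_rows([
  {"dx":0.3,"dy":-0.3,"dz":4,"rx":0,"ry":0,"rz":0,"claw":8},
  {"dx":0.3,"dy":-0.3,"dz":8,"rx":0,"ry":0,"rz":0,"claw":8},
  {"dx":0.3,"dy":-0.3,"dz":11,"rx":0,"ry":0,"rz":0,"claw":8},
  {"dx":0.3,"dy":-0.3,"dz":12.5,"rx":0,"ry":0,"rz":0,"claw":8},
  {"dx":0.3,"dy":-0.3,"dz":12.8,"rx":0,"ry":0,"rz":0,"claw":8},
])

```text
time: 26.9
eef_pos: [0.4916, 0.0431, 0.031]
tool_rot: [[-0.056, -0.998, -0.003], [-0.998, 0.056, -0.001], [0.001, 0.003, -1.0]]
force: [0.8, -0.4, 0.5]
grip_width: 0.914
grasp_force: 0.0
```

Emit:
play_rows([
  {"dx":0,"dy":0,"dz":0,"rx":0,"ry":0,"rz":0,"claw":4},
  {"dx":0,"dy":0,"dz":0,"rx":0,"ry":0,"rz":0,"claw":4},
  {"dx":0,"dy":0,"dz":0,"rx":0,"ry":0,"rz":0,"claw":4},
  {"dx":0,"dy":0,"dz":0,"rx":0,"ry":0,"rz":0,"claw":4},
  {"dx":0,"dy":0,"dz":0,"rx":0,"ry":0,"rz":0,"claw":4},
])

```text
time: 27.4
eef_pos: [0.4923, 0.0428, 0.0334]
tool_rot: [[-0.058, -0.998, 0.0], [-0.998, 0.058, 0.001], [-0.001, -0.0, -1.0]]
force: [-4.4, 2.3, 6.6]
grip_width: 0.612
grasp_force: 25.0
```

Emit:
play_rows([
  {"dx":0,"dy":0,"dz":0,"rx":0,"ry":0,"rz":0,"claw":4},
  {"dx":0,"dy":0,"dz":-2,"rx":0,"ry":0,"rz":0,"claw":4},
  {"dx":0,"dy":0,"dz":-5,"rx":0,"ry":0,"rz":0,"claw":4},
  {"dx":0,"dy":0,"dz":-8,"rx":0,"ry":0,"rz":0,"claw":4},
  {"dx":0,"dy":0,"dz":-10,"rx":0,"ry":0,"rz":0,"claw":4},
])

```text
time: 27.9
eef_pos: [0.4929, 0.0427, 0.1349]
tool_rot: [[-0.057, -0.998, 0.002], [-0.998, 0.057, 0.001], [-0.001, -0.002, -1.0]]
force: [0.5, 0.5, -2.5]
grip_width: 0.616
grasp_force: 25.0
```

```bash
python3 - <<'E'
from h import *
s=env.get_state();print(s["force"],s["grip_width"],s["grasp_force"])
plan([.435,.316,.13],172.7)
E
```

```text
[ 0.5254  0.5113 -2.5049] 0.6156912915103202 24.999496936798096
from [0.4929 0.0427 0.1349] yaw 176.71182147191692 tilt 0.1372960181845597
  call 1 d [-13.48   3.67   0.25] r [-0.06  0.03  2.01]
  call 2 d [-13.34   4.14   0.25] r [-0.06  0.03  2.01]
```

Emit:
play_rows([
  {"dx":-2.5,"dy":0.6,"dz":0,"rx":0,"ry":0,"rz":0.5,"claw":4},
  {"dx":-6,"dy":1.6,"dz":0,"rx":0,"ry":0,"rz":1,"claw":4},
  {"dx":-9.5,"dy":2.6,"dz":0,"rx":0,"ry":0,"rz":1.5,"claw":4},
  {"dx":-13.4,"dy":3.7,"dz":0,"rx":0,"ry":0,"rz":2,"claw":4},
  {"dx":-17,"dy":4.8,"dz":0,"rx":0,"ry":0,"rz":2,"claw":4},
])

```text
time: 28.4
eef_pos: [0.4536, 0.2164, 0.1329]
tool_rot: [[-0.093, -0.996, 0.0], [-0.996, 0.093, 0.001], [-0.001, -0.0, -1.0]]
force: [0.3, 0.8, -1.7]
grip_width: 0.615
grasp_force: 25.0
```

Emit:
play_rows([
  {"dx":-3.5,"dy":1,"dz":0,"rx":0,"ry":0,"rz":1,"claw":4},
  {"dx":-7,"dy":2,"dz":0,"rx":0,"ry":0,"rz":2,"claw":4},
  {"dx":-9.7,"dy":3,"dz":0,"rx":0,"ry":0,"rz":2,"claw":4},
  {"dx":-9.7,"dy":3,"dz":0,"rx":0,"ry":0,"rz":2,"claw":4},
  {"dx":-9.7,"dy":3,"dz":0,"rx":0,"ry":0,"rz":2,"claw":4},
])

```text
time: 28.9
eef_pos: [0.4327, 0.3146, 0.1324]
tool_rot: [[-0.126, -0.992, -0.001], [-0.992, 0.126, -0.0], [0.0, 0.0, -1.0]]
force: [-0.8, -0.3, -1.6]
grip_width: 0.613
grasp_force: 25.0
```

```bash
python3 - <<'E'
from h import *
s=env.get_state();print(s["force"],s["grip_width"],s["grasp_force"])
plan([.435,.316,.034],172.7)
E
```

```text
[-0.8133 -0.296  -1.5887] 0.6126162436096443 24.999470114707947
from [0.4327 0.3146 0.1324] yaw 172.7792820693841 tilt 0.03523757153114219
  call 1 d [-0.17 -0.21  9.84] r [ 0.03 -0.02  0.08]
```

Emit:
play_rows([
  {"dx":-0.2,"dy":-0.2,"dz":3,"rx":0,"ry":0,"rz":0,"claw":4},
  {"dx":-0.2,"dy":-0.2,"dz":6,"rx":0,"ry":0,"rz":0,"claw":4},
  {"dx":-0.2,"dy":-0.2,"dz":8.5,"rx":0,"ry":0,"rz":0,"claw":4},
  {"dx":-0.2,"dy":-0.2,"dz":9.5,"rx":0,"ry":0,"rz":0,"claw":4},
  {"dx":-0.2,"dy":-0.2,"dz":9.8,"rx":0,"ry":0,"rz":0,"claw":4},
])

```text
time: 29.4
eef_pos: [0.4354, 0.3149, 0.0338]
tool_rot: [[-0.128, -0.992, -0.001], [-0.992, 0.128, -0.002], [0.002, 0.001, -1.0]]
force: [0.1, 0.1, -2.6]
grip_width: 0.614
grasp_force: 25.0
```

Emit:
play_rows([
  {"dx":0,"dy":0,"dz":0,"rx":0,"ry":0,"rz":0,"claw":4},
  {"dx":0,"dy":0,"dz":0,"rx":0,"ry":0,"rz":0,"claw":4},
])

```text
time: 29.6
eef_pos: [0.4362, 0.3167, 0.0358]
tool_rot: [[-0.127, -0.992, 0.001], [-0.992, 0.127, 0.002], [-0.002, -0.001, -1.0]]
force: [0.1, 0.1, -2.7]
grip_width: 0.612
grasp_force: 25.0
```

Emit:
play_rows([
  {"dx":0,"dy":0,"dz":0.2,"rx":0,"ry":0,"rz":0,"claw":4},
  {"dx":0,"dy":0,"dz":0.2,"rx":0,"ry":0,"rz":0,"claw":4},
  {"dx":0,"dy":0,"dz":0.2,"rx":0,"ry":0,"rz":0,"claw":6.4},
  {"dx":0,"dy":0,"dz":0.2,"rx":0,"ry":0,"rz":0,"claw":6.4},
  {"dx":0,"dy":0,"dz":0.2,"rx":0,"ry":0,"rz":0,"claw":6.4},
])

```text
time: 30.1
eef_pos: [0.4356, 0.3162, 0.0328]
tool_rot: [[-0.127, -0.992, 0.0], [-0.992, 0.127, 0.0], [-0.0, -0.0, -1.0]]
force: [-0.5, 0.6, -0.5]
grip_width: 0.728
grasp_force: 0.0
```

Emit:
play_rows([
  {"dx":0,"dy":0,"dz":0,"rx":0,"ry":0,"rz":0,"claw":6.4},
  {"dx":0,"dy":0,"dz":0,"rx":0,"ry":0,"rz":0,"claw":6.4},
  {"dx":0,"dy":0,"dz":-1,"rx":0,"ry":0,"rz":0,"claw":6.4},
  {"dx":0,"dy":0,"dz":-4,"rx":0,"ry":0,"rz":0,"claw":6.4},
  {"dx":0,"dy":0,"dz":-8,"rx":0,"ry":0,"rz":0,"claw":6.4},
])

```text
time: 30.6
eef_pos: [0.4347, 0.315, 0.1125]
tool_rot: [[-0.127, -0.992, -0.002], [-0.992, 0.127, -0.003], [0.003, 0.002, -1.0]]
force: [0.3, 1.0, 0.3]
grip_width: 0.735
grasp_force: 0.0
```

Emit:
play_rows([
  {"dx":0,"dy":0,"dz":-4,"rx":0,"ry":0,"rz":0,"claw":8},
  {"dx":0,"dy":0,"dz":-8,"rx":0,"ry":0,"rz":0,"claw":8},
  {"dx":3,"dy":0,"dz":-12,"rx":0,"ry":0,"rz":0,"claw":8},
  {"dx":8,"dy":0,"dz":-14,"rx":0,"ry":0,"rz":0,"claw":8},
  {"dx":12,"dy":0,"dz":-14,"rx":0,"ry":0,"rz":0,"claw":8},
])

```text
time: 31.1
eef_pos: [0.4209, 0.1967, 0.2563]
tool_rot: [[-0.125, -0.992, 0.004], [-0.992, 0.125, 0.004], [-0.004, -0.004, -1.0]]
force: [0.5, 0.4, 0.1]
grip_width: 0.91
grasp_force: 0.0
```

```bash
python3 - <<'E'
from h import *
for n in("side","top"):
    im=env.grab_frame(n);C=Cam(n)
    for c,z in(("red",.05),("blue",.05),("green",.05)):
      for b in blobs(im,c,60):
        r=cv2.minAreaRect(b.astype(np.float32));P=C.plane(r[0],z)[0]
        if .36<P[0]<.75: print(n,c,np.round(r[0],1),cv2.contourArea(b),P)
plan([.53,-.24,.30],85,step=.19)
E
```

```text
side red [358.5 354.5] 1341.5 [0.4363 0.3219 0.05  ]
side blue [360.2 196.8] 250.5 [ 0.5022 -0.2198  0.05  ]
side green [330.5 187.3] 589.5 [ 0.6043 -0.2452  0.05  ]
top blue [401.2 277.8] 418.0 [ 0.4592 -0.2351  0.05  ]
top green [407.2 235.5] 309.5 [ 0.6001 -0.2636  0.05  ]
from [0.4192 0.1935 0.2547] yaw 172.58910179841976 tilt 0.16673065144209132
  call 1 d [13.85 -5.53 -1.54] r [ 0.02  0.06 29.2 ]
  call 2 d [  9.4  -11.58  -1.52] r [ 0.02  0.06 29.2 ]
  call 3 d [  2.55 -14.7   -1.51] r [ 0.02  0.06 29.2 ]
```

Emit:
play_rows([
  {"dx":3.4,"dy":-1.4,"dz":-0.5,"rx":0,"ry":0,"rz":7,"claw":8.7},
  {"dx":7,"dy":-2.8,"dz":-1,"rx":0,"ry":0,"rz":14,"claw":8.7},
  {"dx":10.5,"dy":-4.2,"dz":-1.5,"rx":0,"ry":0,"rz":22,"claw":8.7},
  {"dx":13.8,"dy":-5.5,"dz":-1.5,"rx":0,"ry":0,"rz":29,"claw":8.7},
  {"dx":13.8,"dy":-5.5,"dz":-1.5,"rx":0,"ry":0,"rz":29,"claw":8.7},
])

```text
time: 31.7
eef_pos: [0.4576, 0.0504, 0.2682]
tool_rot: [[-0.598, -0.802, 0.0], [-0.802, 0.598, -0.0], [-0.0, -0.0, -1.0]]
force: [0.6, 0.3, 0.1]
grip_width: 0.994
grasp_force: 0.0
```

Emit:
play_rows([
  {"dx":2.4,"dy":-3,"dz":-0.5,"rx":0,"ry":0,"rz":7,"claw":8.7},
  {"dx":5,"dy":-6,"dz":-1,"rx":0,"ry":0,"rz":14,"claw":8.7},
  {"dx":7,"dy":-9,"dz":-1.5,"rx":0,"ry":0,"rz":22,"claw":8.7},
  {"dx":9.4,"dy":-11.6,"dz":-1.5,"rx":0,"ry":0,"rz":29,"claw":8.7},
  {"dx":9.4,"dy":-11.6,"dz":-1.5,"rx":0,"ry":0,"rz":29,"claw":8.7},
])

```text
time: 32.2
eef_pos: [0.4956, -0.0937, 0.2827]
tool_rot: [[-0.911, -0.412, -0.001], [-0.412, 0.911, -0.001], [0.001, -0.0, -1.0]]
force: [-0.0, 0.7, -0.3]
grip_width: 0.995
grasp_force: 0.0
```

Emit:
play_rows([
  {"dx":0.5,"dy":-3.5,"dz":-0.5,"rx":0,"ry":0,"rz":7,"claw":8.7},
  {"dx":1.2,"dy":-7,"dz":-1,"rx":0,"ry":0,"rz":14,"claw":8.7},
  {"dx":2,"dy":-11,"dz":-1.5,"rx":0,"ry":0,"rz":22,"claw":8.7},
  {"dx":2.5,"dy":-14.7,"dz":-1.5,"rx":0,"ry":0,"rz":29,"claw":8.7},
  {"dx":2.5,"dy":-14.7,"dz":-1.5,"rx":0,"ry":0,"rz":29,"claw":8.7},
])

```text
time: 32.7
eef_pos: [0.5347, -0.2376, 0.297]
tool_rot: [[-0.997, 0.08, -0.001], [0.08, 0.997, -0.0], [0.001, -0.001, -1.0]]
force: [-0.1, 0.2, -0.6]
grip_width: 0.995
grasp_force: 0.0
```

Emit:
play_rows([
  {"dx":0,"dy":0,"dz":0,"rx":0,"ry":0,"rz":0,"claw":8.7},
  {"dx":0,"dy":0,"dz":0,"rx":0,"ry":0,"rz":0,"claw":8.7},
])

```text
time: 32.9
eef_pos: [0.5339, -0.2342, 0.2977]
tool_rot: [[-0.997, 0.073, -0.0], [0.073, 0.997, 0.0], [0.0, 0.0, -1.0]]
force: [0.1, -0.3, -0.3]
grip_width: 0.994
grasp_force: 0.0
```

```bash
cat >> h.py <<'E'
def gift(im,C,col,near,z=.06):
    """box near a world point: top-face centre, axis and sides by casting the brighter top face's rectangle onto z"""
    H,S,V=cv2.split(cv2.cvtColor(im,cv2.COLOR_RGB2HSV))
    m={"blue":(H>103)&(H<125)&(S>130)&(V>40),"green":(H>48)&(H<85)&(S>110)&(V>35),"red":((H<8)|(H>172))&(S>140)&(V>60)}[col]
    m=cv2.morphologyEx(cv2.morphologyEx(m.astype(np.uint8),cv2.MORPH_OPEN,np.ones((3,3))),cv2.MORPH_CLOSE,np.ones((21,21)))
    m[278:]=0
    c=C.proj([[near[0],near[1],z]])[0]
    cs=[k for k in cv2.findContours(m,0,1)[0] if cv2.contourArea(k)>800]
    k=min(cs,key=lambda k:np.linalg.norm(k[:,0].mean(0)-c))
    h=cv2.convexHull(k); a=cv2.approxPolyDP(h,.02*cv2.arcLength(h,True),True)[:,0]
    return c,k,a
E
python3 - <<'E'
from h import *
s=env.get_state();print(s["eef_pos"])
i=env.camera_info("wrist");im=env.grab_frame("wrist");np.save("w_blue.npy",i,allow_pickle=True);cv2.imwrite("pics/w_blue.png",im[:,:,::-1])
C=Cam("wrist",i);c,k,a=gift(im,C,"blue",(.459,-.235));print(c,cv2.contourArea(k));print(a)
print(C.plane(a.astype(float),.06));r=cv2.minAreaRect(k);print(r)
cc=-C.R.T@C.t;print("cam",cc)
E
```

```text
[ 0.5339 -0.2342  0.2977]
[304.3118 135.5159] 6205.0
[[327  71]
 [326 201]
 [281 201]
 [279  73]]
[[ 0.3993 -0.2083  0.06  ]
 [ 0.527  -0.2174  0.06  ]
 [ 0.5236 -0.2644  0.06  ]
 [ 0.3977 -0.2551  0.06  ]]
((303.5, 136.5), (131.0, 49.0), 90.0)
cam [ 0.4629 -0.2295  0.4577]
```

```bash
python3 - <<'E'
from h import *
W=Cam("wrist",np.load("w_blue.npy",allow_pickle=True).item())
print("top centre by two views",tri(W,(303.2,136.5),Cam("top"),(401.2,277.8)))
plan([.4619,-.2363,.15],85.8)
E
```

```text
top centre by two views (array([ 0.4598, -0.2364,  0.0435]), np.float64(6.764655872167423e-05))
from [ 0.5339 -0.234   0.2979] yaw 85.85137304677623 tilt 0.017731020178782066
  call 1 d [ 7.17 -0.75 14.78] r [0.01 0.02 0.05]
```

Emit:
play_rows([
  {"dx":2,"dy":-0.3,"dz":3,"rx":0,"ry":0,"rz":0,"claw":8.7},
  {"dx":4.5,"dy":-0.5,"dz":6.5,"rx":0,"ry":0,"rz":0,"claw":8.7},
  {"dx":6.5,"dy":-0.7,"dz":10.5,"rx":0,"ry":0,"rz":0,"claw":8.7},
  {"dx":7.2,"dy":-0.8,"dz":14.7,"rx":0,"ry":0,"rz":0,"claw":8.7},
  {"dx":7.2,"dy":-0.8,"dz":14.7,"rx":0,"ry":0,"rz":0,"claw":8.7},
])

```text
time: 33.45
eef_pos: [0.4572, -0.2359, 0.1466]
tool_rot: [[-0.997, 0.074, -0.008], [0.074, 0.997, 0.002], [0.008, 0.002, -1.0]]
force: [-0.8, 0.5, 0.1]
grip_width: 0.993
grasp_force: 0.0
```

Emit:
play_rows([
  {"dx":0,"dy":0,"dz":3,"rx":0,"ry":0,"rz":0,"claw":8.7},
  {"dx":0,"dy":0,"dz":6,"rx":0,"ry":0,"rz":0,"claw":8.7},
  {"dx":0,"dy":0,"dz":9,"rx":0,"ry":0,"rz":0,"claw":8.7},
  {"dx":0,"dy":0,"dz":11,"rx":0,"ry":0,"rz":0,"claw":8.7},
  {"dx":0,"dy":0,"dz":12.2,"rx":0,"ry":0,"rz":0,"claw":8.7},
])

```text
time: 33.95
eef_pos: [0.4632, -0.2374, 0.029]
tool_rot: [[-0.997, 0.073, 0.001], [0.073, 0.997, -0.0], [-0.001, -0.0, -1.0]]
force: [0.4, 0.2, 0.4]
grip_width: 0.989
grasp_force: 0.0
```

Emit:
play_rows([
  {"dx":0,"dy":0,"dz":0,"rx":0,"ry":0,"rz":0,"claw":4},
  {"dx":0,"dy":0,"dz":0,"rx":0,"ry":0,"rz":0,"claw":4},
  {"dx":0,"dy":0,"dz":0,"rx":0,"ry":0,"rz":0,"claw":4},
  {"dx":0,"dy":0,"dz":0,"rx":0,"ry":0,"rz":0,"claw":4},
  {"dx":0,"dy":0,"dz":0,"rx":0,"ry":0,"rz":0,"claw":4},
], force=25)

```text
time: 34.45
eef_pos: [0.462, -0.2378, 0.0294]
tool_rot: [[-0.997, 0.075, 0.001], [0.075, 0.997, -0.0], [-0.001, -0.0, -1.0]]
force: [-0.4, 2.7, 1.5]
grip_width: 0.599
grasp_force: 0.7
```

Emit:
play_rows([
  {"dx":0,"dy":0,"dz":0,"rx":0,"ry":0,"rz":0,"claw":4},
  {"dx":0,"dy":0,"dz":0,"rx":0,"ry":0,"rz":0,"claw":4},
  {"dx":0,"dy":0,"dz":0,"rx":0,"ry":0,"rz":0,"claw":4},
])

```text
time: 34.75
eef_pos: [0.462, -0.2378, 0.0293]
tool_rot: [[-0.997, 0.075, 0.001], [0.075, 0.997, -0.0], [-0.001, -0.0, -1.0]]
force: [-1.1, 3.0, 6.1]
grip_width: 0.569
grasp_force: 25.0
```

Emit:
play_rows([
  {"dx":0,"dy":0,"dz":-1,"rx":0,"ry":0,"rz":0,"claw":4},
  {"dx":0,"dy":0,"dz":-3,"rx":0,"ry":0,"rz":0,"claw":4},
  {"dx":0,"dy":0,"dz":-6,"rx":0,"ry":0,"rz":0,"claw":4},
  {"dx":0,"dy":0,"dz":-9,"rx":0,"ry":0,"rz":0,"claw":4},
  {"dx":0,"dy":0,"dz":-10,"rx":0,"ry":0,"rz":0,"claw":4},
])

```text
time: 35.25
eef_pos: [0.4629, -0.2382, 0.1318]
tool_rot: [[-0.997, 0.074, 0.004], [0.074, 0.997, -0.001], [-0.004, -0.001, -1.0]]
force: [0.7, -1.2, -1.6]
grip_width: 0.565
grasp_force: 25.0
```

```bash
python3 - <<'E'
from h import *
s=env.get_state();print(s["force"],s["grip_width"])
plan([.479,.0375,.13],176.6,astep=31)
E
```

```text
[ 0.7049 -1.2047 -1.6267] 0.565124958122625
from [ 0.4629 -0.2382  0.1318] yaw 85.73071317285027 tilt 0.2511708976600663
  call 1 d [0.15 9.21 0.05] r [ -0.08   0.05 -30.29]
  call 2 d [-4.52  8.02  0.06] r [ -0.08   0.05 -30.29]
  call 3 d [-7.95  4.65  0.07] r [ -0.08   0.05 -30.29]
```

Emit:
play_rows([
  {"dx":0,"dy":2,"dz":0,"rx":0,"ry":0,"rz":-7,"claw":4},
  {"dx":0.1,"dy":4.5,"dz":0,"rx":0,"ry":0,"rz":-15,"claw":4},
  {"dx":0.1,"dy":7,"dz":0,"rx":0,"ry":0,"rz":-23,"claw":4},
  {"dx":0.1,"dy":9.2,"dz":0,"rx":0,"ry":0,"rz":-30.3,"claw":4},
  {"dx":0.1,"dy":9.2,"dz":0,"rx":0,"ry":0,"rz":-30.3,"claw":4},
])

```text
time: 35.75
eef_pos: [0.467, -0.1442, 0.1282]
tool_rot: [[-0.896, -0.444, -0.001], [-0.444, 0.896, 0.0], [0.0, 0.001, -1.0]]
force: [-0.4, -0.6, -2.0]
grip_width: 0.569
grasp_force: 25.0
```

Emit:
play_rows([
  {"dx":-1,"dy":2,"dz":0,"rx":0,"ry":0,"rz":-7,"claw":4},
  {"dx":-2.3,"dy":4,"dz":0,"rx":0,"ry":0,"rz":-15,"claw":4},
  {"dx":-3.5,"dy":6,"dz":0,"rx":0,"ry":0,"rz":-23,"claw":4},
  {"dx":-4.5,"dy":8,"dz":0,"rx":0,"ry":0,"rz":-30.3,"claw":4},
  {"dx":-4.5,"dy":8,"dz":0,"rx":0,"ry":0,"rz":-30.3,"claw":4},
])

```text
time: 36.25
eef_pos: [0.4726, -0.053, 0.1282]
tool_rot: [[-0.551, -0.834, -0.001], [-0.834, 0.551, 0.0], [0.0, 0.001, -1.0]]
force: [0.4, -0.5, -3.2]
grip_width: 0.569
grasp_force: 25.0
```

Emit:
play_rows([
  {"dx":-2,"dy":1.1,"dz":0,"rx":0,"ry":0,"rz":-7,"claw":4},
  {"dx":-4,"dy":2.3,"dz":0,"rx":0,"ry":0,"rz":-15,"claw":4},
  {"dx":-6,"dy":3.5,"dz":0,"rx":0,"ry":0,"rz":-23,"claw":4},
  {"dx":-8,"dy":4.7,"dz":0,"rx":0,"ry":0,"rz":-30.3,"claw":4},
  {"dx":-8,"dy":4.7,"dz":0,"rx":0,"ry":0,"rz":-30.3,"claw":4},
])

```text
time: 36.75
eef_pos: [0.4783, 0.0395, 0.1283]
tool_rot: [[-0.056, -0.998, -0.0], [-0.998, 0.056, 0.0], [-0.0, 0.0, -1.0]]
force: [-0.0, -0.1, -2.4]
grip_width: 0.569
grasp_force: 25.0
```

Emit:
play_rows([
  {"dx":0,"dy":0,"dz":0,"rx":0,"ry":0,"rz":0,"claw":4},
  {"dx":0,"dy":0,"dz":0,"rx":0,"ry":0,"rz":0,"claw":4},
])

```text
time: 36.95
eef_pos: [0.4777, 0.0374, 0.1282]
tool_rot: [[-0.062, -0.998, -0.001], [-0.998, 0.062, -0.0], [0.0, 0.001, -1.0]]
force: [-0.8, 0.2, -2.7]
grip_width: 0.568
grasp_force: 25.0
```

```bash
python3 - <<'E'
from h import *
s=env.get_state();print(s["force"],s["grip_width"])
plan([.479,.0375,.0345],176.6)
E
```

```text
[-0.8148  0.1997 -2.6613] 0.5683460370394147
from [0.4777 0.0374 0.1282] yaw 176.44547314111327 tilt 0.05685141766339701
  call 1 d [-0.02 -0.14  9.37] r [ 0.05 -0.02 -0.15]
```

Emit:
play_rows([
  {"dx":0,"dy":-0.1,"dz":3,"rx":0,"ry":0,"rz":0,"claw":4},
  {"dx":0,"dy":-0.1,"dz":5.5,"rx":0,"ry":0,"rz":0,"claw":4},
  {"dx":0,"dy":-0.1,"dz":7.5,"rx":0,"ry":0,"rz":0,"claw":4},
  {"dx":0,"dy":-0.1,"dz":8.8,"rx":0,"ry":0,"rz":0,"claw":4},
  {"dx":0,"dy":-0.1,"dz":9.2,"rx":0,"ry":0,"rz":0,"claw":4},
])

```text
time: 37.45
eef_pos: [0.478, 0.0369, 0.0351]
tool_rot: [[-0.062, -0.998, -0.003], [-0.998, 0.062, -0.001], [0.001, 0.003, -1.0]]
force: [-0.9, -0.6, -1.8]
grip_width: 0.57
grasp_force: 25.0
```

Emit:
play_rows([
  {"dx":0,"dy":0,"dz":0.1,"rx":0,"ry":0,"rz":0,"claw":4},
  {"dx":0,"dy":-0.4,"dz":0.2,"rx":0,"ry":0,"rz":0,"claw":4},
  {"dx":0,"dy":-0.8,"dz":0.2,"rx":0,"ry":0,"rz":0,"claw":4},
  {"dx":0,"dy":-1.2,"dz":0.2,"rx":0,"ry":0,"rz":0,"claw":4},
  {"dx":0,"dy":-1.2,"dz":0.2,"rx":0,"ry":0,"rz":0,"claw":4},
])

```text
time: 37.95
eef_pos: [0.4921, 0.0377, 0.035]
tool_rot: [[-0.059, -0.998, 0.001], [-0.998, 0.059, 0.0], [-0.001, -0.001, -1.0]]
force: [-0.6, 0.6, -2.2]
grip_width: 0.571
grasp_force: 25.0
```

Emit:
play_rows([
  {"dx":0,"dy":-0.1,"dz":0,"rx":0,"ry":0,"rz":0,"claw":4},
  {"dx":0,"dy":-0.2,"dz":0,"rx":0,"ry":0,"rz":0,"claw":4},
  {"dx":0,"dy":-0.2,"dz":0,"rx":0,"ry":0,"rz":0,"claw":4},
])

```text
time: 38.25
eef_pos: [0.4931, 0.0374, 0.0346]
tool_rot: [[-0.059, -0.998, 0.0], [-0.998, 0.059, 0.0], [-0.0, -0.0, -1.0]]
force: [0.1, 0.2, -1.8]
grip_width: 0.575
grasp_force: 25.0
```

Emit:
play_rows([
  {"dx":0,"dy":-0.1,"dz":0,"rx":0,"ry":0,"rz":0,"claw":4},
  {"dx":0,"dy":-0.2,"dz":0,"rx":0,"ry":0,"rz":0,"claw":4},
  {"dx":0,"dy":-0.2,"dz":0,"rx":0,"ry":0,"rz":0,"claw":4},
])

```text
time: 38.55
eef_pos: [0.4939, 0.037, 0.0342]
tool_rot: [[-0.059, -0.998, -0.002], [-0.998, 0.059, -0.001], [0.001, 0.002, -1.0]]
force: [-5.1, 1.4, -0.3]
grip_width: 0.571
grasp_force: 25.0
```

Emit:
play_rows([
  {"dx":0,"dy":0.1,"dz":0,"rx":0,"ry":0,"rz":0,"claw":4},
  {"dx":-0.4,"dy":0.1,"dz":0,"rx":0,"ry":0,"rz":0,"claw":4},
  {"dx":-0.8,"dy":0.1,"dz":0,"rx":0,"ry":0,"rz":0,"claw":4},
  {"dx":-1.1,"dy":0.1,"dz":0,"rx":0,"ry":0,"rz":0,"claw":4},
  {"dx":-1.1,"dy":0.1,"dz":0,"rx":0,"ry":0,"rz":0,"claw":4},
])

```text
time: 39.05
eef_pos: [0.4945, 0.0488, 0.0344]
tool_rot: [[-0.059, -0.998, -0.0], [-0.998, 0.059, -0.0], [0.0, 0.0, -1.0]]
force: [-2.6, 0.9, -3.4]
grip_width: 0.567
grasp_force: 25.0
```

Emit:
play_rows([
  {"dx":-0.1,"dy":0,"dz":0,"rx":0,"ry":0,"rz":0,"claw":4},
  {"dx":-0.2,"dy":0,"dz":0,"rx":0,"ry":0,"rz":0,"claw":4},
  {"dx":-0.2,"dy":0,"dz":0,"rx":0,"ry":0,"rz":0,"claw":4},
])

```text
time: 39.35
eef_pos: [0.4945, 0.0502, 0.0344]
tool_rot: [[-0.059, -0.998, -0.001], [-0.998, 0.059, -0.0], [0.0, 0.001, -1.0]]
force: [-4.2, -0.5, -2.8]
grip_width: 0.564
grasp_force: 25.0
```

Emit:
play_rows([
  {"dx":-0.1,"dy":0,"dz":0,"rx":0,"ry":0,"rz":0,"claw":4},
  {"dx":-0.2,"dy":0,"dz":0,"rx":0,"ry":0,"rz":0,"claw":4},
  {"dx":-0.2,"dy":0,"dz":0,"rx":0,"ry":0,"rz":0,"claw":4},
])

```text
time: 39.65
eef_pos: [0.4947, 0.0523, 0.0345]
tool_rot: [[-0.059, -0.998, -0.0], [-0.998, 0.059, -0.0], [0.0, 0.0, -1.0]]
force: [-4.2, -2.0, -2.2]
grip_width: 0.569
grasp_force: 25.0
```

Emit:
play_rows([
  {"dx":-0.1,"dy":0,"dz":0,"rx":0,"ry":0,"rz":0,"claw":4},
  {"dx":-0.2,"dy":0,"dz":0,"rx":0,"ry":0,"rz":0,"claw":4},
  {"dx":-0.2,"dy":0,"dz":0,"rx":0,"ry":0,"rz":0,"claw":4},
])

```text
time: 39.95
eef_pos: [0.4947, 0.0528, 0.0347]
tool_rot: [[-0.059, -0.998, -0.001], [-0.998, 0.059, -0.002], [0.002, 0.001, -1.0]]
force: [-1.2, -12.4, 0.6]
grip_width: 0.571
grasp_force: 25.0
```

Emit:
play_rows([
  {"dx":0.1,"dy":-0.1,"dz":0,"rx":0,"ry":0,"rz":0,"claw":4},
  {"dx":0.1,"dy":-0.2,"dz":0,"rx":0,"ry":0,"rz":0,"claw":4},
  {"dx":0.1,"dy":-0.2,"dz":0.1,"rx":0,"ry":0,"rz":0,"claw":4},
  {"dx":0.1,"dy":-0.2,"dz":0.2,"rx":0,"ry":0,"rz":0,"claw":4},
  {"dx":0.1,"dy":-0.2,"dz":0.2,"rx":0,"ry":0,"rz":0,"claw":4},
])

```text
time: 40.45
eef_pos: [0.4948, 0.0523, 0.0333]
tool_rot: [[-0.059, -0.998, -0.003], [-0.998, 0.059, -0.001], [0.002, 0.003, -1.0]]
force: [-15.6, -2.3, 16.7]
grip_width: 0.568
grasp_force: 25.0
```

Emit:
play_rows([
  {"dx":0,"dy":0.1,"dz":0,"rx":0,"ry":0,"rz":0,"claw":4},
  {"dx":0,"dy":0.1,"dz":0,"rx":0,"ry":0,"rz":0,"claw":4},
  {"dx":0,"dy":0.1,"dz":0,"rx":0,"ry":0,"rz":0,"claw":4},
])

```text
time: 40.75
eef_pos: [0.4948, 0.0524, 0.0332]
tool_rot: [[-0.059, -0.998, -0.002], [-0.998, 0.059, -0.001], [0.001, 0.002, -1.0]]
force: [-10.9, -3.9, 11.7]
grip_width: 0.572
grasp_force: 25.0
```

Both contacts hold. Releasing, rising and checking with the same measurement as for red.

Emit:
play_rows([
  {"dx":0,"dy":0.1,"dz":-0.1,"rx":0,"ry":0,"rz":0,"claw":4},
  {"dx":0,"dy":0.1,"dz":-0.1,"rx":0,"ry":0,"rz":0,"claw":6},
  {"dx":0,"dy":0.1,"dz":-0.1,"rx":0,"ry":0,"rz":0,"claw":6},
  {"dx":0,"dy":0.1,"dz":-0.1,"rx":0,"ry":0,"rz":0,"claw":6},
  {"dx":0,"dy":0.1,"dz":-0.1,"rx":0,"ry":0,"rz":0,"claw":6},
])

```text
time: 41.25
eef_pos: [0.4958, 0.0538, 0.0339]
tool_rot: [[-0.059, -0.998, 0.001], [-0.998, 0.059, 0.001], [-0.001, -0.001, -1.0]]
force: [0.6, -0.4, -0.1]
grip_width: 0.682
grasp_force: 0.0
```

Emit:
play_rows([
  {"dx":0,"dy":0,"dz":0,"rx":0,"ry":0,"rz":0,"claw":6},
  {"dx":0,"dy":0,"dz":0,"rx":0,"ry":0,"rz":0,"claw":6},
  {"dx":0,"dy":0,"dz":0,"rx":0,"ry":0,"rz":0,"claw":6},
])

```text
time: 41.55
eef_pos: [0.495, 0.0534, 0.0335]
tool_rot: [[-0.059, -0.998, 0.0], [-0.998, 0.059, 0.0], [-0.0, -0.0, -1.0]]
force: [-0.0, 0.6, 0.5]
grip_width: 0.684
grasp_force: 0.0
```

Emit:
play_rows([
  {"dx":0,"dy":0,"dz":-2,"rx":0,"ry":0,"rz":0,"claw":6},
  {"dx":0,"dy":0,"dz":-5,"rx":0,"ry":0,"rz":0,"claw":6},
  {"dx":0,"dy":0,"dz":-9,"rx":0,"ry":0,"rz":0,"claw":6},
  {"dx":-3,"dy":0,"dz":-12.5,"rx":0,"ry":0,"rz":0,"claw":6},
  {"dx":-6,"dy":0,"dz":-15,"rx":0,"ry":0,"rz":0,"claw":8},
])

```text
time: 42.05
eef_pos: [0.4992, 0.1137, 0.1864]
tool_rot: [[-0.061, -0.998, 0.003], [-0.998, 0.061, 0.001], [-0.002, -0.003, -1.0]]
force: [1.0, -0.0, -0.9]
grip_width: 0.728
grasp_force: 0.0
```

Emit:
play_rows([
  {"dx":-1,"dy":0,"dz":0,"rx":0,"ry":0,"rz":0,"claw":8},
  {"dx":-1,"dy":0,"dz":0,"rx":0,"ry":0,"rz":0,"claw":8},
  {"dx":-1,"dy":0,"dz":0,"rx":0,"ry":0,"rz":0,"claw":8},
])

```text
time: 42.35
eef_pos: [0.4983, 0.1228, 0.1826]
tool_rot: [[-0.059, -0.998, -0.002], [-0.998, 0.059, -0.001], [0.001, 0.002, -1.0]]
force: [0.4, -0.0, -0.1]
grip_width: 0.906
grasp_force: 0.0
```

```bash
cat > chk.py <<'E'
import sys
from h import *
col,w,tag=sys.argv[1],float(sys.argv[2]),sys.argv[3]
s=env.get_state();print(s["eef_pos"])
i=env.camera_info("wrist");im=env.grab_frame("wrist");W=Cam("wrist",i);cv2.imwrite(f"pics/chk_{tag}.png",im[:,:,::-1])
H,S,V=cv2.split(cv2.cvtColor(im,cv2.COLOR_RGB2HSV))
m={"blue":(H>103)&(H<125)&(S>130)&(V>40),"green":(H>48)&(H<85)&(S>110)&(V>35)}[col].astype(np.uint8)
m[:,:250]=0;m[:,370:]=0;m[260:]=0
m=cv2.morphologyEx(m,cv2.MORPH_OPEN,np.ones((3,3)));xs=np.nonzero(m.sum(0)>15)[0];ys=np.nonzero(m.sum(1)>10)[0];x0,x1,y0,y1=xs.min(),xs.max(),ys.min(),ys.max();print("box px",x0,x1,y0,y1)
mc=cv2.morphologyEx(m,cv2.MORPH_CLOSE,np.ones((25,25)))
r=range(y0+8,y1-8)
L=lines(W,mc,.064,r,0,"l");R=lines(W,mc,.064,r,0,"r");B=lines(W,m,.064,0,list(range(x0+6,x0+25)),"b")
hd=lambda d:np.degrees(np.arctan2(-d[0],d[1])*1)if abs(d[1])>abs(d[0]) else np.degrees(np.arctan2(d[1]*np.sign(d[0]),abs(d[0])))
print("box yaw",hd(L[1]*np.sign(L[1][1])),hd(R[1]*np.sign(R[1][1])),hd(B[1]))
y=((H>15)&(H<35)&(S>50)&(V>60)).astype(np.uint8);y[:,:x1+8]=0;y[:,540:]=0;y[260:]=0
y=cv2.morphologyEx(cv2.morphologyEx(y,cv2.MORPH_OPEN,np.ones((3,3))),cv2.MORPH_CLOSE,np.ones((9,9)))
xm=np.nonzero(y.sum(0)>60)[0].max();ym=np.nonzero(y.sum(1)>60)[0].max();print("plate px",xm,ym)
F=lines(W,y,.004,0,range(xm-90,xm-8),"b");E=lines(W,y,.004,range(20,ym-10),0,"r")
print("board yaw",hd(F[1]),hd(E[1]*np.sign(E[1][1])))
n=np.array([-F[1][1],F[1][0]]);n*=np.sign(n[1]);print("gap y mm",1e3*n@(F[0]-B[0]))
ne=np.array([E[1][1],-E[1][0]]);ne*=np.sign(ne[0]);print("+x face (205)",1e3*ne@(L[0]-E[0]),"-x face",205-w,1e3*ne@(R[0]-E[0]))
E
python3 chk.py blue 50 b1
```

```text
[0.4983 0.1228 0.1826]
box px 274 345 42 228
box yaw -3.2719586 -3.43227 -3.3574255
plate px 522 214
board yaw -3.0349293 -3.452337
gap y mm 1.4368687
+x face (205) 205.34451 -x face 155.0 156.22174
```

Blue is flush, with the same readings as red. Regrasping it for the +x lane.

```bash
python3 - <<'E'
from h import *
plan([.4948,.053,.12],176.6)
E
```

```text
from [0.4983 0.1224 0.1824] yaw 176.60550909504434 tilt 0.12851799448750245
  call 1 d [ 6.94 -0.07  6.25] r [ 0.11 -0.07  0.01]
```

Emit:
play_rows([
  {"dx":2,"dy":0,"dz":1,"rx":0,"ry":0,"rz":0,"claw":8},
  {"dx":4,"dy":0,"dz":3,"rx":0,"ry":0,"rz":0,"claw":8},
  {"dx":6,"dy":0,"dz":5,"rx":0,"ry":0,"rz":0,"claw":8},
  {"dx":6.9,"dy":-0.1,"dz":6.2,"rx":0,"ry":0,"rz":0,"claw":8},
  {"dx":6.9,"dy":-0.1,"dz":6.2,"rx":0,"ry":0,"rz":0,"claw":8},
])

```text
time: 42.9
eef_pos: [0.4946, 0.0523, 0.1195]
tool_rot: [[-0.062, -0.998, -0.004], [-0.998, 0.062, -0.002], [0.002, 0.004, -1.0]]
force: [0.2, -0.6, 0.1]
grip_width: 0.914
grasp_force: 0.0
```

Emit:
play_rows([
  {"dx":0,"dy":0,"dz":2,"rx":0,"ry":0,"rz":0,"claw":8},
  {"dx":0,"dy":0,"dz":4,"rx":0,"ry":0,"rz":0,"claw":8},
  {"dx":0,"dy":0,"dz":6,"rx":0,"ry":0,"rz":0,"claw":8},
  {"dx":0,"dy":0,"dz":8,"rx":0,"ry":0,"rz":0,"claw":8},
  {"dx":0,"dy":0,"dz":8.6,"rx":0,"ry":0,"rz":0,"claw":8},
])

```text
time: 43.4
eef_pos: [0.4956, 0.0543, 0.0344]
tool_rot: [[-0.059, -0.998, -0.002], [-0.998, 0.059, -0.001], [0.001, 0.002, -1.0]]
force: [0.2, 0.7, -0.4]
grip_width: 0.911
grasp_force: 0.0
```

Emit:
play_rows([
  {"dx":0,"dy":0,"dz":0,"rx":0,"ry":0,"rz":0,"claw":3.6},
  {"dx":0,"dy":0,"dz":0,"rx":0,"ry":0,"rz":0,"claw":3.6},
  {"dx":0,"dy":0,"dz":0,"rx":0,"ry":0,"rz":0,"claw":3.6},
  {"dx":0,"dy":0,"dz":0,"rx":0,"ry":0,"rz":0,"claw":3.6},
  {"dx":0,"dy":0,"dz":0,"rx":0,"ry":0,"rz":0,"claw":3.6},
])

```text
time: 43.9
eef_pos: [0.495, 0.0542, 0.0361]
tool_rot: [[-0.06, -0.998, -0.001], [-0.998, 0.06, 0.0], [0.0, 0.001, -1.0]]
force: [-5.5, 2.4, 6.7]
grip_width: 0.572
grasp_force: 25.0
```

Emit:
play_rows([
  {"dx":0,"dy":0,"dz":0,"rx":0,"ry":0,"rz":0,"claw":3.6},
  {"dx":0,"dy":0,"dz":-2,"rx":0,"ry":0,"rz":0,"claw":3.6},
  {"dx":0,"dy":0,"dz":-5,"rx":0,"ry":0,"rz":0,"claw":3.6},
  {"dx":0,"dy":0,"dz":-8,"rx":0,"ry":0,"rz":0,"claw":3.6},
  {"dx":0,"dy":0,"dz":-10,"rx":0,"ry":0,"rz":0,"claw":3.6},
])

```text
time: 44.4
eef_pos: [0.4965, 0.0544, 0.1378]
tool_rot: [[-0.059, -0.998, 0.002], [-0.998, 0.059, 0.001], [-0.001, -0.002, -1.0]]
force: [0.3, 0.5, -2.8]
grip_width: 0.566
grasp_force: 25.0
```

```bash
python3 - <<'E'
from h import *
s=env.get_state();print(s["force"],s["grip_width"],s["grasp_force"])
plan([.5997,.295,.13],172.7)
E
```

```text
[ 0.3177  0.4907 -2.7991] 0.5658765885327898 24.994738698005676
from [0.4965 0.0544 0.1378] yaw 176.61499198564533 tilt 0.1267745265581613
  call 1 d [-12.31  -4.44   0.41] r [-0.05  0.03  1.96]
  call 2 d [-12.46  -4.02   0.4 ] r [-0.05  0.03  1.96]
```

Emit:
play_rows([
  {"dx":-2.5,"dy":-0.9,"dz":0,"rx":0,"ry":0,"rz":0.5,"claw":3.6},
  {"dx":-6,"dy":-2,"dz":0,"rx":0,"ry":0,"rz":1,"claw":3.6},
  {"dx":-9.5,"dy":-3.4,"dz":0,"rx":0,"ry":0,"rz":1.5,"claw":3.6},
  {"dx":-12.5,"dy":-4.5,"dz":0,"rx":0,"ry":0,"rz":2,"claw":3.6},
  {"dx":-16,"dy":-5.6,"dz":0,"rx":0,"ry":0,"rz":2,"claw":3.6},
])

```text
time: 44.9
eef_pos: [0.5614, 0.2115, 0.1357]
tool_rot: [[-0.095, -0.995, -0.0], [-0.995, 0.095, 0.0], [-0.0, 0.0, -1.0]]
force: [1.0, -0.6, -2.5]
grip_width: 0.567
grasp_force: 25.0
```

Emit:
play_rows([
  {"dx":-3,"dy":-1,"dz":0,"rx":0,"ry":0,"rz":1,"claw":3.6},
  {"dx":-6,"dy":-2,"dz":0,"rx":0,"ry":0,"rz":2,"claw":3.6},
  {"dx":-8.7,"dy":-2.8,"dz":0,"rx":0,"ry":0,"rz":2,"claw":3.6},
  {"dx":-8.7,"dy":-2.8,"dz":0,"rx":0,"ry":0,"rz":2,"claw":3.6},
  {"dx":-8.7,"dy":-2.8,"dz":0,"rx":0,"ry":0,"rz":2,"claw":3.6},
])

```text
time: 45.4
eef_pos: [0.5969, 0.2948, 0.1348]
tool_rot: [[-0.128, -0.992, -0.001], [-0.992, 0.128, -0.001], [0.001, 0.001, -1.0]]
force: [-0.5, -0.4, -2.6]
grip_width: 0.573
grasp_force: 25.0
```

```bash
python3 - <<'E'
from h import *
s=env.get_state();print(s["force"],s["grip_width"],s["grasp_force"])
plan([.5997,.295,.037],172.7)
E
```

```text
[-0.4784 -0.3542 -2.6405] 0.5725222547250304 24.99444454908371
from [0.5969 0.2948 0.1348] yaw 172.64192140650522 tilt 0.08557155146616534
  call 1 d [-0.06 -0.29  9.78] r [ 0.07 -0.05 -0.06]
```

Emit:
play_rows([
  {"dx":0,"dy":-0.2,"dz":3,"rx":0,"ry":0,"rz":0,"claw":3.6},
  {"dx":0,"dy":-0.2,"dz":6,"rx":0,"ry":0,"rz":0,"claw":3.6},
  {"dx":0,"dy":-0.2,"dz":8.5,"rx":0,"ry":0,"rz":0,"claw":3.6},
  {"dx":0,"dy":-0.2,"dz":9.6,"rx":0,"ry":0,"rz":0,"claw":3.6},
  {"dx":0,"dy":-0.2,"dz":9.8,"rx":0,"ry":0,"rz":0,"claw":3.6},
])

```text
time: 45.9
eef_pos: [0.5987, 0.2932, 0.0368]
tool_rot: [[-0.129, -0.992, -0.002], [-0.992, 0.129, -0.001], [0.002, 0.001, -1.0]]
force: [-0.3, 1.0, -1.8]
grip_width: 0.565
grasp_force: 25.0
```

Emit:
play_rows([
  {"dx":0,"dy":0,"dz":0,"rx":0,"ry":0,"rz":0,"claw":3.6},
  {"dx":0,"dy":0,"dz":0,"rx":0,"ry":0,"rz":0,"claw":3.6},
])

```text
time: 46.1
eef_pos: [0.6002, 0.2948, 0.0391]
tool_rot: [[-0.129, -0.992, 0.002], [-0.992, 0.129, 0.001], [-0.002, -0.002, -1.0]]
force: [0.4, 0.1, -2.9]
grip_width: 0.569
grasp_force: 25.0
```

Emit:
play_rows([
  {"dx":0,"dy":0,"dz":0.2,"rx":0,"ry":0,"rz":0,"claw":3.6},
  {"dx":0,"dy":0,"dz":0.3,"rx":0,"ry":0,"rz":0,"claw":3.6},
  {"dx":0,"dy":0,"dz":0.3,"rx":0,"ry":0,"rz":0,"claw":6},
  {"dx":0,"dy":0,"dz":0.3,"rx":0,"ry":0,"rz":0,"claw":6},
  {"dx":0,"dy":0,"dz":0.3,"rx":0,"ry":0,"rz":0,"claw":6},
])

```text
time: 46.6
eef_pos: [0.5996, 0.2945, 0.0348]
tool_rot: [[-0.128, -0.992, 0.0], [-0.992, 0.128, 0.0], [-0.0, -0.0, -1.0]]
force: [0.1, -0.3, -0.9]
grip_width: 0.679
grasp_force: 0.0
```

Emit:
play_rows([
  {"dx":0,"dy":0,"dz":0,"rx":0,"ry":0,"rz":0,"claw":6},
  {"dx":0,"dy":0,"dz":0,"rx":0,"ry":0,"rz":0,"claw":6},
  {"dx":0,"dy":0,"dz":-1,"rx":0,"ry":0,"rz":0,"claw":6},
  {"dx":0,"dy":0,"dz":-4,"rx":0,"ry":0,"rz":0,"claw":6},
  {"dx":0,"dy":0,"dz":-8,"rx":0,"ry":0,"rz":0,"claw":6},
])

```text
time: 47.1
eef_pos: [0.5984, 0.2936, 0.1141]
tool_rot: [[-0.129, -0.992, -0.003], [-0.992, 0.129, -0.003], [0.003, 0.003, -1.0]]
force: [0.7, 0.2, 0.2]
grip_width: 0.685
grasp_force: 0.0
```

Emit:
play_rows([
  {"dx":0,"dy":2,"dz":-4,"rx":0,"ry":0,"rz":0,"claw":8},
  {"dx":0,"dy":6,"dz":-8,"rx":0,"ry":0,"rz":0,"claw":8},
  {"dx":3,"dy":10,"dz":-12,"rx":0,"ry":0,"rz":0,"claw":8},
  {"dx":7,"dy":14,"dz":-14,"rx":0,"ry":0,"rz":0,"claw":8},
  {"dx":11,"dy":17,"dz":-14,"rx":0,"ry":0,"rz":0,"claw":8},
])

```text
time: 47.6
eef_pos: [0.4359, 0.2252, 0.2533]
tool_rot: [[-0.127, -0.992, 0.003], [-0.992, 0.127, 0.003], [-0.003, -0.003, -1.0]]
force: [-1.6, -1.1, 1.4]
grip_width: 0.912
grasp_force: 0.0
```

```bash
python3 - <<'E'
from h import *
for n in("side","top"):
    im=env.grab_frame(n);C=Cam(n)
    for c,z in(("red",.05),("blue",.05),("green",.05)):
      for b in blobs(im,c,60):
        r=cv2.minAreaRect(b.astype(np.float32));P=C.plane(r[0],z)[0]
        if .36<P[0]<.75: print(n,c,np.round(r[0],1),cv2.contourArea(b),P)
plan([.53,-.14,.30],125,step=.19)
plan([.67,-.27,.30],82,step=.19)
E
```

```text
side red [354.8 351.1] 1342.5 [0.4464 0.3148 0.05  ]
side blue [294.9 334.9] 1073.5 [0.5992 0.3    0.05  ]
side green [330.6 187.3] 590.5 [ 0.604  -0.2451  0.05  ]
top blue [241.  239.4] 253.0 [0.6026 0.2901 0.05  ]
top green [407.1 235.4] 388.5 [ 0.6003 -0.2632  0.05  ]
from [0.4332 0.2221 0.2537] yaw 172.6241914565874 tilt 0.27977336373053924
  call 1 d [17.33 -7.13 -2.38] r [-0.01  0.14 23.81]
  call 2 d [ 12.98 -13.52  -2.34] r [-0.01  0.14 23.81]
from [0.4332 0.2221 0.2537] yaw 172.6241914565874 tilt 0.27977336373053924
  call 1 d [15.25 -9.94 -1.59] r [ 0.03  0.1  30.21]
  call 2 d [  8.18 -16.26  -1.56] r [ 0.03  0.1  30.21]
  call 3 d [ -1.11 -18.17  -1.54] r [ 0.03  0.1  30.21]
```

Blue is in its lane, but red has shifted about 10 mm inward in its lane, apparently the announced knock. I'll look from above the tray to make sure there's room for green's fingers.

```bash
python3 - <<'E'
from h import *
plan([.51,.39,.30],172.7,step=.2)
E
```

```text
from [0.4332 0.2221 0.2537] yaw 172.6241914565874 tilt 0.27977336373053924
  call 1 d [-17.65  -5.47  -4.54] r [-0.12  0.25 -0.08]
```

Emit:
play_rows([
  {"dx":-4,"dy":-1.3,"dz":-3,"rx":0,"ry":0.2,"rz":0,"claw":8},
  {"dx":-9,"dy":-2.7,"dz":-4.5,"rx":0,"ry":0.2,"rz":0,"claw":8},
  {"dx":-13.5,"dy":-4,"dz":-4.5,"rx":0,"ry":0.2,"rz":0,"claw":8},
  {"dx":-17.6,"dy":-5.5,"dz":-4.5,"rx":0,"ry":0.2,"rz":0,"claw":8},
  {"dx":-17.6,"dy":-5.5,"dz":-4.5,"rx":0,"ry":0.2,"rz":0,"claw":8},
])

```text
time: 48.2
eef_pos: [0.5149, 0.3963, 0.293]
tool_rot: [[-0.127, -0.992, -0.002], [-0.992, 0.127, -0.006], [0.006, 0.001, -1.0]]
force: [-0.4, -0.7, -1.0]
grip_width: 0.913
grasp_force: 0.0
```

Emit:
play_rows([
  {"dx":0,"dy":0,"dz":0,"rx":0,"ry":0,"rz":0,"claw":8},
  {"dx":0,"dy":0,"dz":0,"rx":0,"ry":0,"rz":0,"claw":8},
  {"dx":0,"dy":0,"dz":0,"rx":0,"ry":0,"rz":0,"claw":0},
])

```text
time: 48.5
eef_pos: [0.5133, 0.3916, 0.2964]
tool_rot: [[-0.129, -0.992, 0.0], [-0.992, 0.129, -0.003], [0.003, -0.001, -1.0]]
force: [-0.3, -0.6, -0.1]
grip_width: 0.866
grasp_force: 0.0
```

```bash
cat > tray.py <<'E'
from h import *
c0=np.array([.5173,.3055]);a=np.radians(-7.3);A=np.array([[np.cos(a),-np.sin(a)],[np.sin(a),np.cos(a)]])
i=env.camera_info("wrist");im=env.grab_frame("wrist");W=Cam("wrist",i);cv2.imwrite("pics/tray_%.1f.png"%env.get_state()["time"],im[:,:,::-1])
H,S,V=cv2.split(cv2.cvtColor(im,cv2.COLOR_RGB2HSV))
for col,m in {"red":((H<8)|(H>172))&(S>140)&(V>60),"blue":(H>103)&(H<125)&(S>130)&(V>40),"green":(H>48)&(H<85)&(S>110)&(V>35)}.items():
    m=m.astype(np.uint8);m[240:]=0;m[:,:165]=0;m[:,420:]=0
    m=cv2.morphologyEx(cv2.morphologyEx(m,cv2.MORPH_OPEN,np.ones((3,3))),cv2.MORPH_CLOSE,np.ones((25,25)))
    k=[k for k in cv2.findContours(m,0,1)[0] if cv2.contourArea(k)>1500]
    for q in k:
        P=W.plane(cv2.boxPoints(cv2.minAreaRect(q)),.064)[:,:2]; P=(P-c0)@A
        e=P[1]-P[0],P[2]-P[1]; e=max(e,key=np.linalg.norm)
        print(col,"tray-frame centre",P.mean(0),"x",P[:,0].min(),P[:,0].max(),"y",P[:,1].min(),P[:,1].max(),"off-axis deg",np.degrees(np.arctan2(e[0],e[1])))
E
python3 tray.py; python3 -c "
from h import *
plan([.5173,.3055,.13],172.7)"
```

```text
red tray-frame centre [-0.0707 -0.0096] x -0.10136362404408251 -0.03944533032553703 y -0.085013788497491 0.06613378980922195 off-axis deg -178.84608806468273
blue tray-frame centre [ 0.08   -0.0029] x 0.0499551436079605 0.1118443755444939 y -0.06784033412972602 0.06265839178966229 off-axis deg -0.11579753230227277
from [0.5134 0.3916 0.2965] yaw 172.5867680918542 tilt 0.13690522331432445
  call 1 d [ 8.45 -1.49 16.67] r [-0.04 -0.13 -0.11]
```

Red now sits at tray x about −74 mm, still straight. I'll nudge it outward from the empty middle lane with closed fingers so green's fingers fit with margin.

```bash
python3 -c "
from h import *
plan([.516,.2956,.12],172.7,step=.2)"
```

```text
from [0.5134 0.3916 0.2965] yaw 172.5867680918542 tilt 0.13690522331432445
  call 1 d [ 4.72 -0.74  8.84] r [-0.02 -0.07 -0.06]
  call 2 d [ 4.73 -0.74  8.83] r [-0.02 -0.07 -0.06]
```

Emit:
play_rows([
  {"dx":3,"dy":-0.5,"dz":3,"rx":0,"ry":0,"rz":0,"claw":0},
  {"dx":6,"dy":-1,"dz":7,"rx":0,"ry":0,"rz":0,"claw":0},
  {"dx":9.4,"dy":-1.5,"dz":11,"rx":0,"ry":0,"rz":0,"claw":0},
  {"dx":9.4,"dy":-1.5,"dz":15,"rx":0,"ry":0,"rz":0,"claw":0},
  {"dx":9.4,"dy":-1.5,"dz":17.6,"rx":0,"ry":0,"rz":0,"claw":0},
])

```text
time: 49.05
eef_pos: [0.5151, 0.2941, 0.1182]
tool_rot: [[-0.131, -0.991, -0.002], [-0.991, 0.131, -0.004], [0.004, 0.001, -1.0]]
force: [-0.3, 0.1, -1.0]
grip_width: 0.384
grasp_force: 0.0
```

Emit:
play_rows([
  {"dx":0,"dy":0,"dz":0,"rx":0,"ry":0,"rz":0,"claw":0},
  {"dx":0,"dy":0,"dz":0,"rx":0,"ry":0,"rz":0,"claw":0},
  {"dx":0,"dy":0,"dz":0,"rx":0,"ry":0,"rz":0,"claw":0},
])

```text
time: 49.35
eef_pos: [0.5173, 0.2976, 0.1221]
tool_rot: [[-0.128, -0.992, 0.002], [-0.992, 0.128, -0.001], [0.001, -0.002, -1.0]]
force: [0.0, 0.1, 0.6]
grip_width: 0.108
grasp_force: 0.0
```

```bash
python3 -c "
from h import *
print(env.get_state()['grip_width'])
plan([.516,.2956,.03],172.7,step=.2)"
```

```text
0.1083251321937414
from [0.5173 0.2976 0.1221] yaw 172.6438996284326 tilt 0.14750586114213884
  call 1 d [0.21 0.12 9.21] r [-0.14 -0.05 -0.06]
```

Emit:
play_rows([
  {"dx":0.2,"dy":0.1,"dz":3,"rx":0,"ry":0,"rz":0,"claw":0},
  {"dx":0.2,"dy":0.1,"dz":6,"rx":0,"ry":0,"rz":0,"claw":0},
  {"dx":0.2,"dy":0.1,"dz":8.5,"rx":0,"ry":0,"rz":0,"claw":0},
  {"dx":0.2,"dy":0.1,"dz":9.2,"rx":0,"ry":0,"rz":0,"claw":0},
  {"dx":0.2,"dy":0.1,"dz":9.2,"rx":0,"ry":0,"rz":0,"claw":0},
])

```text
time: 49.85
eef_pos: [0.5152, 0.2948, 0.0282]
tool_rot: [[-0.128, -0.992, -0.0], [-0.992, 0.128, -0.004], [0.004, -0.0, -1.0]]
force: [-0.3, 0.3, 0.6]
grip_width: 0.002
grasp_force: 0.0
```

Emit:
play_rows([
  {"dx":0,"dy":0.8,"dz":0,"rx":0,"ry":0,"rz":0,"claw":0},
  {"dx":0,"dy":1.6,"dz":0,"rx":0,"ry":0,"rz":0,"claw":0},
  {"dx":0,"dy":2.3,"dz":0,"rx":0,"ry":0,"rz":0,"claw":0},
  {"dx":0,"dy":2.6,"dz":0,"rx":0,"ry":0,"rz":0,"claw":0},
  {"dx":0,"dy":2.9,"dz":0,"rx":0,"ry":0,"rz":0,"claw":0},
])

```text
time: 50.35
eef_pos: [0.4865, 0.299, 0.0287]
tool_rot: [[-0.128, -0.992, 0.001], [-0.992, 0.128, -0.002], [0.002, -0.002, -1.0]]
force: [3.4, -1.0, 2.4]
grip_width: 0.005
grasp_force: 1.5
```

Emit:
play_rows([
  {"dx":0,"dy":0.2,"dz":0,"rx":0,"ry":0,"rz":0,"claw":0},
  {"dx":0,"dy":0.4,"dz":0,"rx":0,"ry":0,"rz":0,"claw":0},
  {"dx":0,"dy":0.5,"dz":0,"rx":0,"ry":0,"rz":0,"claw":0},
  {"dx":0,"dy":0.5,"dz":0,"rx":0,"ry":0,"rz":0,"claw":0},
])

```text
time: 50.75
eef_pos: [0.4812, 0.2989, 0.0277]
tool_rot: [[-0.129, -0.992, -0.0], [-0.992, 0.129, -0.003], [0.003, 0.0, -1.0]]
force: [1.6, 1.3, 2.1]
grip_width: 0.006
grasp_force: 0.9
```

Emit:
play_rows([
  {"dx":0,"dy":-1,"dz":0,"rx":0,"ry":0,"rz":0,"claw":0},
  {"dx":0,"dy":-2.5,"dz":-1,"rx":0,"ry":0,"rz":0,"claw":0},
  {"dx":0,"dy":-2.5,"dz":-5,"rx":0,"ry":0,"rz":0,"claw":0},
  {"dx":0,"dy":-2.5,"dz":-10,"rx":0,"ry":0,"rz":0,"claw":0},
  {"dx":0,"dy":-2.5,"dz":-15,"rx":0,"ry":0,"rz":0,"claw":8},
])

```text
time: 51.25
eef_pos: [0.5059, 0.2951, 0.1784]
tool_rot: [[-0.129, -0.992, -0.003], [-0.992, 0.129, -0.006], [0.006, 0.002, -1.0]]
force: [1.2, 1.4, 0.1]
grip_width: 0.049
grasp_force: 0.0
```

Emit:
play_rows([
  {"dx":3,"dy":2,"dz":-3,"rx":0,"ry":0,"rz":0,"claw":8.7},
  {"dx":7,"dy":4,"dz":-5,"rx":0,"ry":0,"rz":0,"claw":8.7},
  {"dx":11,"dy":6,"dz":-7,"rx":0,"ry":0,"rz":5,"claw":8.7},
  {"dx":15.5,"dy":6,"dz":-9,"rx":0,"ry":0,"rz":12,"claw":8.7},
  {"dx":20,"dy":6,"dz":-10,"rx":0,"ry":0,"rz":20,"claw":8.7},
])

```text
time: 51.75
eef_pos: [0.4204, 0.1045, 0.2801]
tool_rot: [[-0.463, -0.886, 0.001], [-0.886, 0.463, -0.002], [0.002, -0.002, -1.0]]
force: [1.4, -1.0, -0.4]
grip_width: 0.492
grasp_force: 0.0
```

```bash
python3 - <<'E'
from h import *
im=env.grab_frame("side");C=Cam("side")
for c in("red","blue","green"):
  for b in blobs(im,c,60):
    r=cv2.minAreaRect(b.astype(np.float32));P=C.plane(r[0],.05)[0]
    if .36<P[0]<.75: print(c,np.round(r[0],1),cv2.contourArea(b),P)
plan([.67,-.27,.30],82,step=.19,astep=29)
E
```

```text
red [358.6 352.3] 1343.0 [0.4368 0.3162 0.05  ]
blue [294.9 334.8] 1075.5 [0.5992 0.2997 0.05  ]
green [330.3 187.2] 555.5 [ 0.6048 -0.2453  0.05  ]
from [0.4192 0.1    0.2813] yaw 151.80257796301245 tilt 0.17467611212222522
  call 1 d [  6.92 -13.2   -0.58] r [-0.06 -0.01 23.27]
  call 2 d [  1.15 -14.86  -0.6 ] r [-0.06 -0.01 23.27]
  call 3 d [ -4.82 -14.1   -0.61] r [-0.06 -0.01 23.27]
```

Red is back at its outer position, upright, and blue and green are unchanged. On to the look pose for green.

Emit:
play_rows([
  {"dx":1.7,"dy":-3.3,"dz":-0.2,"rx":0,"ry":0,"rz":6,"claw":8.7},
  {"dx":3.5,"dy":-6.6,"dz":-0.4,"rx":0,"ry":0,"rz":12,"claw":8.7},
  {"dx":5.2,"dy":-10,"dz":-0.6,"rx":0,"ry":0,"rz":18,"claw":8.7},
  {"dx":6.9,"dy":-13.2,"dz":-0.6,"rx":0,"ry":0,"rz":23.3,"claw":8.7},
  {"dx":6.9,"dy":-13.2,"dz":-0.6,"rx":0,"ry":0,"rz":23.3,"claw":8.7},
])

```text
time: 52.3
eef_pos: [0.5077, -0.0192, 0.2836]
tool_rot: [[-0.778, -0.628, -0.003], [-0.628, 0.778, -0.005], [0.005, -0.002, -1.0]]
force: [-0.2, -0.5, -0.9]
grip_width: 0.966
grasp_force: 0.0
```

Emit:
play_rows([
  {"dx":0.3,"dy":-3.7,"dz":-0.2,"rx":0,"ry":0,"rz":6,"claw":8.7},
  {"dx":0.6,"dy":-7.4,"dz":-0.4,"rx":0,"ry":0,"rz":12,"claw":8.7},
  {"dx":0.9,"dy":-11,"dz":-0.6,"rx":0,"ry":0,"rz":18,"claw":8.7},
  {"dx":1.2,"dy":-14.9,"dz":-0.6,"rx":0,"ry":0,"rz":23.3,"claw":8.7},
  {"dx":1.2,"dy":-14.9,"dz":-0.6,"rx":0,"ry":0,"rz":23.3,"claw":8.7},
])

```text
time: 52.8
eef_pos: [0.5927, -0.1419, 0.2892]
tool_rot: [[-0.963, -0.271, -0.004], [-0.271, 0.963, -0.004], [0.005, -0.003, -1.0]]
force: [-0.8, -0.3, 0.6]
grip_width: 0.994
grasp_force: 0.0
```

Emit:
play_rows([
  {"dx":-1.2,"dy":-3.5,"dz":-0.2,"rx":0,"ry":0,"rz":6,"claw":8.7},
  {"dx":-2.4,"dy":-7,"dz":-0.4,"rx":0,"ry":0,"rz":12,"claw":8.7},
  {"dx":-3.6,"dy":-10.5,"dz":-0.6,"rx":0,"ry":0,"rz":18,"claw":8.7},
  {"dx":-4.8,"dy":-14.1,"dz":-0.6,"rx":0,"ry":0,"rz":23.3,"claw":8.7},
  {"dx":-4.8,"dy":-14.1,"dz":-0.6,"rx":0,"ry":0,"rz":23.3,"claw":8.7},
])

```text
time: 53.3
eef_pos: [0.6774, -0.2641, 0.2944]
tool_rot: [[-0.991, 0.131, -0.005], [0.132, 0.991, -0.003], [0.004, -0.004, -1.0]]
force: [0.2, 0.6, -0.3]
grip_width: 0.991
grasp_force: 0.0
```

Emit:
play_rows([
  {"dx":0,"dy":0,"dz":0,"rx":0,"ry":0,"rz":0,"claw":8.7},
  {"dx":0,"dy":0,"dz":0,"rx":0,"ry":0,"rz":0,"claw":8.7},
])

```text
time: 53.5
eef_pos: [0.6761, -0.2605, 0.2972]
tool_rot: [[-0.992, 0.126, -0.001], [0.126, 0.992, -0.003], [0.001, -0.003, -1.0]]
force: [0.0, -0.0, -0.6]
grip_width: 0.994
grasp_force: 0.0
```

```bash
python3 - <<'E'
from h import *
s=env.get_state();print(s["eef_pos"])
i=env.camera_info("wrist");im=env.grab_frame("wrist");cv2.imwrite("pics/w_green.png",im[:,:,::-1])
C=Cam("wrist",i);c,k,a=gift(im,C,"green",(.600,-.264));print(c,cv2.contourArea(k),cv2.minAreaRect(k));print(a)
P=C.plane(a.astype(float),.06);print(P,P.mean(0))
Q=C.plane(cv2.boxPoints(cv2.minAreaRect(k)),.06);print("rect",Q,Q.mean(0))
print("two views",tri(C,cv2.minAreaRect(k)[0],Cam("top"),(407.1,235.4)))
plan([P[:,0].mean(),P[:,1].mean(),.28],82)
E
```

```text
[ 0.6761 -0.2605  0.2972]
[298.395  135.2088] 5177.5 ((298.30291748046875, 138.3063507080078), (49.22597122192383, 110.2274398803711), 1.7899105548858643)
[[276  83]
 [324  84]
 [318 194]
 [274 191]]
[[ 0.5477 -0.2792  0.06  ]
 [ 0.5545 -0.2327  0.06  ]
 [ 0.6615 -0.2516  0.06  ]
 [ 0.6526 -0.2966  0.06  ]] [ 0.6041 -0.265   0.06  ]
rect [[ 0.6541 -0.299   0.06  ]
 [ 0.5471 -0.2797  0.06  ]
 [ 0.5546 -0.2321  0.06  ]
 [ 0.6621 -0.2483  0.06  ]] [ 0.6044 -0.2648  0.06  ]
two views (array([ 0.6026, -0.2654,  0.0387]), np.float64(0.0006429919359199618))
from [ 0.6762 -0.2604  0.2978] yaw 82.80122834008078 tilt 0.18692500683201277
  call 1 d [ 7.09 -1.36  1.78] r [-0.19 -0.01  0.8 ]
```

```bash
python3 - <<'E'
from h import *
plan([.5993,-.2642,.28],80.4)
E
```

```text
from [ 0.6762 -0.2604  0.2978] yaw 82.80122834008078 tilt 0.18692500683201277
  call 1 d [ 7.58 -1.34  1.78] r [-0.19 -0.01  2.4 ]
```

Emit:
play_rows([
  {"dx":2.5,"dy":-0.4,"dz":0.5,"rx":-0.2,"ry":0,"rz":1,"claw":8.7},
  {"dx":5,"dy":-0.9,"dz":1,"rx":-0.2,"ry":0,"rz":2,"claw":8.7},
  {"dx":7.6,"dy":-1.3,"dz":1.8,"rx":-0.2,"ry":0,"rz":2.4,"claw":8.7},
  {"dx":7.6,"dy":-1.3,"dz":1.8,"rx":-0.2,"ry":0,"rz":2.4,"claw":8.7},
  {"dx":7.6,"dy":-1.3,"dz":1.8,"rx":-0.2,"ry":0,"rz":2.4,"claw":8.7},
])

```text
time: 54.05
eef_pos: [0.5992, -0.2638, 0.2811]
tool_rot: [[-0.986, 0.167, 0.002], [0.167, 0.986, -0.0], [-0.002, 0.0, -1.0]]
force: [0.2, 0.4, 0.0]
grip_width: 0.993
grasp_force: 0.0
```

Emit:
play_rows([
  {"dx":0,"dy":0,"dz":4,"rx":0,"ry":0,"rz":0,"claw":8.7},
  {"dx":0,"dy":0,"dz":8,"rx":0,"ry":0,"rz":0,"claw":8.7},
  {"dx":0,"dy":0,"dz":12,"rx":0,"ry":0,"rz":0,"claw":8.7},
  {"dx":0,"dy":0,"dz":16,"rx":0,"ry":0,"rz":0,"claw":8.7},
  {"dx":0,"dy":0,"dz":16,"rx":0,"ry":0,"rz":0,"claw":8.7},
])

```text
time: 54.55
eef_pos: [0.5967, -0.263, 0.114]
tool_rot: [[-0.986, 0.168, -0.009], [0.168, 0.986, 0.003], [0.009, 0.001, -1.0]]
force: [-0.7, -0.3, -0.8]
grip_width: 0.994
grasp_force: 0.0
```

```bash
python3 - <<'E'
from h import *
print(env.get_state()["force"])
plan([.5993,-.2642,.028],80.4)
E
```

```text
[-0.7404 -0.298  -0.7554]
from [ 0.5967 -0.263   0.114 ] yaw 80.32374228172289 tilt 0.5394839267242632
  call 1 d [-0.35 -0.08  8.6 ] r [ 0.06 -0.54 -0.08]
```

Emit:
play_rows([
  {"dx":0,"dy":0,"dz":3,"rx":0,"ry":0,"rz":0,"claw":8.7},
  {"dx":0,"dy":0,"dz":6,"rx":0,"ry":0,"rz":0,"claw":8.7},
  {"dx":0,"dy":0,"dz":8,"rx":0,"ry":0,"rz":0,"claw":8.7},
  {"dx":0,"dy":0,"dz":9,"rx":0,"ry":0,"rz":0,"claw":8.7},
  {"dx":0,"dy":0,"dz":9.2,"rx":0,"ry":0,"rz":0,"claw":8.7},
])

```text
time: 55.05
eef_pos: [0.6004, -0.2645, 0.0281]
tool_rot: [[-0.986, 0.167, 0.0], [0.167, 0.986, -0.0], [-0.0, -0.0, -1.0]]
force: [0.0, 0.6, -0.0]
grip_width: 0.993
grasp_force: 0.0
```

Emit:
play_rows([
  {"dx":0,"dy":0,"dz":0,"rx":0,"ry":0,"rz":0,"claw":8.7},
  {"dx":0,"dy":0,"dz":0,"rx":0,"ry":0,"rz":0,"claw":3.6},
  {"dx":0,"dy":0,"dz":0,"rx":0,"ry":0,"rz":0,"claw":3.6},
  {"dx":0,"dy":0,"dz":0,"rx":0,"ry":0,"rz":0,"claw":3.6},
  {"dx":0,"dy":0,"dz":0,"rx":0,"ry":0,"rz":0,"claw":3.6},
])

```text
time: 55.55
eef_pos: [0.5996, -0.2646, 0.0281]
tool_rot: [[-0.986, 0.168, 0.001], [0.168, 0.986, -0.0], [-0.001, -0.0, -1.0]]
force: [-0.4, -0.0, -0.5]
grip_width: 0.688
grasp_force: 0.0
```

Emit:
play_rows([
  {"dx":0,"dy":0,"dz":0,"rx":0,"ry":0,"rz":0,"claw":3.6},
  {"dx":0,"dy":0,"dz":0,"rx":0,"ry":0,"rz":0,"claw":3.6},
  {"dx":0,"dy":0,"dz":0,"rx":0,"ry":0,"rz":0,"claw":3.6},
])

```text
time: 55.85
eef_pos: [0.5996, -0.2645, 0.0278]
tool_rot: [[-0.986, 0.168, 0.0], [0.168, 0.986, -0.0], [-0.0, 0.0, -1.0]]
force: [-1.0, 1.2, 1.2]
grip_width: 0.566
grasp_force: 24.9
```

Emit:
play_rows([
  {"dx":0,"dy":0,"dz":-1,"rx":0,"ry":0,"rz":0,"claw":3.6},
  {"dx":0,"dy":0,"dz":-4,"rx":0,"ry":0,"rz":0,"claw":3.6},
  {"dx":0,"dy":0,"dz":-8,"rx":0,"ry":0,"rz":0,"claw":3.6},
  {"dx":0,"dy":0,"dz":-12,"rx":0,"ry":0,"rz":0,"claw":3.6},
  {"dx":0,"dy":0,"dz":-15,"rx":0,"ry":0,"rz":0,"claw":3.6},
])

```text
time: 56.35
eef_pos: [0.5998, -0.2648, 0.1808]
tool_rot: [[-0.986, 0.168, 0.002], [0.168, 0.986, -0.001], [-0.002, -0.0, -1.0]]
force: [1.2, -0.5, -2.1]
grip_width: 0.571
grasp_force: 24.9
```

```bash
python3 - <<'E'
from h import *
s=env.get_state();print(s["force"],s["grip_width"])
plan([.480,.043,.14],176.6,astep=33)
E
```

```text
[ 1.2173 -0.4927 -2.1259] 0.5708253843512633
from [ 0.5998 -0.2648  0.1808] yaw 80.32100158928036 tilt 0.11746523447414213
  call 1 d [5.66 9.44 1.35] r [ -0.04   0.02 -32.09]
  call 2 d [-0.22 11.01  1.35] r [ -0.04   0.02 -32.09]
  call 3 d [-6.03  9.21  1.36] r [ -0.04   0.02 -32.09]
```

Emit:
play_rows([
  {"dx":1.4,"dy":2.3,"dz":0,"rx":0,"ry":0,"rz":-8,"claw":3.6},
  {"dx":2.8,"dy":4.7,"dz":0,"rx":0,"ry":0,"rz":-16,"claw":3.6},
  {"dx":4.2,"dy":7,"dz":0.5,"rx":0,"ry":0,"rz":-24,"claw":3.6},
  {"dx":5.7,"dy":9.4,"dz":1.3,"rx":0,"ry":0,"rz":-32,"claw":3.6},
  {"dx":5.7,"dy":9.4,"dz":1.3,"rx":0,"ry":0,"rz":-32,"claw":3.6},
])

```text
time: 56.85
eef_pos: [0.557, -0.1599, 0.1642]
tool_rot: [[-0.923, -0.385, -0.002], [-0.385, 0.923, 0.001], [0.001, 0.002, -1.0]]
force: [0.3, -0.0, -1.7]
grip_width: 0.571
grasp_force: 24.9
```

Emit:
play_rows([
  {"dx":0,"dy":2.7,"dz":0.3,"rx":0,"ry":0,"rz":-8,"claw":3.6},
  {"dx":-0.1,"dy":5.5,"dz":0.6,"rx":0,"ry":0,"rz":-16,"claw":3.6},
  {"dx":-0.2,"dy":8.2,"dz":1,"rx":0,"ry":0,"rz":-24,"claw":3.6},
  {"dx":-0.2,"dy":11,"dz":1.3,"rx":0,"ry":0,"rz":-32,"claw":3.6},
  {"dx":-0.2,"dy":11,"dz":1.3,"rx":0,"ry":0,"rz":-32,"claw":3.6},
])

```text
time: 57.35
eef_pos: [0.5181, -0.0581, 0.1518]
tool_rot: [[-0.579, -0.815, -0.0], [-0.815, 0.579, 0.0], [-0.0, 0.001, -1.0]]
force: [0.9, -1.0, -1.1]
grip_width: 0.566
grasp_force: 24.9
```

Emit:
play_rows([
  {"dx":-1.5,"dy":2.3,"dz":0.3,"rx":0,"ry":0,"rz":-8,"claw":3.6},
  {"dx":-3,"dy":4.6,"dz":0.6,"rx":0,"ry":0,"rz":-16,"claw":3.6},
  {"dx":-4.5,"dy":7,"dz":1,"rx":0,"ry":0,"rz":-24,"claw":3.6},
  {"dx":-6,"dy":9.2,"dz":1.4,"rx":0,"ry":0,"rz":-32.1,"claw":3.6},
  {"dx":-6,"dy":9.2,"dz":1.4,"rx":0,"ry":0,"rz":-32.1,"claw":3.6},
])

```text
time: 57.85
eef_pos: [0.479, 0.0441, 0.1378]
tool_rot: [[-0.058, -0.998, 0.0], [-0.998, 0.058, 0.0], [-0.0, -0.0, -1.0]]
force: [-0.1, -2.2, -2.1]
grip_width: 0.571
grasp_force: 24.9
```

Emit:
play_rows([
  {"dx":0,"dy":0,"dz":0,"rx":0,"ry":0,"rz":0,"claw":3.6},
  {"dx":0,"dy":0,"dz":0,"rx":0,"ry":0,"rz":0,"claw":3.6},
])

```text
time: 58.05
eef_pos: [0.48, 0.0421, 0.1379]
tool_rot: [[-0.065, -0.998, 0.0], [-0.998, 0.065, -0.0], [0.0, -0.0, -1.0]]
force: [-0.2, -0.8, -2.0]
grip_width: 0.567
grasp_force: 24.9
```

```bash
python3 - <<'E'
from h import *
s=env.get_state();print(s["force"],s["grip_width"])
plan([.480,.043,.0335],176.6)
E
```

```text
[-0.1745 -0.841  -2.0434] 0.5671308797692937
from [0.48   0.0421 0.1379] yaw 176.26856095033722 tilt 0.023847576820059238
  call 1 d [-0.09  0.01 10.44] r [-0.02 -0.   -0.33]
```

Emit:
play_rows([
  {"dx":0,"dy":0,"dz":3.5,"rx":0,"ry":0,"rz":-0.3,"claw":3.6},
  {"dx":0,"dy":0,"dz":6.5,"rx":0,"ry":0,"rz":-0.3,"claw":3.6},
  {"dx":0,"dy":0,"dz":8.5,"rx":0,"ry":0,"rz":-0.3,"claw":3.6},
  {"dx":0,"dy":0,"dz":10,"rx":0,"ry":0,"rz":-0.3,"claw":3.6},
  {"dx":0,"dy":0,"dz":10.3,"rx":0,"ry":0,"rz":-0.3,"claw":3.6},
])

```text
time: 58.55
eef_pos: [0.4788, 0.0413, 0.0331]
tool_rot: [[-0.06, -0.998, -0.003], [-0.998, 0.06, -0.002], [0.002, 0.003, -1.0]]
force: [-0.2, 0.0, -2.2]
grip_width: 0.568
grasp_force: 24.9
```

Emit:
play_rows([
  {"dx":0,"dy":0,"dz":0.1,"rx":0,"ry":0,"rz":0,"claw":3.6},
  {"dx":0,"dy":-0.4,"dz":0.1,"rx":0,"ry":0,"rz":0,"claw":3.6},
  {"dx":0,"dy":-0.8,"dz":0.1,"rx":0,"ry":0,"rz":0,"claw":3.6},
  {"dx":0,"dy":-1.1,"dz":0.1,"rx":0,"ry":0,"rz":0,"claw":3.6},
  {"dx":0,"dy":-1.1,"dz":0.1,"rx":0,"ry":0,"rz":0,"claw":3.6},
])

```text
time: 59.05
eef_pos: [0.4914, 0.0422, 0.0341]
tool_rot: [[-0.057, -0.998, 0.001], [-0.998, 0.057, 0.0], [-0.001, -0.001, -1.0]]
force: [0.1, 0.2, -1.4]
grip_width: 0.568
grasp_force: 24.9
```

Emit:
play_rows([
  {"dx":0,"dy":-0.1,"dz":0,"rx":0,"ry":0,"rz":0,"claw":3.6},
  {"dx":0,"dy":-0.2,"dz":0,"rx":0,"ry":0,"rz":0,"claw":3.6},
  {"dx":0,"dy":-0.2,"dz":0,"rx":0,"ry":0,"rz":0,"claw":3.6},
])

```text
time: 59.35
eef_pos: [0.4925, 0.042, 0.0337]
tool_rot: [[-0.057, -0.998, 0.0], [-0.998, 0.057, 0.0], [-0.0, -0.0, -1.0]]
force: [-0.6, -0.3, -2.2]
grip_width: 0.569
grasp_force: 24.9
```

Emit:
play_rows([
  {"dx":0,"dy":-0.1,"dz":0,"rx":0,"ry":0,"rz":0,"claw":3.6},
  {"dx":0,"dy":-0.2,"dz":0,"rx":0,"ry":0,"rz":0,"claw":3.6},
  {"dx":0,"dy":-0.2,"dz":0,"rx":0,"ry":0,"rz":0,"claw":3.6},
])

```text
time: 59.65
eef_pos: [0.4938, 0.0416, 0.0334]
tool_rot: [[-0.058, -0.998, -0.001], [-0.998, 0.058, -0.0], [0.0, 0.001, -1.0]]
force: [-2.8, 0.6, -1.2]
grip_width: 0.568
grasp_force: 24.9
```

Light contact with the +x fence. Now sliding to +y.

Emit:
play_rows([
  {"dx":0,"dy":0,"dz":0,"rx":0,"ry":0,"rz":0,"claw":3.6},
  {"dx":-0.4,"dy":0,"dz":0,"rx":0,"ry":0,"rz":0,"claw":3.6},
  {"dx":-0.8,"dy":0,"dz":0,"rx":0,"ry":0,"rz":0,"claw":3.6},
  {"dx":-1.2,"dy":0,"dz":0,"rx":0,"ry":0,"rz":0,"claw":3.6},
  {"dx":-1.2,"dy":0,"dz":0,"rx":0,"ry":0,"rz":0,"claw":3.6},
])

```text
time: 60.15
eef_pos: [0.4946, 0.0541, 0.0334]
tool_rot: [[-0.057, -0.998, -0.001], [-0.998, 0.057, -0.0], [0.0, 0.001, -1.0]]
force: [-5.1, 0.6, -0.5]
grip_width: 0.568
grasp_force: 24.9
```

Emit:
play_rows([
  {"dx":-0.1,"dy":0,"dz":0,"rx":0,"ry":0,"rz":0,"claw":3.6},
  {"dx":-0.2,"dy":0,"dz":0,"rx":0,"ry":0,"rz":0,"claw":3.6},
  {"dx":-0.2,"dy":0,"dz":0,"rx":0,"ry":0,"rz":0,"claw":3.6},
])

```text
time: 60.45
eef_pos: [0.4947, 0.0556, 0.0334]
tool_rot: [[-0.058, -0.998, -0.001], [-0.998, 0.058, -0.0], [0.0, 0.001, -1.0]]
force: [-4.9, 0.1, -3.2]
grip_width: 0.572
grasp_force: 24.9
```

Emit:
play_rows([
  {"dx":-0.1,"dy":0,"dz":0,"rx":0,"ry":0,"rz":0,"claw":3.6},
  {"dx":-0.2,"dy":0,"dz":0,"rx":0,"ry":0,"rz":0,"claw":3.6},
  {"dx":-0.2,"dy":0,"dz":0,"rx":0,"ry":0,"rz":0,"claw":3.6},
])

```text
time: 60.75
eef_pos: [0.4948, 0.0574, 0.0334]
tool_rot: [[-0.058, -0.998, -0.001], [-0.998, 0.058, -0.0], [0.0, 0.001, -1.0]]
force: [-5.9, -1.2, -2.7]
grip_width: 0.569
grasp_force: 24.9
```

Emit:
play_rows([
  {"dx":-0.1,"dy":0,"dz":0,"rx":0,"ry":0,"rz":0,"claw":3.6},
  {"dx":-0.2,"dy":0,"dz":0,"rx":0,"ry":0,"rz":0,"claw":3.6},
  {"dx":-0.2,"dy":0,"dz":0,"rx":0,"ry":0,"rz":0,"claw":3.6},
])

```text
time: 61.05
eef_pos: [0.4948, 0.058, 0.0337]
tool_rot: [[-0.057, -0.998, -0.002], [-0.998, 0.057, -0.002], [0.003, 0.001, -1.0]]
force: [-3.2, -10.5, 1.4]
grip_width: 0.569
grasp_force: 24.9
```

Emit:
play_rows([
  {"dx":0,"dy":0,"dz":0,"rx":0,"ry":0,"rz":0,"claw":3.6},
])

```text
time: 61.15
eef_pos: [0.4948, 0.058, 0.0337]
tool_rot: [[-0.057, -0.998, -0.002], [-0.998, 0.057, -0.002], [0.002, 0.001, -1.0]]
force: [-3.3, -10.8, 1.2]
grip_width: 0.57
grasp_force: 24.9
```

Contact on both fences. Press +x, lower onto the plate, release, rise and check.

Emit:
play_rows([
  {"dx":0.1,"dy":-0.1,"dz":0,"rx":0,"ry":0,"rz":0,"claw":3.6},
  {"dx":0.1,"dy":-0.1,"dz":0.1,"rx":0,"ry":0,"rz":0,"claw":3.6},
  {"dx":0.1,"dy":-0.1,"dz":0.2,"rx":0,"ry":0,"rz":0,"claw":3.6},
  {"dx":0.1,"dy":-0.1,"dz":0.2,"rx":0,"ry":0,"rz":0,"claw":3.6},
  {"dx":0.1,"dy":-0.1,"dz":0.2,"rx":0,"ry":0,"rz":0,"claw":3.6},
])

```text
time: 61.65
eef_pos: [0.495, 0.0577, 0.0318]
tool_rot: [[-0.058, -0.998, -0.002], [-0.998, 0.058, -0.001], [0.001, 0.002, -1.0]]
force: [-9.9, -3.9, 7.2]
grip_width: 0.566
grasp_force: 25.0
```

Emit:
play_rows([
  {"dx":0,"dy":0,"dz":0,"rx":0,"ry":0,"rz":0,"claw":3.6},
  {"dx":0,"dy":0.1,"dz":0,"rx":0,"ry":0,"rz":0,"claw":6},
  {"dx":0,"dy":0.1,"dz":0,"rx":0,"ry":0,"rz":0,"claw":6},
  {"dx":0,"dy":0.1,"dz":0,"rx":0,"ry":0,"rz":0,"claw":6},
  {"dx":0,"dy":0.1,"dz":0,"rx":0,"ry":0,"rz":0,"claw":6},
])

```text
time: 62.15
eef_pos: [0.4964, 0.0593, 0.032]
tool_rot: [[-0.057, -0.998, 0.002], [-0.998, 0.057, 0.001], [-0.001, -0.002, -1.0]]
force: [-0.3, -0.4, -0.2]
grip_width: 0.682
grasp_force: 0.0
```

Emit:
play_rows([
  {"dx":0,"dy":0,"dz":0,"rx":0,"ry":0,"rz":0,"claw":6},
  {"dx":0,"dy":0,"dz":0,"rx":0,"ry":0,"rz":0,"claw":6},
  {"dx":0,"dy":0,"dz":0,"rx":0,"ry":0,"rz":0,"claw":6},
])

```text
time: 62.45
eef_pos: [0.4956, 0.0588, 0.0316]
tool_rot: [[-0.057, -0.998, 0.0], [-0.998, 0.057, 0.0], [-0.0, -0.0, -1.0]]
force: [-0.2, 0.1, -0.7]
grip_width: 0.687
grasp_force: 0.0
```

Emit:
play_rows([
  {"dx":0,"dy":0,"dz":-2,"rx":0,"ry":0,"rz":0,"claw":6},
  {"dx":0,"dy":0,"dz":-5,"rx":0,"ry":0,"rz":0,"claw":6},
  {"dx":0,"dy":0,"dz":-9,"rx":0,"ry":0,"rz":0,"claw":6},
  {"dx":-3,"dy":0,"dz":-12.5,"rx":0,"ry":0,"rz":0,"claw":6},
  {"dx":-6.5,"dy":0,"dz":-15,"rx":0,"ry":0,"rz":0,"claw":8},
])

```text
time: 62.95
eef_pos: [0.4997, 0.1239, 0.1844]
tool_rot: [[-0.059, -0.998, 0.003], [-0.998, 0.059, 0.001], [-0.001, -0.003, -1.0]]
force: [1.5, 0.5, -0.7]
grip_width: 0.727
grasp_force: 0.0
```

Emit:
play_rows([
  {"dx":0,"dy":0,"dz":0,"rx":0,"ry":0,"rz":0,"claw":8},
  {"dx":0,"dy":0,"dz":0,"rx":0,"ry":0,"rz":0,"claw":8},
  {"dx":0,"dy":0,"dz":0,"rx":0,"ry":0,"rz":0,"claw":8},
])

```text
time: 63.25
eef_pos: [0.4983, 0.123, 0.1806]
tool_rot: [[-0.058, -0.998, -0.002], [-0.998, 0.058, -0.001], [0.001, 0.002, -1.0]]
force: [-0.3, -0.6, -0.3]
grip_width: 0.906
grasp_force: 0.0
```

```bash
python3 chk.py green 50 g1; python3 -c "
from h import *
plan([.4948,.058,.12],176.6)"
```

```text
[0.4983 0.123  0.1806]
box px 274 345 73 229
box yaw -2.999878 -3.3253362 -3.2906444
plate px 524 215
board yaw -2.970497 -3.4276528
gap y mm 1.6633835
+x face (205) 205.06503 -x face 155.0 156.17088
from [0.4983 0.1227 0.1805] yaw 176.67838118775376 tilt 0.12823979941893313
  call 1 d [ 6.47 -0.03  6.05] r [ 0.11 -0.07  0.08]
```

Green is flush too. Regrasping it for the middle lane.

Emit:
play_rows([
  {"dx":2,"dy":0,"dz":1,"rx":0,"ry":0,"rz":0,"claw":8},
  {"dx":4,"dy":0,"dz":3,"rx":0,"ry":0,"rz":0,"claw":8},
  {"dx":6,"dy":0,"dz":5,"rx":0,"ry":0,"rz":0,"claw":8},
  {"dx":6.3,"dy":0,"dz":6,"rx":0,"ry":0,"rz":0,"claw":8},
  {"dx":6.3,"dy":0,"dz":6,"rx":0,"ry":0,"rz":0,"claw":8},
])

```text
time: 63.8
eef_pos: [0.4943, 0.0592, 0.1197]
tool_rot: [[-0.06, -0.998, -0.004], [-0.998, 0.06, -0.002], [0.002, 0.004, -1.0]]
force: [0.1, 0.8, 0.5]
grip_width: 0.912
grasp_force: 0.0
```

Emit:
play_rows([
  {"dx":0,"dy":0,"dz":2,"rx":0,"ry":0,"rz":0,"claw":8},
  {"dx":0,"dy":0,"dz":4,"rx":0,"ry":0,"rz":0,"claw":8},
  {"dx":0,"dy":0,"dz":6,"rx":0,"ry":0,"rz":0,"claw":8},
  {"dx":0,"dy":0,"dz":8,"rx":0,"ry":0,"rz":0,"claw":8},
  {"dx":0,"dy":0,"dz":8.6,"rx":0,"ry":0,"rz":0,"claw":8},
])

```text
time: 64.3
eef_pos: [0.4951, 0.0609, 0.0344]
tool_rot: [[-0.057, -0.998, -0.002], [-0.998, 0.057, -0.001], [0.001, 0.002, -1.0]]
force: [-0.3, -1.2, 0.8]
grip_width: 0.917
grasp_force: 0.0
```

Emit:
play_rows([
  {"dx":0,"dy":0,"dz":0,"rx":0,"ry":0,"rz":0,"claw":3.6},
  {"dx":0,"dy":0,"dz":0,"rx":0,"ry":0,"rz":0,"claw":3.6},
  {"dx":0,"dy":0,"dz":0,"rx":0,"ry":0,"rz":0,"claw":3.6},
  {"dx":0,"dy":0,"dz":0,"rx":0,"ry":0,"rz":0,"claw":3.6},
  {"dx":0,"dy":0,"dz":0,"rx":0,"ry":0,"rz":0,"claw":3.6},
])

```text
time: 64.8
eef_pos: [0.4953, 0.0609, 0.0363]
tool_rot: [[-0.058, -0.998, 0.0], [-0.998, 0.058, 0.0], [-0.0, -0.0, -1.0]]
force: [-5.3, 0.9, 7.0]
grip_width: 0.571
grasp_force: 25.0
```

Emit:
play_rows([
  {"dx":0,"dy":0,"dz":0,"rx":0,"ry":0,"rz":0,"claw":3.6},
  {"dx":0,"dy":0,"dz":-2,"rx":0,"ry":0,"rz":0,"claw":3.6},
  {"dx":0,"dy":0,"dz":-5,"rx":0,"ry":0,"rz":0,"claw":3.6},
  {"dx":0,"dy":0,"dz":-8,"rx":0,"ry":0,"rz":0,"claw":3.6},
  {"dx":0,"dy":0,"dz":-10,"rx":0,"ry":0,"rz":0,"claw":3.6},
])

```text
time: 65.3
eef_pos: [0.496, 0.0609, 0.1378]
tool_rot: [[-0.057, -0.998, 0.002], [-0.998, 0.057, 0.001], [-0.001, -0.002, -1.0]]
force: [1.2, 0.1, -2.7]
grip_width: 0.565
grasp_force: 25.0
```

```bash
python3 - <<'E'
from h import *
s=env.get_state();print(s["force"],s["grip_width"],s["grasp_force"])
plan([.5195,.3005,.13],172.7)
im=env.grab_frame("side");C=Cam("side")
for c in("red","blue","green"):
  for b in blobs(im,c,60):
    r=cv2.minAreaRect(b.astype(np.float32));P=C.plane(r[0],.05)[0]
    if .36<P[0]<.75: print(c,np.round(r[0],1),cv2.contourArea(b),P)
E
```

```text
[ 1.1541  0.0549 -2.6973] 0.5648613983237567 24.997823238372803
from [0.496  0.0609 0.1378] yaw 176.71733677944417 tilt 0.11867869089766075
  call 1 d [-12.03  -0.49   0.4 ] r [-0.05  0.03  2.01]
  call 2 d [-12.04  -0.07   0.39] r [-0.05  0.03  2.01]
red [358.6 352.3] 1342.0 [0.4368 0.3162 0.05  ]
blue [294.9 334.8] 1076.0 [0.5992 0.2997 0.05  ]
green [348.7 255.6] 438.0 [0.5039 0.0259 0.05  ]
```

Emit:
play_rows([
  {"dx":-2.5,"dy":-0.1,"dz":0,"rx":0,"ry":0,"rz":0.5,"claw":3.6},
  {"dx":-6,"dy":-0.3,"dz":0,"rx":0,"ry":0,"rz":1,"claw":3.6},
  {"dx":-9.5,"dy":-0.4,"dz":0,"rx":0,"ry":0,"rz":1.5,"claw":3.6},
  {"dx":-12,"dy":-0.5,"dz":0,"rx":0,"ry":0,"rz":2,"claw":3.6},
  {"dx":-15.5,"dy":-0.5,"dz":0,"rx":0,"ry":0,"rz":2,"claw":3.6},
])

```text
time: 65.85
eef_pos: [0.509, 0.2157, 0.1354]
tool_rot: [[-0.093, -0.996, -0.001], [-0.996, 0.093, -0.0], [0.0, 0.001, -1.0]]
force: [0.5, -1.2, -1.9]
grip_width: 0.568
grasp_force: 25.0
```

Emit:
play_rows([
  {"dx":-3,"dy":0,"dz":0,"rx":0,"ry":0,"rz":1,"claw":3.6},
  {"dx":-6,"dy":0,"dz":0,"rx":0,"ry":0,"rz":2,"claw":3.6},
  {"dx":-8.5,"dy":0,"dz":0,"rx":0,"ry":0,"rz":2,"claw":3.6},
  {"dx":-8.5,"dy":0,"dz":0,"rx":0,"ry":0,"rz":2,"claw":3.6},
  {"dx":-8.5,"dy":0,"dz":0,"rx":0,"ry":0,"rz":2,"claw":3.6},
])

```text
time: 66.35
eef_pos: [0.5167, 0.3, 0.135]
tool_rot: [[-0.126, -0.992, -0.001], [-0.992, 0.126, -0.001], [0.001, 0.001, -1.0]]
force: [0.1, 0.2, -2.4]
grip_width: 0.568
grasp_force: 25.0
```

```bash
python3 - <<'E'
from h import *
s=env.get_state();print(s["force"],s["grip_width"],s["grasp_force"])
plan([.5195,.3005,.037],172.7)
E
```

```text
[ 0.0952  0.1732 -2.3552] 0.568185514428435 24.997841119766235
from [0.5167 0.3    0.135 ] yaw 172.75545282088925 tilt 0.06893519126269292
  call 1 d [-0.1  -0.28  9.8 ] r [ 0.05 -0.05  0.06]
```

Emit:
play_rows([
  {"dx":0,"dy":-0.1,"dz":2,"rx":0,"ry":0,"rz":0,"claw":3.6},
  {"dx":0,"dy":-0.1,"dz":4,"rx":0,"ry":0,"rz":0,"claw":3.6},
  {"dx":0,"dy":-0.1,"dz":6,"rx":0,"ry":0,"rz":0,"claw":3.6},
  {"dx":0,"dy":-0.1,"dz":6,"rx":0,"ry":0,"rz":0,"claw":3.6},
  {"dx":0,"dy":-0.1,"dz":6,"rx":0,"ry":0,"rz":0,"claw":3.6},
])

```text
time: 66.85
eef_pos: [0.5183, 0.2989, 0.0759]
tool_rot: [[-0.127, -0.992, -0.0], [-0.992, 0.127, -0.001], [0.001, 0.0, -1.0]]
force: [0.5, 0.2, -1.6]
grip_width: 0.568
grasp_force: 25.0
```

Emit:
play_rows([
  {"dx":0,"dy":0,"dz":1.5,"rx":0,"ry":0,"rz":0,"claw":3.6},
  {"dx":0,"dy":0,"dz":3,"rx":0,"ry":0,"rz":0,"claw":3.6},
  {"dx":0,"dy":0,"dz":3.8,"rx":0,"ry":0,"rz":0,"claw":3.6},
  {"dx":0,"dy":0,"dz":3.8,"rx":0,"ry":0,"rz":0,"claw":3.6},
  {"dx":0,"dy":0,"dz":3.8,"rx":0,"ry":0,"rz":0,"claw":3.6},
])

```text
time: 67.35
eef_pos: [0.5188, 0.3, 0.0386]
tool_rot: [[-0.127, -0.992, 0.001], [-0.992, 0.127, 0.001], [-0.001, -0.001, -1.0]]
force: [1.0, 0.6, -2.2]
grip_width: 0.573
grasp_force: 25.0
```

Emit:
play_rows([
  {"dx":0,"dy":0,"dz":0.2,"rx":0,"ry":0,"rz":0,"claw":3.6},
  {"dx":0,"dy":0,"dz":0.2,"rx":0,"ry":0,"rz":0,"claw":3.6},
  {"dx":0,"dy":0,"dz":0.2,"rx":0,"ry":0,"rz":0,"claw":5.7},
  {"dx":0,"dy":0,"dz":0.2,"rx":0,"ry":0,"rz":0,"claw":5.7},
  {"dx":0,"dy":0,"dz":0.2,"rx":0,"ry":0,"rz":0,"claw":5.7},
])

```text
time: 67.85
eef_pos: [0.5184, 0.2999, 0.0359]
tool_rot: [[-0.127, -0.992, 0.0], [-0.992, 0.127, 0.0], [-0.0, -0.0, -1.0]]
force: [-0.5, -0.7, 0.0]
grip_width: 0.648
grasp_force: 0.0
```

Emit:
play_rows([
  {"dx":0,"dy":0,"dz":0,"rx":0,"ry":0,"rz":0,"claw":5.7},
  {"dx":0,"dy":0,"dz":0,"rx":0,"ry":0,"rz":0,"claw":5.7},
  {"dx":0,"dy":0,"dz":-1,"rx":0,"ry":0,"rz":0,"claw":5.7},
  {"dx":0,"dy":0,"dz":-3,"rx":0,"ry":0,"rz":0,"claw":5.7},
  {"dx":0,"dy":0,"dz":-6,"rx":0,"ry":0,"rz":0,"claw":5.7},
])

```text
time: 68.35
eef_pos: [0.5175, 0.299, 0.0955]
tool_rot: [[-0.127, -0.992, -0.002], [-0.992, 0.127, -0.002], [0.002, 0.002, -1.0]]
force: [0.1, 1.4, -0.5]
grip_width: 0.644
grasp_force: 0.0
```

Emit:
play_rows([
  {"dx":0,"dy":0,"dz":-4,"rx":0,"ry":0,"rz":0,"claw":5.7},
  {"dx":0,"dy":0,"dz":-8,"rx":0,"ry":0,"rz":0,"claw":8},
  {"dx":-3,"dy":0,"dz":-13,"rx":0,"ry":0,"rz":0,"claw":8},
  {"dx":-6,"dy":0,"dz":-17,"rx":0,"ry":0,"rz":0,"claw":8},
  {"dx":-9,"dy":0,"dz":-20,"rx":0,"ry":0,"rz":0,"claw":8},
])

```text
time: 68.85
eef_pos: [0.5297, 0.3887, 0.2994]
tool_rot: [[-0.128, -0.992, 0.002], [-0.992, 0.128, 0.002], [-0.002, -0.002, -1.0]]
force: [1.0, 0.1, 0.0]
grip_width: 0.895
grasp_force: 0.0
```

Emit:
play_rows([
  {"dx":0,"dy":0,"dz":0,"rx":0,"ry":0,"rz":0,"claw":8},
  {"dx":0,"dy":0,"dz":0,"rx":0,"ry":0,"rz":0,"claw":8},
  {"dx":0,"dy":0,"dz":0,"rx":0,"ry":0,"rz":0,"claw":8},
])

```text
time: 69.15
eef_pos: [0.529, 0.3878, 0.2945]
tool_rot: [[-0.127, -0.992, -0.001], [-0.992, 0.127, -0.001], [0.001, 0.001, -1.0]]
force: [0.2, -1.1, 0.1]
grip_width: 0.913
grasp_force: 0.0
```

```bash
python3 tray.py; python3 - <<'E'
from h import *
s=env.get_state();print(s["time"],s["force"],s["eef_pos"])
im=env.grab_frame("side");C=Cam("side")
for c in("red","blue","green"):
  for b in blobs(im,c,60):
    r=cv2.minAreaRect(b.astype(np.float32));P=C.plane(r[0],.05)[0]
    if .36<P[0]<.75: print(c,np.round(r[0],1),cv2.contourArea(b),P)
# basket still hanging: compare the hook area with the picture taken after hanging (s5 crop region)
o=cv2.imread("pics/s8.png")[:,:,::-1]; d=cv2.absdiff(o[185:265,250:315],im[185:265,250:315]).max(2); print("hook area change: mean",d.mean(),"share>40",(d>40).mean())
E
```

```text
red tray-frame centre [-0.0771 -0.0101] x -0.10885929019854228 -0.04629315238079982 y -0.08543641883768292 0.06570542875909259 off-axis deg -179.40789064445826
blue tray-frame centre [ 0.0809 -0.0033] x 0.05167993247366519 0.11102495695330188 y -0.06834468995313198 0.0621987941073154 off-axis deg -0.48207591960327584
green tray-frame centre [ 0.0025 -0.0044] x -0.022874370876697546 0.02783040481082312 y -0.05825036651959922 0.0495074734926718 off-axis deg -0.8011407767396155
69.2 [ 0.4259  0.3628 -1.2458] [0.5291 0.3876 0.2943]
red [359.  352.5] 1188.5 [0.4358 0.3165 0.05  ]
blue [294.3 336.2] 989.0 [0.5998 0.3039 0.05  ]
green [325.8 344.1] 832.5 [0.519  0.3099 0.05  ]
hook area change: mean 61.47596153846154 share>40 0.4678846153846154
```

All three stand in their lanes, straight and released. The hook region in the side view is probably occluded by the arm, so I'll retract and recheck the basket before handing in.

Emit:
play_rows([
  {"dx":4,"dy":1,"dz":0,"rx":0,"ry":0,"rz":0,"claw":8},
  {"dx":8,"dy":3,"dz":0,"rx":0,"ry":0,"rz":0,"claw":8},
  {"dx":12,"dy":5,"dz":0,"rx":0,"ry":0,"rz":0,"claw":8},
  {"dx":16,"dy":7,"dz":0,"rx":0,"ry":0,"rz":0,"claw":8},
  {"dx":20,"dy":9,"dz":0,"rx":0,"ry":0,"rz":0,"claw":8},
])

```text
time: 69.75
eef_pos: [0.4136, 0.1992, 0.2944]
tool_rot: [[-0.128, -0.992, -0.001], [-0.992, 0.128, -0.001], [0.001, 0.001, -1.0]]
force: [-0.3, -0.1, 0.9]
grip_width: 0.914
grasp_force: 0.0
```

Emit:
play_rows([
  {"dx":4,"dy":0,"dz":0,"rx":0,"ry":0,"rz":0,"claw":8},
  {"dx":8,"dy":0,"dz":0,"rx":0,"ry":0,"rz":0,"claw":8},
  {"dx":12,"dy":0,"dz":0,"rx":0,"ry":0,"rz":0,"claw":8},
  {"dx":16,"dy":0,"dz":0,"rx":0,"ry":0,"rz":0,"claw":8},
  {"dx":20,"dy":0,"dz":0,"rx":0,"ry":0,"rz":0,"claw":8},
])

```text
time: 70.25
eef_pos: [0.3883, 0.0012, 0.2949]
tool_rot: [[-0.127, -0.992, 0.0], [-0.992, 0.127, -0.0], [0.0, -0.0, -1.0]]
force: [0.3, -0.1, 2.0]
grip_width: 0.912
grasp_force: 0.0
```

Emit:
play_rows([
  {"dx":4,"dy":0,"dz":0,"rx":0,"ry":0,"rz":0,"claw":8},
  {"dx":8,"dy":0,"dz":0,"rx":0,"ry":0,"rz":0,"claw":8},
  {"dx":12,"dy":0,"dz":0,"rx":0,"ry":0,"rz":0,"claw":8},
  {"dx":12,"dy":0,"dz":0,"rx":0,"ry":0,"rz":0,"claw":8},
  {"dx":12,"dy":0,"dz":0,"rx":0,"ry":0,"rz":0,"claw":8},
])

```text
time: 70.75
eef_pos: [0.3734, -0.117, 0.2947]
tool_rot: [[-0.131, -0.991, -0.001], [-0.991, 0.131, -0.0], [0.0, 0.001, -1.0]]
force: [-0.1, 0.0, -0.0]
grip_width: 0.912
grasp_force: 0.0
```

```bash
python3 - <<'E'
from h import *
s=env.get_state();print(s["time"],s["force"],s["eef_pos"])
S=Cam("side");im=env.grab_frame("side");T=env.grab_frame("top")
now=cv2.resize(im[120:300,220:420,::-1],(400,360));old=cv2.imread("pics/s5.png")[:,:400]
d=cv2.absdiff(now,old).max(2)[130:275,60:190];print("basket area vs after hanging: mean",d.mean(),"share>40",(d>40).mean())
for n,i in(("side",im),("top",T)):
    H,Sa,V=cv2.split(cv2.cvtColor(i,cv2.COLOR_RGB2HSV));m=((H>5)&(H<20)&(Sa>100)&(V>30)).astype(np.uint8)
    r=(slice(180,265),slice(250,318)) if n=="side" else (slice(170,245),slice(290,370))
    ys,xs=np.nonzero(m[r]);print(n,"wood px",len(xs),xs.min()+r[1].start,xs.max()+r[1].start,ys.min()+r[0].start,ys.max()+r[0].start)
for c in("red","blue","green"):
  for b in blobs(im,c,60):
    r=cv2.minAreaRect(b.astype(np.float32));P=S.plane(r[0],.05)[0]
    if .36<P[0]<.75: print(c,np.round(r[0],1),cv2.contourArea(b),P)
E
```

```text
70.75 [-0.054   0.0109 -0.032 ] [ 0.3734 -0.117   0.2947]
basket area vs after hanging: mean 32.23140583554377 share>40 0.37819628647214854
side wood px 2749 250 311 181 258
top wood px 1392 296 347 173 226
red [358.6 352.3] 1352.0 [0.4368 0.3162 0.05  ]
blue [294.9 334.9] 1079.0 [0.5992 0.3    0.05  ]
green [325.6 343.2] 948.0 [0.5199 0.3077 0.05  ]
```

```bash
python3 - <<'E'
from h import *
a=env.grab_frame("side");[env.grab_frame("top") for _ in range(6)];b=env.grab_frame("side")
d=cv2.absdiff(a,b).max(2);print("motion in 0.35 s, hook area",d[175:270,245:320].mean(),(d[175:270,245:320]>40).mean(),"whole",d.mean())
print(env.sign_off())
E
```

```text
motion in 0.35 s, hook area 1.320140350877193 0.0 whole 1.4480143229166667
the job is handed in; nothing more can be done
None
```

I handed the job in at about 71 s of robot time. By my last camera checks the basket hangs at rest on the hook. Red, blue and green were each sized flush in the corner and then packed in their own tray lanes. Red shifted in the tray mid-run, so I pushed it back to make room for green.

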